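Block the castings in the shaker box

ROBOT

A 7-joint arm with a two-finger parallel gripper is mounted at the origin on the work surface. World frame = base frame: x ahead of the robot, y to its left, z up, the work surface at z = 0. Lengths are in m, angles in rad, forces in N, time in s.
With the tool pointing down it reaches from about 0.4 to 0.85 m from the base axis. Payload 4.5 kg.
Tool frame: the origin (TCP) lies midway between the tips of the shut fingers; the grasp point (between the pads) lies env.grip_depth behind it (env.grip_depth is the distance from the TCP to the grasp point, in m); z points along the fingers, x is the direction in which the jaws open and shut, and the axes are right-handed (so a half turn about z gives the same grasp; the last joint's range is limited). The gripper opens to 85 mm and grips with 20 to 120 N. Pads are 22 mm wide; open, the fingers measure 114 mm over their backs; the gripper's body (76 mm by 85 mm) begins 54 mm behind the grasp point. The pads swing forward as they close: fully open they stand 13 mm farther back than shut.
Start: joints at [1.305, 0.689, -0.195, 1.565, 0.157, 0.902, -0.215], TCP at [0.185, -0.597, 0.231] pointing down, gripper open.
Joint ranges: [-3.01, 3.01], [-0.46, 2.08], [-1.47, 1.51], [0.13, 2.56], [-1, 4.14], [0.04, 2.09], [-2.66, 2.66]. Speed limits (rad/s): [2.57, 2.57, 3.14, 3.14, 3.14, 3.14, 3.14].

INTERFACE

Orientations are given as a unit quaternion [x, y, z, w].
In Python, from cell import env gives the robot as it stands. The module is installed in compiled form; this text tells all that it offers.
- The arm moves only by the tool move_arm, never from a script. Its argument "plan" is a list of rows, each a list of 4 numbers: the shift along the tool's x, y, z in cm, then the turn about the tool's z in degrees. In form: [[x, y, z, roll], ...]. A call has 1 to 12 rows; each row shifts and turns the commanded pose from where the row before left it, along the tool's axes as they then stand; what a row does not reach is not made up. A row lasts 1/12 s, in which the tool goes at most 41.7 mm and 7.16 degrees, less where a joint would pass 70% of its speed; a pose out of reach is approached as far as the arm can. A call with a gripper value outside its range is refused whole. "gripper" is the closure, from 0 (fully open) to 1 (shut), set as the call begins (left out, the last holds). The fingers move at their own pace and stop on an object; "force" is the grip in N (left out, the last holds). Time passes only in rows, so rows that do not move let the fingers close. It gives the time, the measured TCP pose, the force and the opening at its end, in the units of the state.
- env.observe(): the state, without advancing time (a new reading comes with each control period).
- env.capture(name): name is "side" or "top"; returns the picture (480x640x3 uint8, blue, green, red); there is no depth.
- env.camera_params(name): a dict with "intrinsics" (3x3 intrinsics, pixels), "R" (3x3) and "t" (3): a world point X has camera coordinates R X + t. Camera axes: x right, y down, z forward; pixel columns grow to the right and rows downward; lengths in m; the calibration is good to about 2 mm. A picture is of the moment at which its call begins. camera_params takes no time and is no camera call.
- env.close_job(): hands the job in, once; it reports no verdict.
The state is a dict: "time_s": time; "joints": joint angles; "qvel": joint speeds; "joint_torque": joint torques, N m; "tool_pos": TCP position; "orientation": TCP orientation; "wrist_force": force on the tool from outside, world axes, zero at the start; "wrist_torque": the same for the moment, N m; "grip_width": opening from 0.0 (shut) to 1.0 (fully open).
Only numpy, scipy, OpenCV 4.12 (cv2) and the standard library are available. Lean on these libraries where they do the work, as an engineer would, in place of code of your own. Each camera call takes 0.05 s, during which the arm holds its last target.

TASK

Unlock the green shaker box by turning its cam latch a quarter turn with the T-key from the stand, and swing the panel fully open. In every tray lane that holds a casting, stand a plywood block of the size that fills the leftover gap between the casting and the lane's end, fully down, so that nothing can shift. Then shut the panel, lock the latch with the key, and put the key back upright, fully down, in its stand; leave the other things on the bench where they are.

Things in the scene. Friction and masses are not known exactly. Their poses are not given: they have to be found in the camera images.
- shaker: green shaker box, fixed, place and yaw vary; origin on the bench under the tray's centre, z up, x roughly away from the robot. Inside x -110 to +85, y -88 to +123 mm; walls 6 mm thick, tops 104 mm above the bench. A ledge on the -y side (x -5 to +105, y -176 to -94, 106 mm high) carries the latch at x 50, y -136
- tray (a point): centre of the lane floor of the white tray inside the shaker box, 15 mm above the bench, axes as the box's. Three lanes along x, each 150 mm long (x -75 to +75) and 48 mm wide, centred at y = -53, 0 and +53 mm, between walls 5 mm thick and 25 mm high. The gaps are at the lanes' -x ends (towards the robot)
- panel (a joint): angle of the green top panel, 207 x 217 x 6 mm, top face 111 mm above the bench when shut: 0 shut, grows as its -y edge lifts, 1.75 rad fully open (leaning past upright to the +y side). Hinge line along the box's x at its +y edge. The hinge is stiff and stays where it is left; moving it takes about 3 to 7 N at the handle
- panel_handle (a point): middle of the round steel handle bar on the panel: 12 mm thick, 90 mm long along the box's x, on two posts, its axis 45 mm off the panel's outer face, 21 mm in from the free edge. Turns with the panel (axes: x along bar, z out of the outer face); when shut it is 156 mm above the bench
- panel_hinge (a point): point of the hinge line beside the handle (same x as the handle): the handle goes round it in a circle of 206 mm radius (200 mm along the panel and 48 mm off it)
- latch (a joint): angle of the cam latch: 0 locked (its flat cam points to +y of the box, over the panel's edge), 1.57 unlocked (turned clockwise seen from above, the cam points to +x); stops at both ends; friction 0.12 N m. The cam holds the panel down until about 1.1 rad
- latch_slot (a point): centre of the mouth of the slot in the top of the steel latch barrel, 130 mm above the bench. Its x axis is the slot's long direction (and the cam's), which turns with the latch; slot 36 x 11.5 mm, 18 mm deep, bevelled 2 mm at the mouth
- key_grip (a point): centre of the black handle of the T-key: bar 80 mm (its x) x 14 mm (its y) x 26 mm tall, edges rounded. Below: a 14 mm shank, a 34 mm round collar (underside 45 mm below this point) and a flat blade 30 (x) x 8 (y) x 18 mm, tip 63 mm below this point. With the blade fully in, the collar rests on the latch barrel or stand and the key stands alone
- stand_slot (a point): centre of the mouth of the slot in the top of the wooden key stand (90 x 70 x 40 mm, fixed), 40 mm above the bench; x axis along the slot: 39 x 15 mm, 22 mm deep. The key starts in it
- cast_a_mid (a point): aluminium casting in one lane of the tray (which one varies; may be absent): 84 mm long (its x), 42 wide, 34 high, stepped in at the top (58 x 30 mm from 22 mm up); point at its middle, 17 mm above the lane floor. Its +x end is within 6 mm of the lane's +x end; the gap on its -x side, 66 mm long in all, takes a 60 mm block
- cast_b_mid (a point): aluminium casting in one lane of the tray (which one varies; may be absent): 84 mm long (its x), 42 wide, 34 high, stepped in at the top (58 x 30 mm from 22 mm up); point at its middle, 17 mm above the lane floor. Its +x end is within 6 mm of the lane's +x end; the gap on its -x side, 66 mm long in all, takes a 60 mm block. Same as cast_a
- cast_c_mid (a point): aluminium casting in one lane of the tray (which one varies; may be absent): 100 mm long (its x), 42 wide, 34 high, stepped in at the top (74 x 30 mm from 22 mm up); point at its middle, 17 mm above the lane floor. Its +x end is within 6 mm of the lane's +x end; the gap on its -x side, 50 mm long in all, takes a 44 mm block
- block_a_mid (a point): plywood blocking piece standing upright on the bench, 60 mm (its x) by 42 mm (its y), 65 mm tall, with a heavy 14 mm steel sole (about 0.3 kg in all); point at its centre, half-way up. It goes into a gap standing, its 60 mm side along the lane
- block_b_mid (a point): plywood blocking piece standing upright on the bench, 60 mm (its x) by 42 mm (its y), 65 mm tall, with a heavy 14 mm steel sole (about 0.3 kg in all); point at its centre, half-way up. It goes into a gap standing, its 60 mm side along the lane. Same as block_a
- block_c_mid (a point): plywood blocking piece standing upright on the bench, 44 mm (its x) by 42 mm (its y), 65 mm tall, with a heavy 14 mm steel sole (about 0.3 kg in all); point at its centre, half-way up. It goes into a gap standing, its 44 mm side along the lane
- oil_bottle: bystander: white bottle, 60 mm across, 170 mm tall; origin under its centre
- tape_roll: bystander: roll of tape lying flat, 100 mm across, 45 mm high; origin under its centre
- mug: bystander: white mug, 80 mm across, 90 mm tall; origin under its centre
- wrench: bystander: wrench, 170 mm long, lying near the robot; origin under it
- carton: bystander: closed cardboard carton 110 x 70 x 60 mm; origin under its centre
Mind the look-alikes: they are no part of the job. What is shaped like the part that bears block_c_mid but black, orange or pink is not meant.

How it is judged:
On the way, in this order (a step that is already met when the one before it is completed fails the run):
1. latch unlocked with the key in it, panel still shut (value of joint latch above 1.2 rad and value of joint panel below 0.1 rad and distance between key_grip and latch_slot below 0.053 m), for 0.2 s.
2. panel swung open (value of joint panel above 1.4 rad), for 0.2 s.
3. every casting blocked, panel open (((x of block_a_mid in the frame of cast_a_mid between -0.082 and -0.068 m and y of block_a_mid in the frame of cast_a_mid between -0.01 and 0.01 m and z of block_a_mid in the frame of cast_a_mid between 0.0105 and 0.0205 m and angle between block_a_mid's own z axis and vertical below 0.12 rad) or (x of block_b_mid in the frame of cast_a_mid between -0.082 and -0.068 m and y of block_b_mid in the frame of cast_a_mid between -0.01 and 0.01 m and z of block_b_mid in the frame of cast_a_mid between 0.0105 and 0.0205 m and angle between block_b_mid's own z axis and vertical below 0.12 rad)) and z of cast_a_mid in the frame of tray between 0.01 and 0.024 m and x of cast_a_mid in the frame of tray between 0.02 and 0.037 m and angle between each of cast_a_mid, cast_b_mid, cast_c_mid's own z axis and vertical below 0.1 rad and ((x of block_a_mid in the frame of cast_b_mid between -0.082 and -0.068 m and y of block_a_mid in the frame of cast_b_mid between -0.01 and 0.01 m and z of block_a_mid in the frame of cast_b_mid between 0.0105 and 0.0205 m and angle between block_a_mid's own z axis and vertical below 0.12 rad) or (x of block_b_mid in the frame of cast_b_mid between -0.082 and -0.068 m and y of block_b_mid in the frame of cast_b_mid between -0.01 and 0.01 m and z of block_b_mid in the frame of cast_b_mid between 0.0105 and 0.0205 m and angle between block_b_mid's own z axis and vertical below 0.12 rad)) and z of cast_b_mid in the frame of tray between 0.01 and 0.024 m and x of cast_b_mid in the frame of tray between 0.02 and 0.037 m and (x of block_c_mid in the frame of cast_c_mid between -0.082 and -0.068 m and y of block_c_mid in the frame of cast_c_mid between -0.01 and 0.01 m and z of block_c_mid in the frame of cast_c_mid between 0.0105 and 0.0205 m and angle between block_c_mid's own z axis and vertical below 0.12 rad) and z of cast_c_mid in the frame of tray between 0.01 and 0.024 m and x of cast_c_mid in the frame of tray between 0.012 and 0.029 m and value of joint panel above 1.2 rad), for 0.2 s.
4. panel shut (value of joint panel below 0.06 rad), for 0.2 s.
5. latch locked with the key in it (value of joint latch below 0.3 rad and value of joint panel below 0.06 rad and distance between key_grip and latch_slot below 0.053 m), for 0.2 s.
At the end, for the whole second after the job is handed in: Every casting present is still in its lane and has a block of the size of its gap standing upright and fully down (5 mm) beside it (10 mm); panel shut (0.06 rad), latch locked (within 0.3 rad), key upright and fully down in its stand (12 mm across, 5 mm in height) (((x of block_a_mid in the frame of cast_a_mid between -0.082 and -0.068 m and y of block_a_mid in the frame of cast_a_mid between -0.01 and 0.01 m and z of block_a_mid in the frame of cast_a_mid between 0.0105 and 0.0205 m and angle between block_a_mid's own z axis and vertical below 0.12 rad) or (x of block_b_mid in the frame of cast_a_mid between -0.082 and -0.068 m and y of block_b_mid in the frame of cast_a_mid between -0.01 and 0.01 m and z of block_b_mid in the frame of cast_a_mid between 0.0105 and 0.0205 m and angle between block_b_mid's own z axis and vertical below 0.12 rad)) and z of cast_a_mid in the frame of tray between 0.01 and 0.024 m and x of cast_a_mid in the frame of tray between 0.02 and 0.037 m and angle between each of cast_a_mid, cast_b_mid, cast_c_mid's own z axis and vertical below 0.1 rad and ((x of block_a_mid in the frame of cast_b_mid between -0.082 and -0.068 m and y of block_a_mid in the frame of cast_b_mid between -0.01 and 0.01 m and z of block_a_mid in the frame of cast_b_mid between 0.0105 and 0.0205 m and angle between block_a_mid's own z axis and vertical below 0.12 rad) or (x of block_b_mid in the frame of cast_b_mid between -0.082 and -0.068 m and y of block_b_mid in the frame of cast_b_mid between -0.01 and 0.01 m and z of block_b_mid in the frame of cast_b_mid between 0.0105 and 0.0205 m and angle between block_b_mid's own z axis and vertical below 0.12 rad)) and z of cast_b_mid in the frame of tray between 0.01 and 0.024 m and x of cast_b_mid in the frame of tray between 0.02 and 0.037 m and (x of block_c_mid in the frame of cast_c_mid between -0.082 and -0.068 m and y of block_c_mid in the frame of cast_c_mid between -0.01 and 0.01 m and z of block_c_mid in the frame of cast_c_mid between 0.0105 and 0.0205 m and angle between block_c_mid's own z axis and vertical below 0.12 rad) and z of cast_c_mid in the frame of tray between 0.01 and 0.024 m and x of cast_c_mid in the frame of tray between 0.012 and 0.029 m and value of joint panel below 0.06 rad and value of joint latch below 0.3 rad and horizontal distance between key_grip and stand_slot below 0.012 m and z of key_grip in the frame of stand_slot between 0.038 and 0.05 m and angle between key_grip's own z axis and vertical below 0.15 rad); the robot touches nothing.
It fails at once if a bystander is moved more than 5 cm or knocked over (distance of any of oil_bottle, tape_roll, mug, wrench, carton from where it was at the start of the episode above 0.05 m or angle between any of oil_bottle, tape_roll, mug, carton's own z axis and vertical above 0.6 rad).
Of cast_a, cast_b, cast_c only 2 to 3 are there at a start; the rules pass over those that are not, and their reading is None.
At some moment in a run one of block_a, block_b, block_c may be knocked a few centimetres aside while the robot is not near it.
It also fails if it takes over 210 s, if anything falls off the work surface, if the arm or the gripper's body presses on something with over 40 N, if the wrist force passes 120 N, or if a joint passes its speed limit or range.

## Working session

There is one attempt and no reset: what is moved stays moved. The work goes in short steps, Python scripts to look and compute and a tool call to move; the robot and the scene stay as the last step left them, time stands still between calls to the robot, and variables do not carry over. Pictures are saved under pics/ and viewed, and the job is handed in when it is done.

Besides the shell and the picture viewer there is one more tool, called after "Emit:" as name([rows], argument=value, ...), one row to a line, values as JSON. move_arm: Moves the arm, as the interface text tells. Its arguments: {"type":"object","properties":{"plan":{"type":"array"},"gripper":{"type":"number"},"force":{"type":"number"}},"required":["plan"]}

```bash
ls; mkdir -p pics; python3 - <<'E'
from cell import env
import cv2,numpy as np
np.set_printoptions(precision=4,suppress=True)
for n in("side","top"):
    cv2.imwrite(f"pics/{n}0.png",env.capture(n)); print(n,env.camera_params(n))
print(env.observe(),env.grip_depth)
E
```

```text
pics
side {'intrinsics': array([[571.4481,   0.    , 324.7909],
       [  0.    , 571.4481, 229.0427],
       [  0.    ,   0.    ,   1.    ]]), 'R': array([[-0.9155, -0.4017, -0.022 ],
       [-0.2531,  0.6175, -0.7447],
       [ 0.3128, -0.6762, -0.667 ]]), 't': array([0.5051, 0.2188, 1.4393])}
top {'intrinsics': array([[476.0242,   0.    , 321.6346],
       [  0.    , 476.0242, 233.2079],
       [  0.    ,   0.    ,   1.    ]]), 'R': array([[ 0.0243, -0.9992,  0.0309],
       [-0.9915, -0.028 , -0.127 ],
       [ 0.1278, -0.0276, -0.9914]]), 't': array([-0.0435,  0.5787,  1.0844])}
{'time_s': 0.1, 'joints': array([ 1.3048,  0.6899, -0.1945,  1.5662,  0.1573,  0.9025, -0.2151]), 'qvel': array([-0.0007, -0.0017,  0.0009, -0.0038, -0.0011,  0.0015, -0.0007]), 'joint_torque': array([ -0.0031, -54.0606,  -1.2714, -15.8986,   0.0093,   0.0044,
        -0.    ]), 'tool_pos': array([ 0.1844, -0.5966,  0.2306]), 'orientation': array([ 0.8048, -0.5936, -0.0007, -0.0004]), 'wrist_force': array([-0.4589,  0.1073, -0.224 ]), 'wrist_torque': array([-0.0048, -0.0055,  0.037 ]), 'grip_width': 0.99743989508121} 0.0187
```

View pics/top0.png

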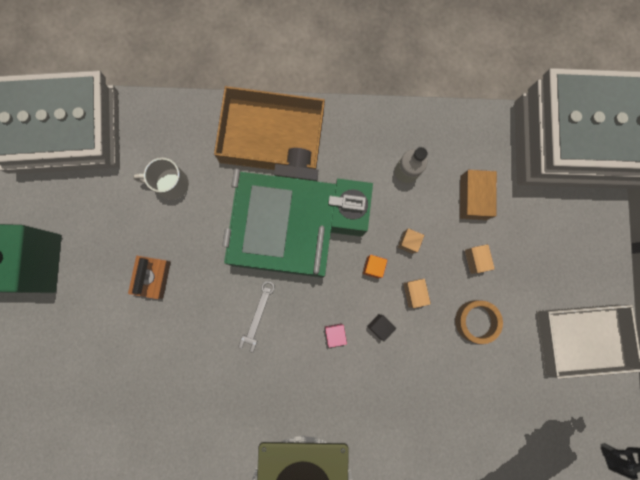

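View pics/side0.png

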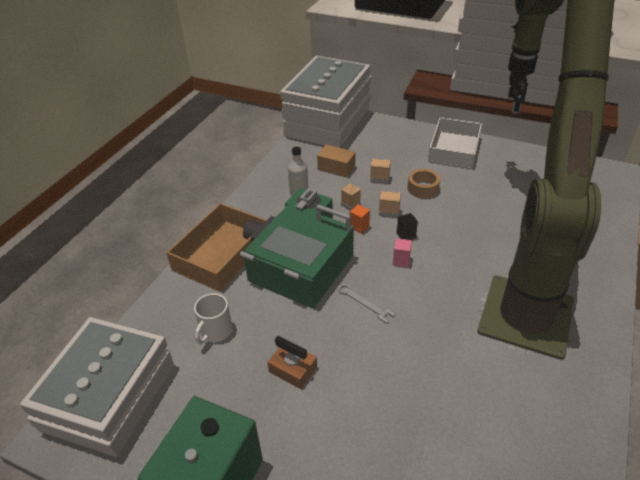

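```bash
cat > h.py <<'E'
from cell import env
import cv2,numpy as np
np.set_printoptions(precision=4,suppress=True)
P={n:env.camera_params(n) for n in("side","top")}
def ray(n,uv):
    p=P[n];d=np.linalg.inv(p["intrinsics"])@np.array([uv[0],uv[1],1.]);return -p["R"].T@p["t"],p["R"].T@d
def plane(n,uv,z):
    c,d=ray(n,uv);return c+d*(z-c[2])/d[2]
def tri(a,b): # side uv, top uv
    c1,d1=ray("side",a);c2,d2=ray("top",b)
    s=np.linalg.lstsq(np.stack([d1,-d2],1),c2-c1,rcond=None)[0]
    p,q=c1+s[0]*d1,c2+s[1]*d2;return (p+q)/2,np.linalg.norm(p-q)
def proj(n,X):
    p=P[n];v=p["intrinsics"]@(p["R"]@np.array(X,float)+p["t"]);return v[:2]/v[2]
def crop(im,name,x0,y0,w,h,s):
    c=cv2.resize(im[y0:y0+h,x0:x0+w],None,fx=s,fy=s,interpolation=cv2.INTER_CUBIC)
    for i in range(0,w,20): cv2.putText(c,str(x0+i),(i*s,10),0,.35,(255,255,255)); cv2.line(c,(i*s,12),(i*s,18),(255,255,255))
    for i in range(0,h,20): cv2.putText(c,str(y0+i),(0,i*s+4),0,.35,(255,255,255)); cv2.line(c,(22,i*s),(28,i*s),(255,255,255))
    cv2.imwrite(f"pics/{name}.png",c)
E
python3 - <<'E'
from h import *
t=cv2.imread("pics/top0.png");s=cv2.imread("pics/side0.png")
crop(t,"t_box",215,155,170,130,4)
crop(t,"t_blk",320,220,190,140,4)
crop(t,"t_key",115,240,80,70,8)
crop(s,"s_box",230,170,190,150,4)
crop(s,"s_key",255,325,80,70,8)
crop(s,"s_blk",320,140,130,140,4)
E
```

```text
(no output)
```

View pics/t_box.png

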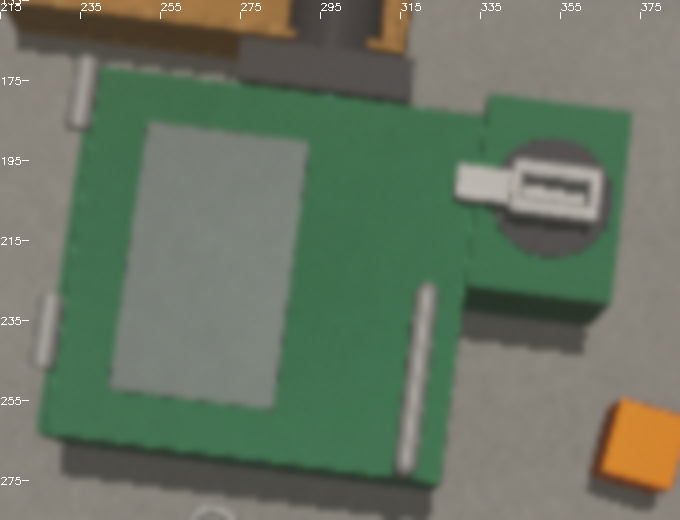

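View pics/t_blk.png

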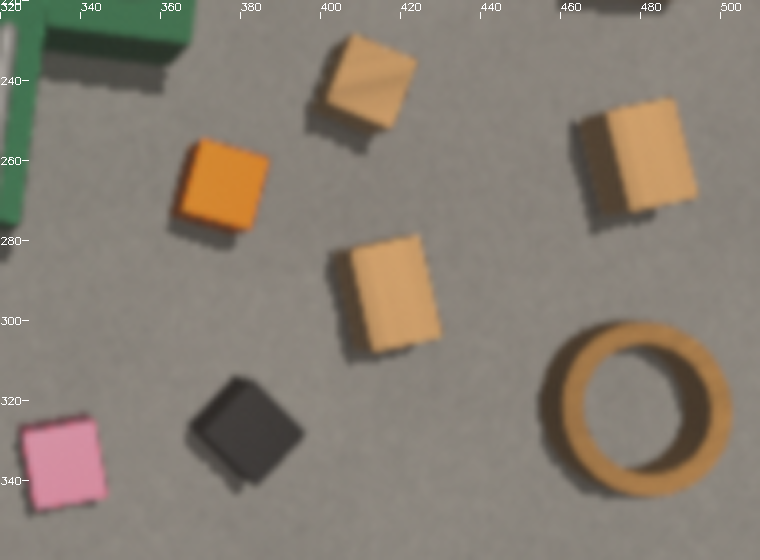

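View pics/t_key.png

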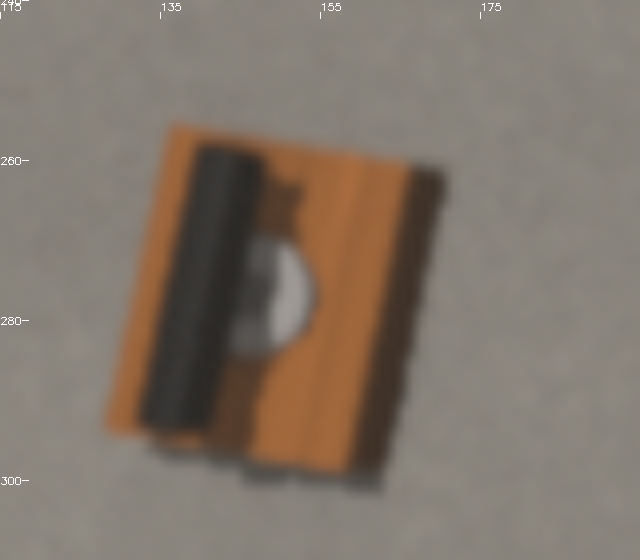

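View pics/s_key.png

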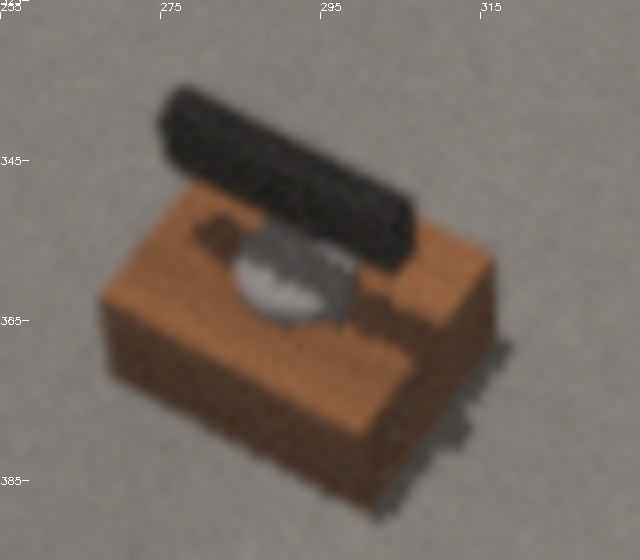

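View pics/s_box.png

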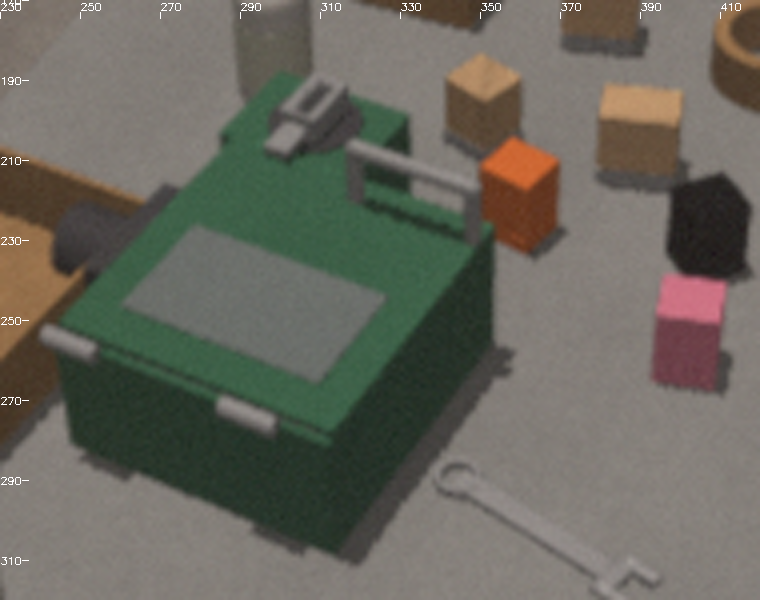

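View pics/s_blk.png

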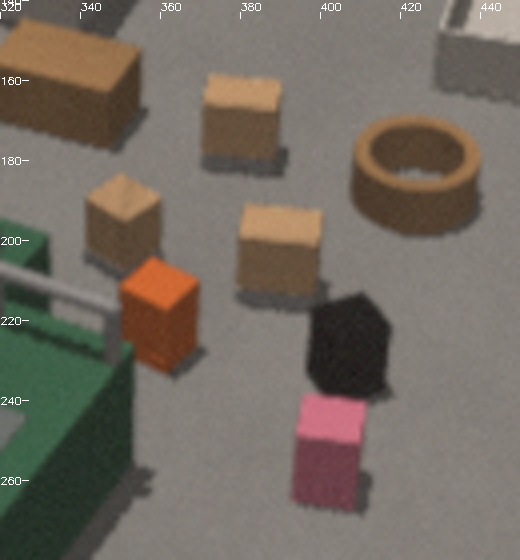

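```bash
python3 - <<'E'
from h import *
t=cv2.imread("pics/top0.png");s=cv2.imread("pics/side0.png")
print("camtop",-P["top"]["R"].T@P["top"]["t"],"side",-P["side"]["R"].T@P["side"]["t"])
# panel corners
for n,uv in dict(TL=(240,171.75),BR=(324.25,276.75),BL=(225,263.25),TR=(335.75,183.25)).items(): print(n,plane("top",uv,.111))
hs=cv2.cvtColor(t,cv2.COLOR_BGR2HSV)
# blocks: light wood tops in top view
hsS=cv2.cvtColor(s,cv2.COLOR_BGR2HSV)
print("woodpix",hs[293,418],hs[240,412],hs[260,482],hsS[195,400-10],hsS[205,390]) 
def blobs(m,lo=60,hi=1500):
    c,_=cv2.findContours(m.astype(np.uint8),cv2.RETR_EXTERNAL,cv2.CHAIN_APPROX_NONE)
    return [x for x in c if lo<cv2.contourArea(x)<hi]
m=(hs[...,0]>8)&(hs[...,0]<20)&(hs[...,1]>60)&(hs[...,1]<175)&(hs[...,2]>160)
for c in blobs(m):
    r=cv2.minAreaRect(c); 
    if r[0][0]<380 or r[0][1]<220: continue
    q=np.array([plane("top",p,.065)[:2] for p in cv2.boxPoints(r)])
    e=q[1]-q[0];f=q[2]-q[1]
    print("blk",np.round(r[0],1),"w",plane("top",r[0],.065),"L",np.linalg.norm(e),np.linalg.norm(f),"ang",np.degrees(np.arctan2(e[1],e[0])),np.degrees(np.arctan2(f[1],f[0])))
# side wood tops
m=(hsS[...,0]>5)&(hsS[...,0]<22)&(hsS[...,1]>60)&(hsS[...,2]>145)
for c in blobs(m,30):
    M=cv2.moments(c);print("side",M["m10"]/M["m00"],M["m01"]/M["m00"],cv2.contourArea(c))
print("key",tri((290.9,347.3),(140.4,276)))
a=plane("top",(144,258.5),.098);b=plane("top",(136.9,294),.098);print(a,b,np.linalg.norm(a-b),np.degrees(np.arctan2(*(a-b)[[1,0]])))
E
```

```text
camtop [0.4363 0.0027 1.1499] side [0.0676 1.0411 1.1341]
TL [0.703  0.1589 0.111 ]
BR [ 0.4749 -0.0343  0.111 ]
BL [0.4986 0.1819 0.111 ]
TR [ 0.6836 -0.055   0.111 ]
woodpix [ 16 123 205] [ 16 121 183] [ 16 123 203] [ 15 110 190] [ 15 103 102]
blk [484.  321.7] w [ 0.3842 -0.4009  0.065 ] L 0.08098590813472448 0.09169114989156814 ang -74.44781345602647 -166.23680649280396
blk [418.8 292.9] w [ 0.4454 -0.2522  0.065 ] L 0.04018876228102796 0.05938660482117497 ang -75.77158432557779 -166.98028184855832
blk [483.  257.9] w [ 0.5293 -0.4013  0.065 ] L 0.04015397212551192 0.06060533933868832 ang -74.61925761617846 -166.92850330827065
blk [412.8 239.6] w [ 0.5672 -0.2383  0.065 ] L 0.0431544196736035 0.040270285826470686 ang -21.442217616287788 -110.44912306118603
side 218.7435395458105 247.49530148786218 1277.0
side 359.55859375 210.36588541666666 128.0
side 389.92988133764834 195.39913700107874 154.5
side 350.3349514563107 188.51941747572815 103.0
side 426.0701754385965 175.33684210526314 47.5
side 380.26912568306005 162.4344262295082 122.0
side 335.2754116978989 153.26064735945485 293.5
key (array([0.4684, 0.3704, 0.0865]), np.float64(0.0027363925518748403))
[0.5051 0.3608 0.098 ] [0.4278 0.3706 0.098 ] 0.07793691412899735 -7.170573928274506
```

```bash
python3 - <<'E'
from h import *
print("slot",tri((309.2,193.75),(354.4,202.25)),plane("top",(354.4,202.25),.13))
for n,a,b in [("blkA",(389.93,195.4),(418.8,292.9)),("blkB",(380.3,162.4),(483,257.9)),("blkC",(350.3,188.5),(412.8,239.6)),("h+x",(318.75,206.75),(321.75,226.25)),("h-x",(348.75,217.5),(316.25,273)),
 ("standTL?",(255+190/8,325+185/8),(0,0))][:5]: print(n,*tri(a,b))
# box from panel corners & yaw
y=np.radians(-6.3);R=np.array([[np.cos(y),-np.sin(y)],[np.sin(y),np.cos(y)]])
c=np.mean([plane("top",u,.111)[:2] for u in [(240,171.75),(324.25,276.75),(225,263.25),(335.75,183.25)]],0)
sl=plane("top",(354.4,202.25),.13)[:2]
print("panel c",c,"slot in panel frame",R.T@(sl-c)," origin by slot",sl-R@[.05,-.136])
# stand from top: top-face corners
q=[(115+175/8,240+125/8),(115+410/8,240+162/8),(115+355/8,240+472/8),(115+108/8,240+432/8)]
q=np.array([plane("top",u,.04)[:2] for u in q]);print("stand",q.mean(0),q[0]-q[3],q[1]-q[0])
q=[(255+195/8,325+182/8),(255+493/8,325+260/8),(255+363/8,325+435/8),(255+102/8,325+298/8)]
q=np.array([plane("side",u,.04)[:2] for u in q]);print("stand side",q.mean(0))
E
```

```text
slot (array([ 0.638 , -0.0953,  0.1318]), np.float64(0.0009160926537752867)) [ 0.6379 -0.0956  0.13  ]
blkA [ 0.4466 -0.2508  0.0687] 0.002643743097063597
blkB [ 0.53   -0.3995  0.0689] 0.0023257239221730784
blkC [ 0.5681 -0.237   0.069 ] 0.002855647511643416
h+x [ 0.578  -0.0252  0.1569] 0.002329752766731928
h-x [ 0.483  -0.0149  0.1577] 0.005394923832151139
panel c [0.59   0.0629] slot in panel frame [ 0.065  -0.1523]  origin by slot [0.6031 0.045 ]
stand [0.4663 0.3689] [ 0.0883 -0.0125] [-0.0089 -0.0679]
stand side [0.47   0.3765]
```

```bash
cat >> h.py <<'E'
def pose():
    o=env.observe();a,b,c,d=o["orientation"]
    X=np.array([1-2*(b*b+c*c),2*(a*b+c*d)]);return o["tool_pos"],np.degrees(np.arctan2(X[1],X[0])),o
def go(x,y,z,yaw=None):
    p,w,o=pose();r=np.radians(w);d=np.array([x,y,z])-p
    sx=d[0]*np.cos(r)+d[1]*np.sin(r);sy=d[0]*np.sin(r)-d[1]*np.cos(r)
    print("pos",p,"yaw %.2f"%w,"shift cm  x %.2f y %.2f z %.2f"%(sx*100,sy*100,-d[2]*100),"rows>=",int(np.ceil(np.linalg.norm(d)/.0417)),end="")
    print("" if yaw is None else " roll %.1f"%(-((yaw-w+180)%360-180)),"| grip %.3f"%o["grip_width"],"F",o["wrist_force"].round(1),"t",round(o["time_s"],2))
E
echo
```

Emit:
move_arm([
  [0,0,-0.5,-7.1],
  [0,0,-0.5,-7.1],
  [0,0,-0.5,-7.1],
  [0,0,-0.5,-7.1],
  [0,0,-0.5,-7.1],
  [0,0,-0.5,-7.1],
  [0,0,-0.5,-7.1],
  [0,0,-0.5,-7.1],
  [0,0,-0.5,-7.1],
  [0,0,-0.5,-7.1],
], gripper=0)

```text
time_s: 0.93
tool_pos: [0.1843, -0.5968, 0.281]
orientation: [1.0, -0.013, -0.0, -0.0]
wrist_force: [-0.0, -0.2, -0.2]
grip_width: 0.999
```

```bash
python3 -c "
from h import *
go(.45,-.25,.28,0)"
```

```text
pos [ 0.1843 -0.5968  0.281 ] yaw -1.48 shift cm  x 25.67 y -35.36 z 0.10 rows>= 11 roll -1.5 | grip 0.999 F [-0.  -0.2 -0.2] t 0.93
```

Emit:
move_arm([
  [2.14,-2.95,0,0],
  [2.14,-2.95,0,0],
  [2.14,-2.95,0,0],
  [2.14,-2.95,0,0],
  [2.14,-2.95,0,0],
  [2.14,-2.95,0,0],
  [2.14,-2.95,0,0],
  [2.14,-2.95,0,0],
  [2.14,-2.95,0,0],
  [2.14,-2.95,0,0],
  [2.14,-2.95,0,0],
  [2.14,-2.95,0,0],
])

```text
time_s: 1.93
tool_pos: [0.453, -0.25, 0.281]
orientation: [1.0, -0.016, -0.0, -0.0]
wrist_force: [0.3, -0.6, 0.3]
grip_width: 0.997
```

```bash
python3 -c "
from h import *
go(.468,.37,.24,82.8)"
```

```text
pos [ 0.453 -0.25   0.281] yaw -1.84 shift cm  x -0.48 y -62.01 z 4.10 rows>= 15 roll -84.6 | grip 0.997 F [ 0.3 -0.6  0.3] t 1.93
```

Emit:
move_arm([
  [-0.03,-4.1,0,0],
  [-0.03,-4.1,0,0],
  [-0.03,-4.1,0,0],
  [-0.03,-4.1,0,0],
  [-0.03,-4.1,0,0],
  [-0.03,-4.1,0,0],
  [-0.03,-4.1,0,0],
  [-0.03,-4.1,0,0],
  [-0.03,-4.1,0,0],
  [-0.03,-4.1,0,0],
  [-0.03,-4.1,0,0],
  [-0.03,-4.1,0,0],
])

```text
time_s: 2.93
tool_pos: [0.4641, 0.2421, 0.281]
orientation: [1.0, -0.016, -0.0, 0.0]
wrist_force: [0.5, 0.5, 0.6]
grip_width: 1.0
```

Emit:
move_arm([
  [0,-4.1,0,0],
  [0,-4.1,0,0],
  [0,-4.0,0,0],
  [0,0,0.4,-7.1],
  [0,0,0.4,-7.1],
  [0,0,0.4,-7.1],
  [0,0,0.4,-7.1],
  [0,0,0.4,-7.1],
  [0,0,0.4,-7.1],
  [0,0,0.4,-7.1],
  [0,0,0.4,-7.1],
  [0,0,0.4,-7.1],
])

```text
time_s: 3.93
tool_pos: [0.4684, 0.3619, 0.2446]
orientation: [0.855, 0.518, -0.001, 0.0]
wrist_force: [0.1, 0.5, -0.4]
grip_width: 1.001
```

```bash
python3 -c "
from h import *
go(.4675,.3697,.16,82.8)
cv2.imwrite('pics/t1.png',env.capture('top'))
crop(cv2.imread('pics/t1.png'),'t1c',90,210,120,120,5)"
```

```text
pos [0.4684 0.3619 0.2446] yaw 62.42 shift cm  x 0.65 y -0.44 z 8.46 rows>= 3 roll -20.4 | grip 1.001 F [ 0.1  0.5 -0.4] t 3.93
```

View pics/t1c.png

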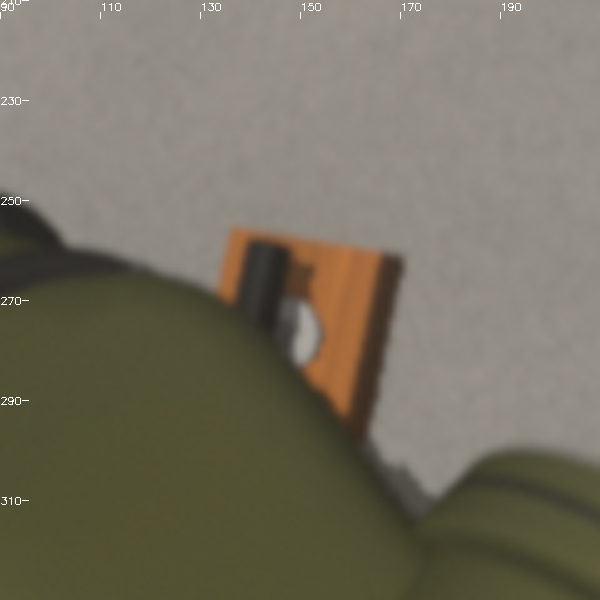

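Emit:
move_arm([
  [0,0,1,-6.8],
  [0,0,1,-6.8],
  [0,0,1,-6.8],
  [0,0,0,0],
])

```text
time_s: 4.32
tool_pos: [0.4679, 0.3607, 0.2129]
orientation: [0.752, 0.659, -0.002, 0.0]
wrist_force: [0.3, -0.8, 1.0]
grip_width: 1.003
```

```bash
python3 -c "
from h import *
go(.4675,.3697,.068,82.8)"
```

```text
pos [0.4679 0.3607 0.2129] yaw 82.49 shift cm  x 0.89 y -0.16 z 14.49 rows>= 4 roll -0.3 | grip 1.003 F [ 0.3 -0.8  1. ] t 4.32
```

Emit:
move_arm([
  [0.45,-0.08,2,-0.3],
  [0.45,-0.08,2,0],
  [0,0,2,0],
  [0,0,2,0],
  [0,0,2,0],
  [0,0,2,0],
  [0,0,1.5,0],
  [0,0,1,0],
  [0,0,0,0],
  [0,0,0,0],
])

```text
time_s: 5.15
tool_pos: [0.4681, 0.3717, 0.0705]
orientation: [0.751, 0.661, 0.0, -0.0]
wrist_force: [0.5, 0.3, -0.1]
grip_width: 0.997
```

```bash
python3 -c "
from h import *
go(.4675,.3697,.068,82.8)
cv2.imwrite('pics/s2.png',env.capture('side'))
crop(cv2.imread('pics/s2.png'),'s2c',235,290,120,110,6)"
```

```text
pos [0.4681 0.3717 0.0705] yaw 82.70 shift cm  x -0.20 y -0.03 z 0.25 rows>= 1 roll -0.1 | grip 0.997 F [ 0.5  0.3 -0.1] t 5.15
```

View pics/s2c.png

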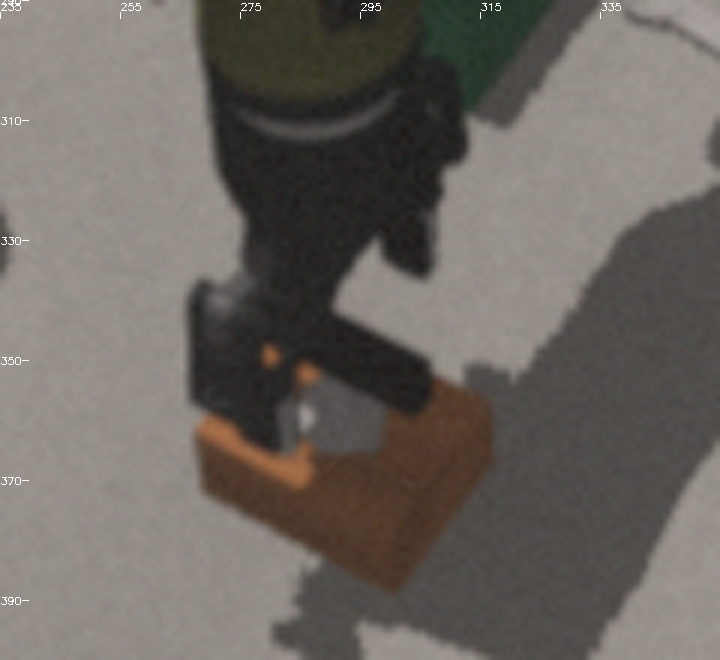

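Emit:
move_arm([
  [0,0,0.2,0],
  [0,0,0,0],
  [0,0,0,0],
  [0,0,0,0],
  [0,0,0,0],
  [0,0,0,0],
  [0,0,0,0],
  [0,0,0,0],
  [0,0,0,0],
  [0,0,0,0],
], gripper=1, force=70)

```text
time_s: 6.03
tool_pos: [0.4681, 0.3716, 0.0686]
orientation: [0.75, 0.661, 0.0, 0.0]
wrist_force: [0.3, -0.7, 4.9]
grip_width: 0.152
```

```bash
python3 -c "
from h import *
go(.4675,.3697,.068,82.8)"
```

```text
pos [0.4681 0.3716 0.0686] yaw 82.78 shift cm  x -0.20 y -0.04 z 0.06 rows>= 1 roll -0.0 | grip 0.152 F [ 0.3 -0.7  4.9] t 6.03
```

Emit:
move_arm([
  [0,0,-0.5,0],
  [0,0,-1,0],
  [0,0,-1.5,0],
  [0,0,-2,0],
  [0,0,-3,0],
  [0,0,-3,0],
  [0,0,-3,0],
  [0,0,-3,0],
  [0,0,-3,0],
  [0,0,0,0],
  [0,0,0,0],
])

```text
time_s: 6.95
tool_pos: [0.4682, 0.3725, 0.2711]
orientation: [0.75, 0.661, 0.002, -0.0]
wrist_force: [-0.7, 0.0, -1.4]
grip_width: 0.154
```

```bash
python3 -c "
from h import *
go(.638,-.0955,.27,-6.3)
cv2.imwrite('pics/s3.png',env.capture('side'))
crop(cv2.imread('pics/s3.png'),'s3c',225,200,150,190,3)"
```

```text
pos [0.4682 0.3725 0.2711] yaw 82.80 shift cm  x -44.30 y 22.71 z 0.11 rows>= 12 roll 89.1 | grip 0.154 F [-0.7  0.  -1.4] t 6.95
```

View pics/s3c.png

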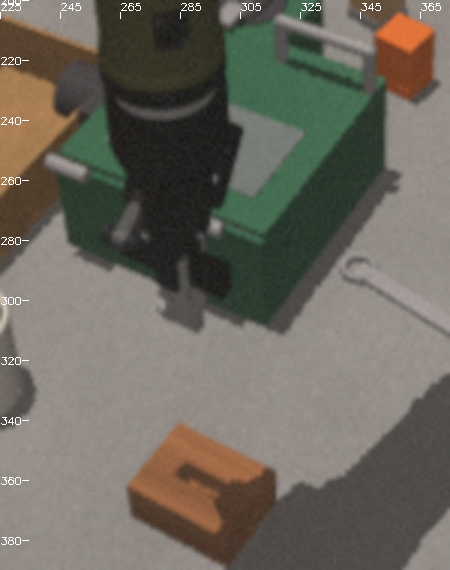

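Emit:
move_arm([
  [-3.41,1.75,0,0],
  [-3.41,1.75,0,0],
  [-3.41,1.75,0,0],
  [-3.41,1.75,0,0],
  [-3.41,1.75,0,0],
  [-3.41,1.75,0,0],
  [-3.41,1.75,0,0],
  [-3.41,1.75,0,0],
  [-3.41,1.75,0,0],
  [-3.41,1.75,0,0],
  [-3.41,1.75,0,0],
  [-3.41,1.75,0,0],
])

```text
time_s: 8.0
tool_pos: [0.624, -0.0634, 0.2666]
orientation: [0.75, 0.661, -0.002, -0.001]
wrist_force: [0.3, 0.5, -0.9]
grip_width: 0.149
```

Emit:
move_arm([
  [-3.41,1.75,0,0],
  [0,0,0,6.9],
  [0,0,0,6.9],
  [0,0,0,6.9],
  [0,0,0,6.9],
  [0,0,0,6.9],
  [0,0,0,6.9],
  [0,0,0,6.9],
  [0,0,0,6.9],
  [0,0,0,6.9],
  [0,0,0,6.9],
  [0,0,0,6.9],
])

```text
time_s: 9.0
tool_pos: [0.6366, -0.0971, 0.2664]
orientation: [0.998, 0.057, -0.002, -0.0]
wrist_force: [0.7, 1.0, -0.4]
grip_width: 0.153
```

Emit:
move_arm([
  [0,0,0.5,6.9],
  [0,0,0.5,6.3],
  [0,0,0,0],
  [0,0,0,0],
  [0,0,0,0],
])

```text
time_s: 9.42
tool_pos: [0.6376, -0.0969, 0.2576]
orientation: [0.999, -0.054, -0.001, -0.0]
wrist_force: [0.4, -0.4, -1.6]
grip_width: 0.155
```

```bash
python3 -c "
from h import *
go(.638,-.0955,.23,-6.3)
a=env.capture('side');b=env.capture('top')
crop(a,'s4c',260,130,130,120,5);crop(b,'t4c',310,170,100,80,7); cv2.imwrite('pics/t4.png',b)"
```

```text
pos [ 0.6376 -0.0969  0.2576] yaw -6.15 shift cm  x 0.03 y -0.14 z 2.76 rows>= 1 roll 0.1 | grip 0.155 F [ 0.4 -0.4 -1.6] t 9.42
```

View pics/s4c.png

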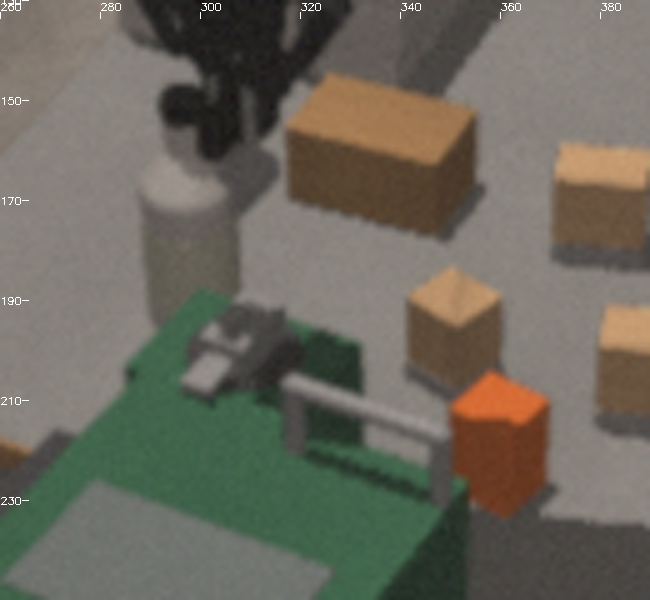

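View pics/t4.png

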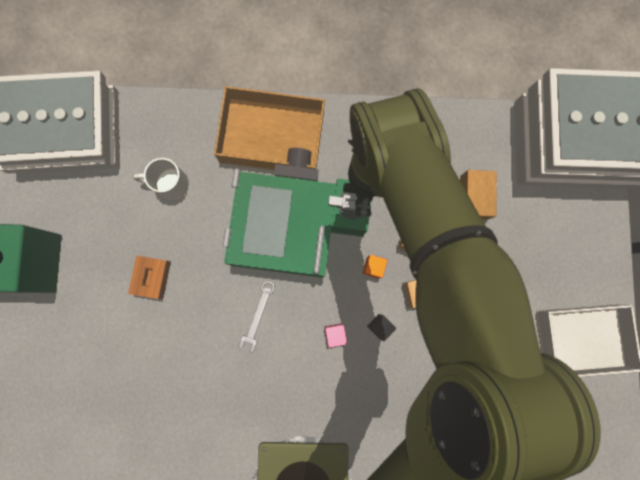

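Emit:
move_arm([
  [0.03,-0.05,2,0.1],
  [0,0,2,0],
  [0,0,2,0],
  [0,0,1.5,0],
  [0,0,0,0],
  [0,0,0,0],
])

```text
time_s: 10.02
tool_pos: [0.638, -0.0965, 0.1829]
orientation: [0.998, -0.056, -0.001, -0.0]
wrist_force: [-0.5, -0.2, -1.1]
grip_width: 0.152
```

```bash
python3 -c "
from h import *
go(.638,-.0965,.1586,-6.3)
a=env.capture('side');b=env.capture('top')
crop(a,'s5c',270,140,80,80,7);crop(b,'t5c',310,170,80,80,7)"
```

```text
pos [ 0.638  -0.0965  0.1829] yaw -6.38 shift cm  x -0.00 y -0.00 z 2.43 rows>= 1 roll -0.1 | grip 0.152 F [-0.5 -0.2 -1.1] t 10.02
```

View pics/s5c.png

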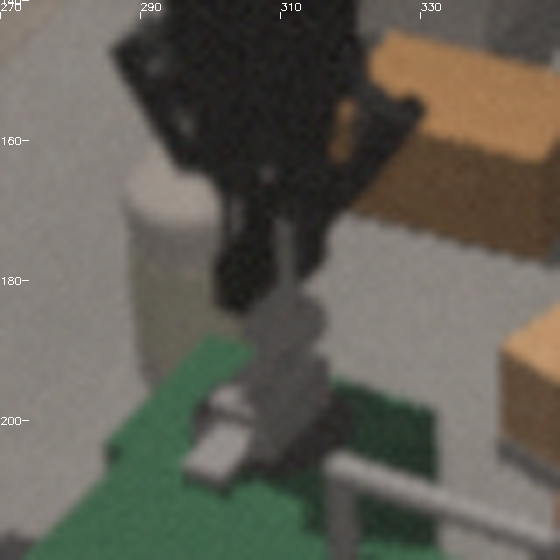

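View pics/t5c.png

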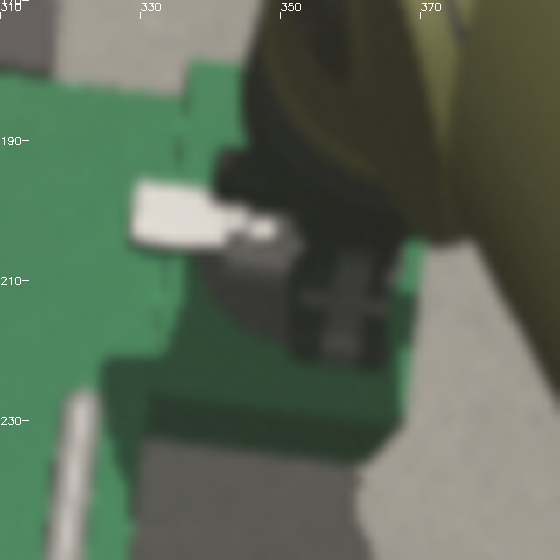

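Blade hovers over the slot (side view ~(310,193)). Go down gently.

Emit:
move_arm([
  [0,0,0.3,0],
  [0,0,0.3,0],
  [0,0,0.3,0],
  [0,0,0.3,0],
  [0,0,0,0],
])

```text
time_s: 10.53
tool_pos: [0.6394, -0.0963, 0.176]
orientation: [0.998, -0.056, 0.002, 0.001]
wrist_force: [-6.0, -0.7, 24.3]
grip_width: 0.15
```

```bash
python3 -c "
from h import *
go(.638,-.0965,.1586,-6.3)"
```

```text
pos [ 0.6394 -0.0963  0.176 ] yaw -6.45 shift cm  x -0.14 y 0.04 z 1.74 rows>= 1 roll -0.2 | grip 0.150 F [-6.  -0.7 24.3] t 10.53
```

```bash
python3 -c "
from h import *
a=env.capture('side');b=env.capture('top')
y=np.radians(-6.3);R=np.array([[np.cos(y),-np.sin(y)],[np.sin(y),np.cos(y)]])
for nm,im,x0,y0 in(('side',a,285,165),('top',b,325,180)):
    s=12;c=cv2.resize(im[y0:y0+50,x0:x0+60],None,fx=s,fy=s,interpolation=cv2.INTER_CUBIC)
    cv2.imwrite(f'pics/{nm[0]}6.png',c)
cv2.imwrite('pics/s6f.png',a)
go(.638,-.0965,.1586,-6.3)
o=env.observe();print(o['wrist_torque'])"
```

```text
pos [ 0.6394 -0.0963  0.176 ] yaw -6.45 shift cm  x -0.13 y 0.04 z 1.74 rows>= 1 roll -0.1 | grip 0.155 F [-6.1 -0.1 23.6] t 10.63
[-0.1985  1.8825 -0.0782]
```

View pics/s6.png

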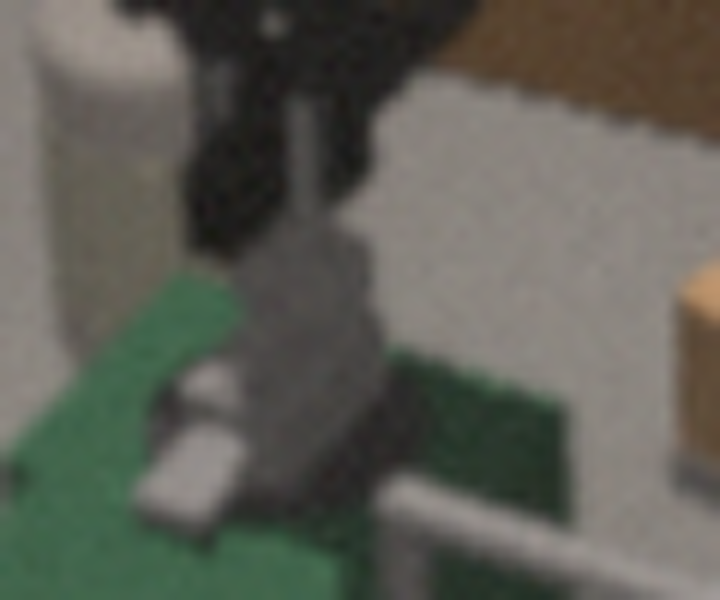

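View pics/t6.png

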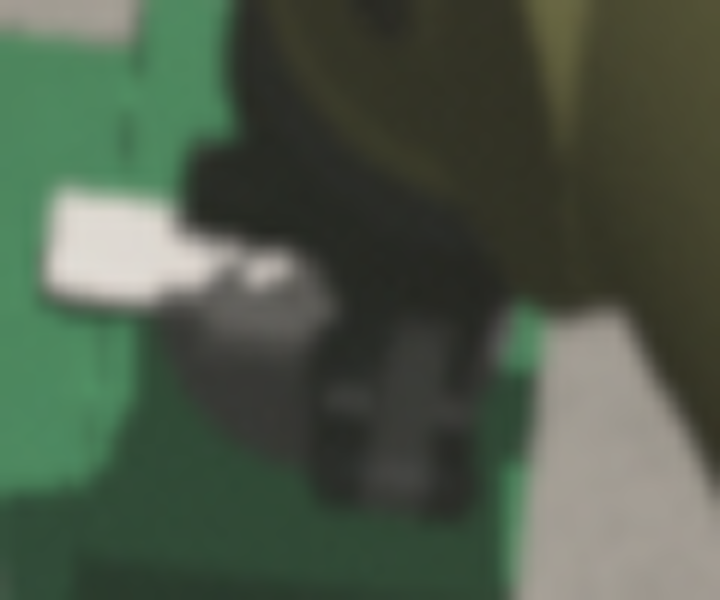

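```bash
python3 -c "
from h import *
t=cv2.imread('pics/top0.png')
g=cv2.cvtColor(t,cv2.COLOR_BGR2GRAY)
print('cols',list(range(338,370,2)));
for r in range(192,214): print(r,g[r,338:370])
"
```

```text
cols [338, 340, 342, 344, 346, 348, 350, 352, 354, 356, 358, 360, 362, 364, 366, 368]
192 [96 96 96 95 93 90 86 84 83 82 83 83 83 81 82 83 82 83 83 83 83 84 84 84
 90 95 96 96 96 96 96 96]
193 [96 97 96 94 89 88 88 90 90 88 86 85 84 82 83 84 83 83 83 83 83 83 83 83
 86 91 94 96 96 97 97 96]
194 [ 97  96  94  89  87  96 113 119 118 111 103  99  96  93  91  91  88  87
  86  85  84  84  83  83  84  86  92  94  96  96  96  96]
195 [101  98  93  87  89 115 146 157 156 149 141 137 133 129 123 119 113 109
 104 101  96  94  91  89  88  86  90  93  96  96  97  96]
196 [123 113 104 101 103 129 163 173 173 171 170 170 169 167 161 156 150 146
 141 138 134 130 123 118 111 104 101  99  97  96  97  97]
197 [155 147 141 139 137 147 167 164 160 162 167 170 172 172 173 173 171 170
 170 171 170 168 161 156 149 142 133 114 100  97  97  96]
198 [178 175 174 173 168 166 169 144 122 127 137 145 148 151 156 157 158 161
 166 171 173 175 175 173 173 173 163 129  99  95  96  97]
199 [182 181 181 178 172 171 169 135  99  91  97 103 106 110 113 114 116 127
 138 146 151 156 159 160 166 177 171 132  96  91  94  98
[... 1191 characters left out ...]
 129  95  83  87  95 103]
209 [ 90  84  78  65  59  59  59  60  62  65  67  73  80  83  86  93 101 102
 106 116 127 132 136 146 152 146 117  90  82  90  96 104]
210 [ 92  84  77  69  64  58  56  55  56  56  57  58  59  58  60  61  65  67
  68  74  80  83  87  94 103 104  93  82  80  90  96 104]
211 [ 91  80  77  77  75  69  65  65  65  65  65  64  63  58  56  56  56  58
  57  58  60  61  61  64  74  81  82  79  79  90  94 104]
212 [ 92  82  78  78  80  78  78  78  78  77  77  76  74  69  66  65  65  65
  65  65  65  64  58  61  73  81  82  81  83  90  96 106]
213 [ 95  91  85  81  81  81  81  81  81  81  80  80  80  79  79  78  78  79
  78  78  78  76  69  69  77  82  83  89  92  94  97 108]
```

Emit:
move_arm([
  [0,0,-0.3,0],
  [0,0,-0.3,0],
  [-0.1,0,0,0],
  [-0.1,0,0,0],
  [0,0,0,0],
])

```text
time_s: 11.05
tool_pos: [0.6357, -0.0963, 0.1766]
orientation: [0.998, -0.056, -0.001, 0.0]
wrist_force: [0.4, 0.5, -1.1]
grip_width: 0.154
```

```bash
python3 -c "
from h import *
print(plane('top',(353.4,201.8),.13))
go(.6387,-.094,.1586,-6.3)
"
```

```text
[ 0.6389 -0.0934  0.13  ]
pos [ 0.6357 -0.0963  0.1766] yaw -6.41 shift cm  x 0.27 y -0.26 z 1.80 rows>= 1 roll -0.1 | grip 0.154 F [ 0.4  0.5 -1.1] t 11.05
```

Emit:
move_arm([
  [0,0,-0.2,0],
  [0.25,-0.26,0,-0.1],
  [0,0,0,0],
  [0,0,0.3,0],
  [0,0,0.3,0],
  [0,0,0.3,0],
  [0,0,0,0],
])

```text
time_s: 11.63
tool_pos: [0.6405, -0.0933, 0.1755]
orientation: [0.998, -0.055, 0.002, 0.0]
wrist_force: [-7.1, 0.4, 28.8]
grip_width: 0.154
```

```bash
python3 -c "
from h import *
go(.6387,-.094,.1586,-6.3)
print(env.observe()['wrist_torque'])
"
```

```text
pos [ 0.6405 -0.0933  0.1755] yaw -6.34 shift cm  x -0.17 y 0.09 z 1.69 rows>= 1 roll -0.0 | grip 0.154 F [-7.1  0.4 28.8] t 11.63
[-0.1129  2.1593 -0.0792]
```

Emit:
move_arm([
  [0,0,-0.3,0],
  [0.1,-0.1,0,0],
  [0.05,-0.1,0,0],
  [0,-0.1,0,0],
  [0,0,0,0],
])

```text
time_s: 12.05
tool_pos: [0.6405, -0.0929, 0.1759]
orientation: [0.998, -0.056, -0.0, 0.002]
wrist_force: [-6.9, -3.2, 18.1]
grip_width: 0.152
```

```bash
python3 -c "
from h import *
go(.6387,-.094,.1586,-6.3)
print(env.observe()['wrist_torque'])
"
```

```text
pos [ 0.6405 -0.0929  0.1759] yaw -6.39 shift cm  x -0.17 y 0.13 z 1.73 rows>= 1 roll -0.1 | grip 0.152 F [-6.9 -3.2 18.1] t 12.05
[-0.7423  1.7255 -0.0331]
```

```bash
python3 -c "
from h import *
y=np.radians(-6.3);R=np.array([[np.cos(y),-np.sin(y)],[np.sin(y),np.cos(y)]])
s=12
im=cv2.imread('pics/s6f.png');c=cv2.resize(im[165:215,285:345],None,fx=s,fy=s,interpolation=cv2.INTER_CUBIC)
def dr(ctr,hx,hy,z,col):
    pts=[proj('side',[*(np.array(ctr)+R@[a*hx,b*hy]),z]) for a,b in((1,1),(1,-1),(-1,-1),(-1,1))]
    pts=((np.array(pts)-[285,165]+.5)*s).astype(np.int32);cv2.polylines(c,[pts],True,col,1)
dr((.6394,-.0963),.004,.015,.130,(0,0,255));dr((.6394,-.0963),.004,.015,.148,(0,0,255))
dr((.6389,-.0934),.0075,.020,.130,(255,255,0))
cv2.imwrite('pics/s6o.png',c)
"
```

```text
(no output)
```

View pics/s6o.png

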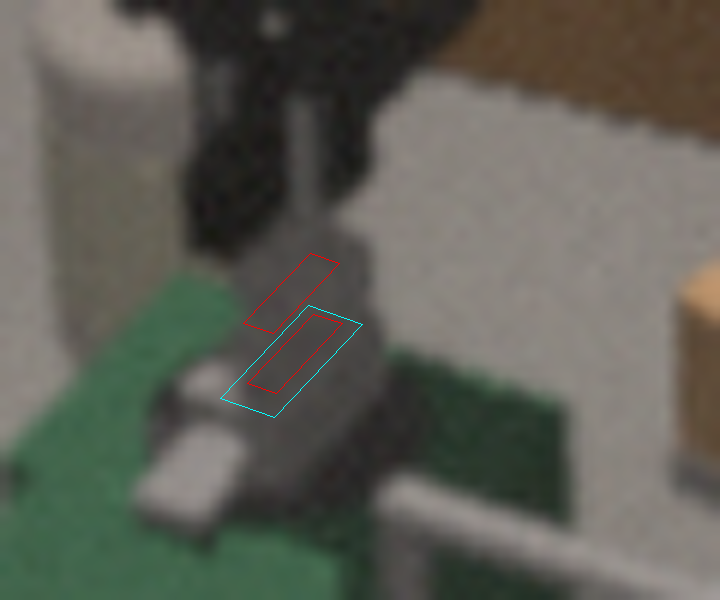

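```bash
python3 -c "
from h import *
y=np.radians(-6.3);R=np.array([[np.cos(y),-np.sin(y)],[np.sin(y),np.cos(y)]])
s=12
out=[]
for n,f,x0,y0 in(('side','side0',290,175),('top','top0',335,185)):
  im=cv2.imread(f'pics/{f}.png');c=cv2.resize(im[y0:y0+35,x0:x0+35],None,fx=s,fy=s,interpolation=cv2.INTER_CUBIC)
  c2=c.copy()
  def dr(ctr,hx,hy,z,col):
    pts=[proj(n,[*(np.array(ctr)+R@[a*hx,b*hy]),z]) for a,b in((1,1),(1,-1),(-1,-1),(-1,1))]
    pts=((np.array(pts)-[x0,y0]+.5)*s).astype(np.int32);cv2.polylines(c2,[pts],True,col,1)
  dr((.6389,-.0934),.00575,.018,.130,(255,0,0)); dr((.6389,-.0934),.0153,.024,.130,(0,0,255))
  out.append(np.hstack([c,c2]))
cv2.imwrite('pics/slot0.png',cv2.resize(np.vstack(out),None,fx=.7,fy=.7))
"
```

```text
(no output)
```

View pics/slot0.png

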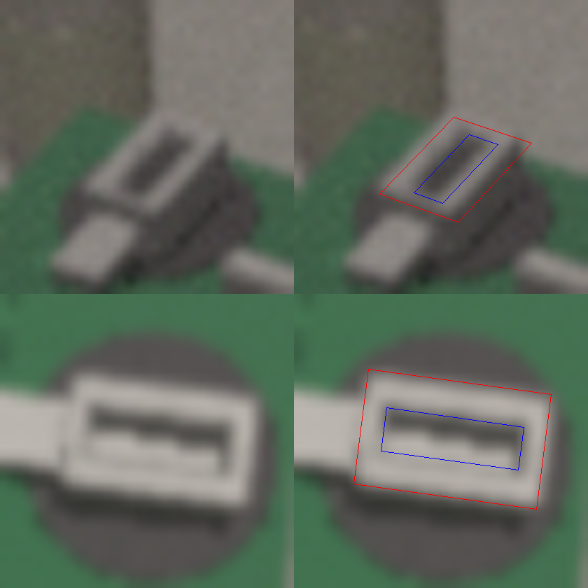

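```bash
python3 -c "
from h import *
print(tri((307.7,194.0),(353.55,202.36)),plane('top',(353.55,202.36),.13),plane('side',(307.7,194.0),.13))
go(.639,-.094,.1586,-6.3)
"
```

```text
(array([ 0.6395, -0.0928,  0.132 ]), np.float64(0.004667189110995273)) [ 0.6376 -0.0938  0.13  ] [ 0.643  -0.0947  0.13  ]
pos [ 0.6405 -0.0929  0.1759] yaw -6.39 shift cm  x -0.14 y 0.13 z 1.73 rows>= 1 roll -0.1 | grip 0.152 F [-6.9 -3.2 18.1] t 12.05
```

Emit:
move_arm([
  [0,0,-1,0],
  [0,0,-2,0],
  [0,0,-2,0],
  [0,0,0,0],
  [0,0,0,0],
])

```text
time_s: 12.47
tool_pos: [0.6417, -0.0908, 0.2241]
orientation: [0.998, -0.055, 0.001, -0.0]
wrist_force: [-0.2, -0.3, -1.7]
grip_width: 0.155
```

```bash
cat > ov.py <<'E'
from h import *
def keyov(name,tip,x0,y0,w,h,s,yaw=None):
    p,wy,o=pose();K=np.array([p[0],p[1],p[2]+.0164]);a=np.radians(wy+90)
    ux=np.array([np.cos(a),np.sin(a),0]);uy=np.array([-np.sin(a),np.cos(a),0]);
    im=env.capture(name);c=cv2.resize(im[y0:y0+h,x0:x0+w],None,fx=s,fy=s,interpolation=cv2.INTER_CUBIC);c2=c.copy()
    def dr(hx,hy,z,col):
        q=[proj(name,K+ux*i*hx+uy*j*hy+np.array([0,0,z])) for i,j in((1,1),(1,-1),(-1,-1),(-1,1))]
        cv2.polylines(c2,[((np.array(q)-[x0,y0]+.5)*s).astype(np.int32)],True,col,1)
    dr(.015,.004,-.063,(0,0,255));dr(.015,.004,-.045,(0,0,255));dr(.04,.007,-.013,(255,255,0))
    cv2.imwrite(f"pics/{tip}.png",np.hstack([c,c2]))
E
python3 - <<'E'
from ov import *
keyov("side","s7",285,135,40,65,9)
go(.639,-.094,.1586,-6.3)
E
```

```text
pos [ 0.6407 -0.0911  0.2228] yaw -6.31 shift cm  x -0.14 y 0.31 z 6.42 rows>= 2 roll -0.0 | grip 0.152 F [-0.2  0.6 -1.9] t 12.52
```

View pics/s7.png

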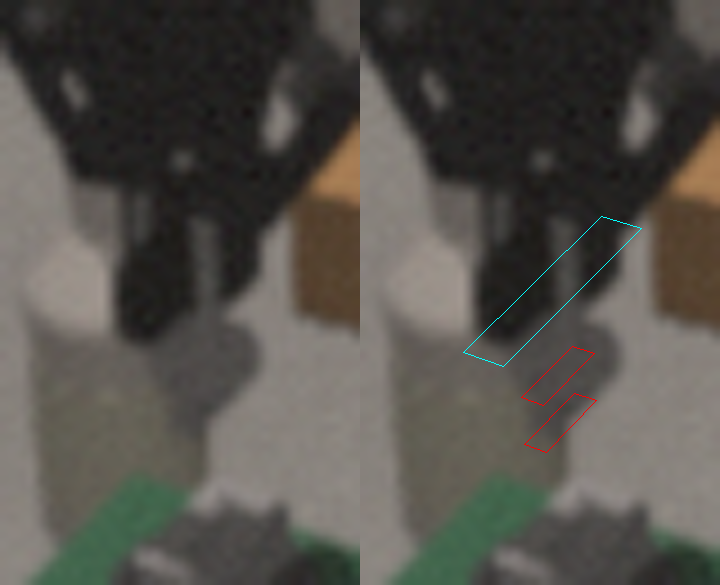

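```bash
python3 - <<'E'
from h import *
p,wy,o=pose();K=np.array([p[0],p[1],p[2]+.0164])
im=env.capture("side");b=cv2.imread("pics/side0.png")
x0,y0,w,h,s=280,140,50,60,9
d=cv2.absdiff(im,b).max(2);d=np.clip(d.astype(int)*5,0,255).astype(np.uint8);d=cv2.cvtColor(d,cv2.COLOR_GRAY2BGR)
f=lambda q:cv2.resize(q[y0:y0+h,x0:x0+w],None,fx=s,fy=s,interpolation=cv2.INTER_NEAREST)
A=cv2.convertScaleAbs(f(im),alpha=1.8);B=f(d)
th=np.linspace(0,2*np.pi,40)
for z,r in((-.045,.017),(-.040,.017)):
    q=[proj("side",K+np.array([r*np.cos(t),r*np.sin(t),z])) for t in th]
    for c in(A,B): cv2.polylines(c,[((np.array(q)-[x0,y0]+.5)*s).astype(np.int32)],True,(0,255,255),1)
a=np.radians(wy+90);ux=np.array([np.cos(a),np.sin(a),0]);uy=np.array([-np.sin(a),np.cos(a),0])
for z,hx,hy in((-.063,.015,.004),(-.013,.04,.007),(.013,.04,.007)):
    q=[proj("side",K+ux*i*hx+uy*j*hy+np.array([0,0,z])) for i,j in((1,1),(1,-1),(-1,-1),(-1,1))]
    for c in(A,B): cv2.polylines(c,[((np.array(q)-[x0,y0]+.5)*s).astype(np.int32)],True,(0,0,255),1)
cv2.imwrite("pics/s8.png",np.hstack([A,B])[:600,:])
E
```

```text
(no output)
```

View pics/s8.png

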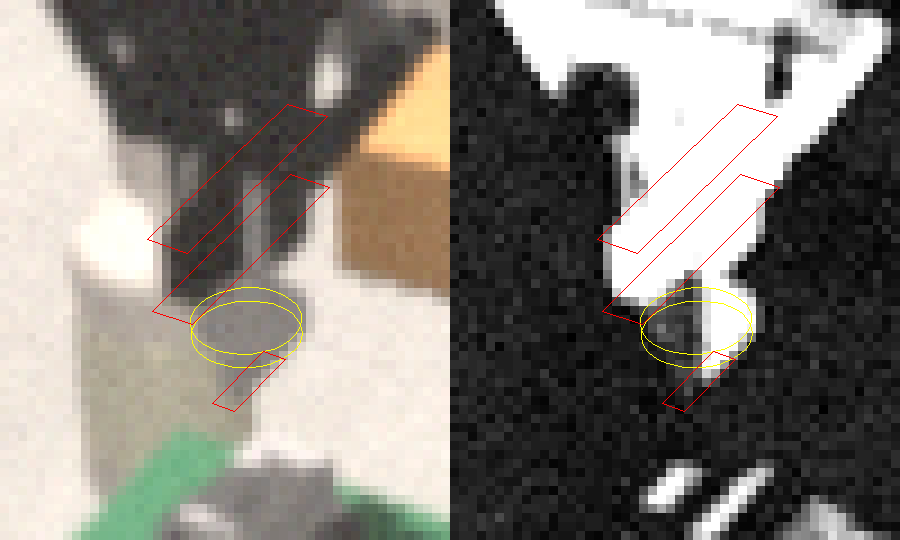

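Emit:
move_arm([
  [0.2,0.1,1.5,0.5],
  [0,0,1.5,0],
  [0,0,1.3,0],
  [0,0,0,0],
  [0,0,0,0],
  [0,0,0.3,0],
  [0,0,0.3,0],
  [0,0,0,0],
])

```text
time_s: 13.23
tool_pos: [0.6425, -0.0923, 0.1741]
orientation: [0.998, -0.059, -0.0, 0.0]
wrist_force: [0.2, 0.7, -1.4]
grip_width: 0.157
```

```bash
python3 -c "
from h import *
go(.639,-.094,.1586,-6.3)
print(env.observe()['wrist_torque'])
"
```

```text
pos [ 0.6425 -0.0923  0.1741] yaw -6.82 shift cm  x -0.32 y 0.21 z 1.55 rows>= 1 roll -0.5 | grip 0.157 F [ 0.2  0.7 -1.4] t 13.23
[-0.0612  0.0287 -0.0641]
```

Emit:
move_arm([
  [0,0,0.3,-0.4],
  [0,0,0.3,-0.4],
  [0,0,0.3,0],
  [0,0,0.3,0],
  [0,0,0,0],
  [0,0,0,0],
])

```text
time_s: 13.73
tool_pos: [0.6426, -0.0924, 0.162]
orientation: [0.999, -0.053, -0.0, 0.0]
wrist_force: [-0.2, -0.2, -1.5]
grip_width: 0.153
```

```bash
python3 -c "
from h import *
go(.639,-.094,.1586,-6.3)
print(env.observe()['wrist_torque'])
"
```

```text
pos [ 0.6426 -0.0924  0.162 ] yaw -6.02 shift cm  x -0.35 y 0.20 z 0.34 rows>= 1 roll 0.3 | grip 0.153 F [-0.2 -0.2 -1.5] t 13.73
[-0.0399 -0.0184  0.0048]
```

Emit:
move_arm([
  [0,0,0.2,0],
  [0,0,0.2,0],
  [0,0,0,0],
  [0,0,0,0],
])

```text
time_s: 14.07
tool_pos: [0.6431, -0.0923, 0.1586]
orientation: [0.999, -0.053, 0.0, -0.0]
wrist_force: [-0.3, 0.3, 1.0]
grip_width: 0.152
```

```bash
python3 -c "
from h import *
go(.639,-.094,.1586,-96.3)
print(env.observe()['wrist_torque'])
"
```

```text
pos [ 0.6431 -0.0923  0.1586] yaw -6.02 shift cm  x -0.39 y 0.22 z 0.00 rows>= 1 roll 90.3 | grip 0.152 F [-0.3  0.3  1. ] t 14.07
[ 0.0451 -0.0276 -0.0367]
```

Emit:
move_arm([
  [0,0,0,4],
  [0,0,0,6],
  [0,0,0,6],
  [0,0,0,6],
  [0,0,0,6],
  [0,0,0,6],
  [0,0,0,6],
  [0,0,0,6],
  [0,0,0,6],
  [0,0,0,6],
  [0,0,0,6],
  [0,0,0,0],
], force=90)

```text
time_s: 15.07
tool_pos: [0.6447, -0.0938, 0.1588]
orientation: [0.818, -0.575, 0.002, -0.0]
wrist_force: [3.6, -3.2, -2.2]
grip_width: 0.149
```

```bash
python3 -c "
from h import *
go(.6428,-.0923,.1586,-96.3)
print(env.observe()['wrist_torque'])
"
```

```text
pos [ 0.6447 -0.0938  0.1588] yaw -70.19 shift cm  x -0.20 y 0.12 z 0.02 rows>= 1 roll 26.1 | grip 0.149 F [ 3.6 -3.2 -2.2] t 15.07
[-0.6881 -0.9735  0.0769]
```

Emit:
move_arm([
  [0,0,0,6],
  [0,0,0,6],
  [0,0,0,6],
  [0,0,0,6],
  [0,0,0,3],
  [0,0,0,0],
  [0,0,0,0],
])

```text
time_s: 15.65
tool_pos: [0.644, -0.095, 0.1587]
orientation: [-0.663, 0.748, -0.002, -0.0]
wrist_force: [2.7, -4.6, -0.0]
grip_width: 0.15
```

```bash
python3 -c "
from h import *
go(.6428,-.0923,.1586,-96.3)
print(env.observe()['wrist_torque'])
b=env.capture('side');crop(b,'s9c',270,140,100,90,6)
"
```

```text
pos [ 0.644  -0.095   0.1587] yaw -96.91 shift cm  x -0.25 y 0.15 z 0.01 rows>= 1 roll -0.6 | grip 0.150 F [ 2.7 -4.6 -0. ] t 15.65
[-1.21   -0.6819  0.0996]
```

View pics/s9c.png

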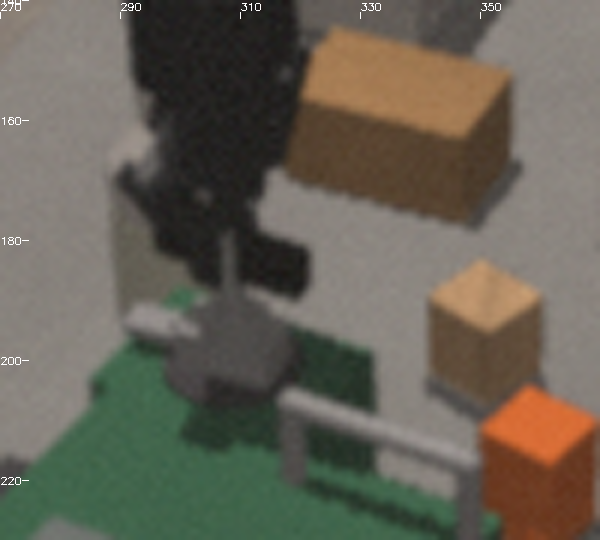

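Emit:
move_arm([
  [0,0,0,0],
  [0,0,0,0],
  [0,0,0,0],
  [0,0,0,0],
  [0,0,0,0],
  [0,0,0,0],
  [0,0,-1,0],
  [0,0,-3,0],
  [0,0,-3,0],
  [0,0,-3,0],
  [0,0,0,0],
], gripper=0)

```text
time_s: 16.62
tool_pos: [0.6469, -0.0926, 0.2659]
orientation: [-0.662, 0.749, -0.005, 0.005]
wrist_force: [1.2, 0.3, 0.3]
grip_width: 1.001
```

```bash
python3 -c "
from h import *
go(.535,-.0185,.2587,-96.3)
b=env.capture('side');crop(b,'s10c',240,140,150,140,5);cv2.imwrite('pics/t10.png',env.capture('top'))
"
```

```text
pos [ 0.6469 -0.0926  0.2659] yaw -97.04 shift cm  x -5.99 y 12.01 z 0.72 rows>= 4 roll -0.7 | grip 1.001 F [1.2 0.3 0.3] t 16.62
```

View pics/s10c.png

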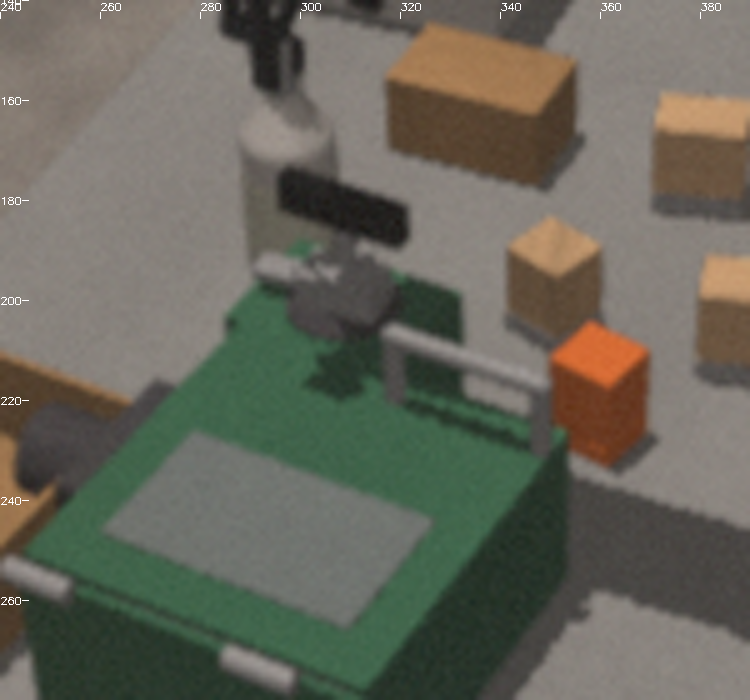

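View pics/t10.png

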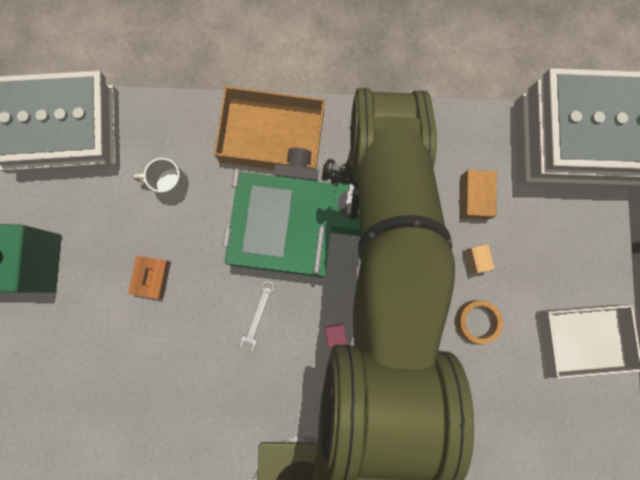

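```bash
python3 -c "
from h import *
print(env.observe()['joints'])"
```

```text
[ 0.1232  0.6895 -0.0975  1.4544  0.074   0.9974 -1.6853]
```

Emit:
move_arm([
  [-1.96,4.05,0,0],
  [-1.96,4.05,0,-0.35],
  [-1.96,4.05,0,-0.35],
  [0,0,2,0],
  [0,0,2,0],
  [0,0,2,0],
  [0,0,2,0],
  [0,0,0,0],
  [0,0,0,0],
])

```text
time_s: 17.47
tool_pos: [0.5363, -0.0248, 0.1772]
orientation: [-0.667, 0.745, 0.001, -0.002]
wrist_force: [0.8, 0.5, 0.3]
grip_width: 0.998
```

```bash
python3 -c "
from h import *
go(.5335,-.0195,.1387,-96.3)
b=env.capture('side');crop(b,'s11c',240,110,150,140,5)
"
```

```text
pos [ 0.5363 -0.0248  0.1772] yaw -96.31 shift cm  x -0.49 y 0.34 z 3.85 rows>= 1 roll -0.0 | grip 0.998 F [0.8 0.5 0.3] t 17.47
```

View pics/s11c.png

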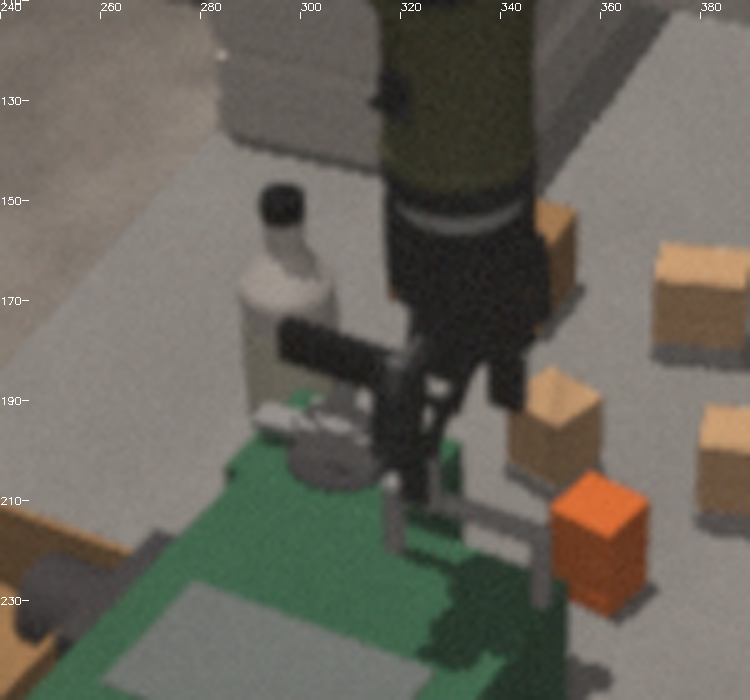

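Emit:
move_arm([
  [-0.5,0.3,0,0],
  [0,0,1.5,0],
  [0,0,1.4,0],
  [0,0,0.9,0],
  [0,0,0,0],
  [0,0,0,0],
])

```text
time_s: 18.02
tool_pos: [0.5354, -0.0192, 0.1407]
orientation: [-0.667, 0.745, -0.0, 0.0]
wrist_force: [0.1, 0.6, 0.7]
grip_width: 0.999
```

Emit:
move_arm([
  [0,0,0,0],
  [0,0,0,0],
  [0,0,0,0],
  [0,0,0,0],
  [0,0,0,0],
  [0,0,0,0],
  [0,0,0,0],
  [0,0,0,0],
], gripper=1, force=40)

```text
time_s: 18.68
tool_pos: [0.5352, -0.0207, 0.1405]
orientation: [-0.667, 0.745, -0.001, -0.0]
wrist_force: [-0.2, -3.2, 2.6]
grip_width: 0.129
```

```bash
python3 -c "
from h import *
go(.5335,-.0195,.1387,-96.3)
b=env.capture('side');crop(b,'s12c',240,110,150,140,5)
"
```

```text
pos [ 0.5352 -0.0207  0.1405] yaw -96.36 shift cm  x -0.10 y 0.18 z 0.18 rows>= 1 roll -0.1 | grip 0.129 F [-0.2 -3.2  2.6] t 18.68
```

View pics/s12c.png

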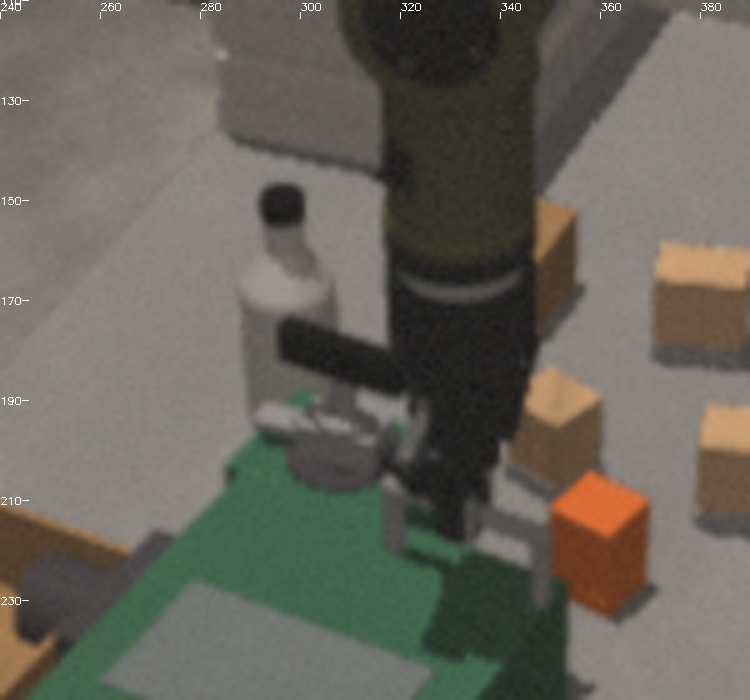

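```bash
python3 -c "
import numpy as np
R=.2057;f=lambda t:(R*np.cos(np.radians(166.5-t)),R*np.sin(np.radians(166.5-t)))
for a in range(0,100,4):
  (y0,z0),(y1,z1)=f(a),f(a+4);print(a,[round(-(y1-y0)*100,2),0,round(-(z1-z0)*100,2),0])"
```

```text
0 [np.float64(-0.38), 0, np.float64(-1.38), 0]
4 [np.float64(-0.48), 0, np.float64(-1.35), 0]
8 [np.float64(-0.57), 0, np.float64(-1.32), 0]
12 [np.float64(-0.66), 0, np.float64(-1.27), 0]
16 [np.float64(-0.75), 0, np.float64(-1.22), 0]
20 [np.float64(-0.83), 0, np.float64(-1.17), 0]
24 [np.float64(-0.91), 0, np.float64(-1.11), 0]
28 [np.float64(-0.99), 0, np.float64(-1.04), 0]
32 [np.float64(-1.06), 0, np.float64(-0.97), 0]
36 [np.float64(-1.12), 0, np.float64(-0.89), 0]
40 [np.float64(-1.18), 0, np.float64(-0.81), 0]
44 [np.float64(-1.24), 0, np.float64(-0.73), 0]
48 [np.float64(-1.28), 0, np.float64(-0.64), 0]
52 [np.float64(-1.33), 0, np.float64(-0.55), 0]
56 [np.float64(-1.36), 0, np.float64(-0.46), 0]
60 [np.float64(-1.39), 0, np.float64(-0.36), 0]
64 [np.float64(-1.41), 0, np.float64(-0.26), 0]
68 [np.float64(-1.43), 0, np.float64(-0.16), 0]
72 [np.float64(-1.43), 0, np.float64(-0.06), 0]
76 [np.float64(-1.44), 0, np.float64(0.04), 0]
80 [np.float64(-1.43), 0, np.float64(0.14), 0]
84 [np.float64(-1.42), 0, np.float64(0.24), 0]
88 [np.float64(-1.4), 0, np.float64(0.34), 0]
92 [np.float64(-1.37), 0, np.float64(0.43), 0]
96 [np.float64(-1.34), 0, np.float64(0.53), 0]
```

Emit:
move_arm([
  [-0.38,0,-1.38,0],
  [-0.48,0,-1.35,0],
  [-0.57,0,-1.32,0],
  [-0.66,0,-1.27,0],
  [-0.75,0,-1.22,0],
  [-0.83,0,-1.17,0],
  [-0.91,0,-1.11,0],
  [-0.99,0,-1.04,0],
])

```text
time_s: 19.4
tool_pos: [0.5404, 0.0317, 0.2389]
orientation: [-0.666, 0.746, -0.001, -0.003]
wrist_force: [-0.3, -8.7, -1.5]
grip_width: 0.127
```

```bash
python3 -c "
from h import *
go(.5352,-.0207,.1405,-96.3)
b=env.capture('side');crop(b,'s13c',200,90,190,190,3)
"
```

```text
pos [0.5404 0.0317 0.2389] yaw -96.49 shift cm  x 5.26 y -0.07 z 9.84 rows>= 3 roll -0.2 | grip 0.127 F [-0.3 -8.7 -1.5] t 19.4
```

View pics/s13c.png

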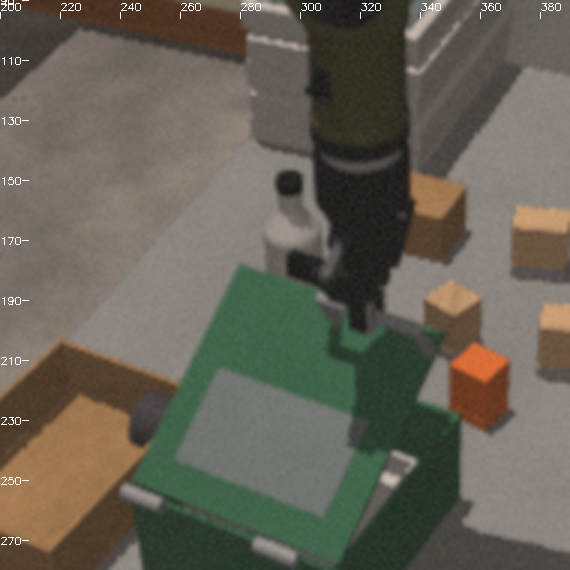

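Opening. Continue.

Emit:
move_arm([
  [-1.06,0,-0.97,0],
  [-1.12,0,-0.89,0],
  [-1.18,0,-0.81,0],
  [-1.24,0,-0.73,0],
  [-1.28,0,-0.64,0],
  [-1.33,0,-0.55,0],
  [-1.36,0,-0.46,0],
  [-1.39,0,-0.36,0],
  [-1.41,0,-0.26,0],
])

```text
time_s: 20.2
tool_pos: [0.5522, 0.1455, 0.2978]
orientation: [-0.666, 0.746, -0.001, -0.003]
wrist_force: [-9.4, -7.8, 18.1]
grip_width: 0.123
```

```bash
python3 -c "
from h import *
go(.5352,-.0207,.1405,-96.3)
print(env.observe()['joints'])
"
```

```text
pos [0.5522 0.1455 0.2978] yaw -96.47 shift cm  x 16.70 y -0.18 z 15.73 rows>= 6 roll -0.2 | grip 0.123 F [-9.4 -7.8 18.1] t 20.2
[-0.2909  0.5393 -0.083   1.6451  0.057   0.964  -2.0786]
```

Emit:
move_arm([
  [-1.43,0,-0.16,0],
  [-1.43,0,-0.06,0],
  [-1.44,0,0.04,0],
  [-1.43,0,0.14,0],
  [0,0,0,0],
])

```text
time_s: 20.62
tool_pos: [0.5587, 0.2099, 0.2962]
orientation: [-0.669, 0.743, 0.002, 0.0]
wrist_force: [-4.1, 3.1, 5.3]
grip_width: 0.121
```

```bash
python3 -c "
from h import *
go(.5352,-.0207,.1405,-96.3)
b=env.capture('side');crop(b,'s14c',170,60,190,220,3)
"
```

```text
pos [0.5587 0.2099 0.2962] yaw -96.04 shift cm  x 23.17 y -0.09 z 15.57 rows>= 7 roll 0.3 | grip 0.121 F [-4.1  3.1  5.3] t 20.62
```

View pics/s14c.png

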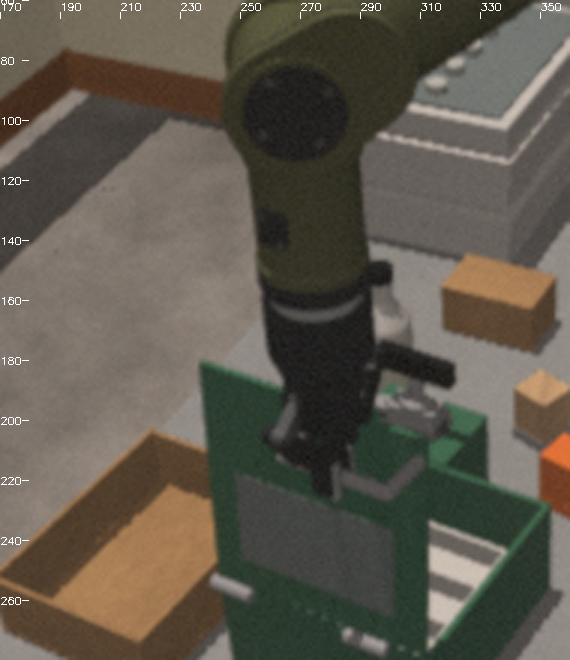

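Emit:
move_arm([
  [-1.42,0,0.24,0],
  [-1.4,0,0.34,0],
  [-1.37,0,0.43,0],
  [-1.2,0,0.5,0],
  [0,0,0,0],
  [0,0,0,0],
])

```text
time_s: 21.17
tool_pos: [0.5638, 0.2607, 0.2803]
orientation: [-0.668, 0.744, 0.002, -0.001]
wrist_force: [-5.3, 1.4, 3.7]
grip_width: 0.124
```

```bash
python3 -c "
from h import *
go(.5352,-.0207,.1405,-96.3)
b=env.capture('side');crop(b,'s15c',170,60,190,220,3)
"
```

```text
pos [0.5638 0.2607 0.2803] yaw -96.20 shift cm  x 28.29 y -0.19 z 13.98 rows>= 8 roll 0.1 | grip 0.124 F [-5.3  1.4  3.7] t 21.17
```

View pics/s15c.png

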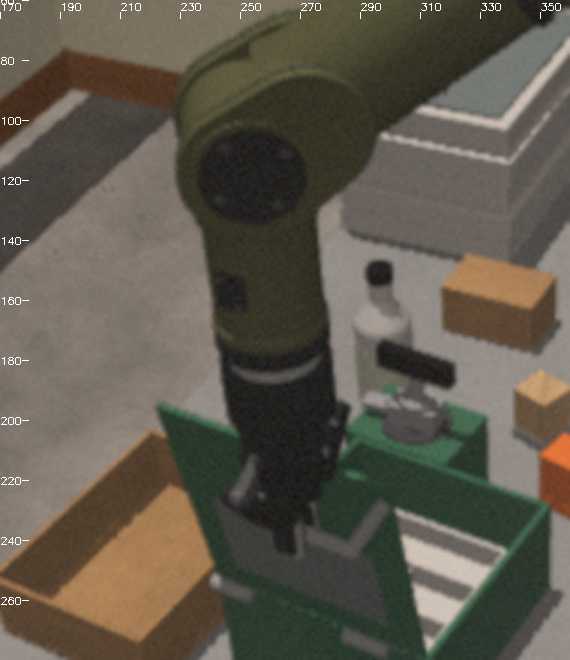

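Emit:
move_arm([
  [0,0,0,0],
  [0,0,0,0],
  [0,0,0,0],
  [0,0,0,0],
  [0,0,0,0],
  [0,0,-0.5,0],
  [0,0,-1,0],
  [0,0,-2,0],
  [0,0,-3,0],
  [0,0,0,0],
  [0,0,0,0],
], gripper=0.65)

```text
time_s: 22.13
tool_pos: [0.5674, 0.2597, 0.3487]
orientation: [-0.667, 0.745, -0.001, 0.003]
wrist_force: [-0.1, 0.6, 0.3]
grip_width: 0.354
```

```bash
python3 -c "
from h import *
go(.50,-.15,.35,0)
b=env.capture('side');crop(b,'s16c',170,60,190,220,3)
"
```

```text
pos [0.5674 0.2597 0.3487] yaw -96.36 shift cm  x 41.46 y 2.16 z -0.13 rows>= 10 roll -96.4 | grip 0.354 F [-0.1  0.6  0.3] t 22.13
```

View pics/s16c.png

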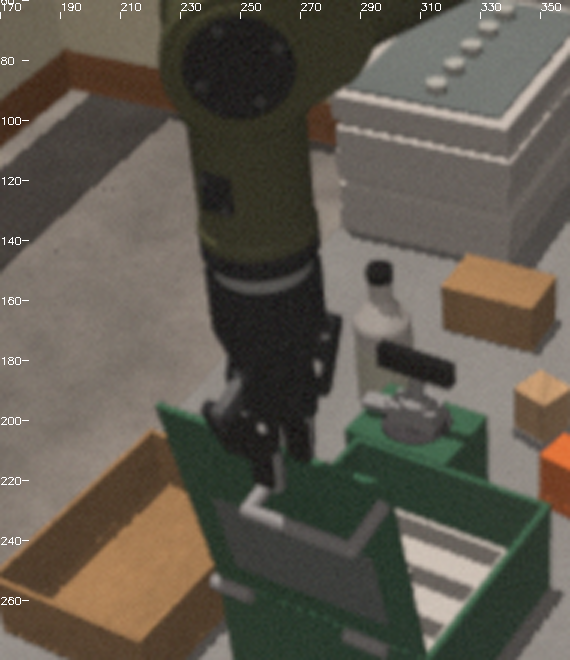

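```bash
python3 -c "
from h import *
b=env.capture('top');cv2.imwrite('pics/t17.png',b);crop(b,'t17c',180,160,240,150,3)
"
```

```text
(no output)
```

View pics/t17.png

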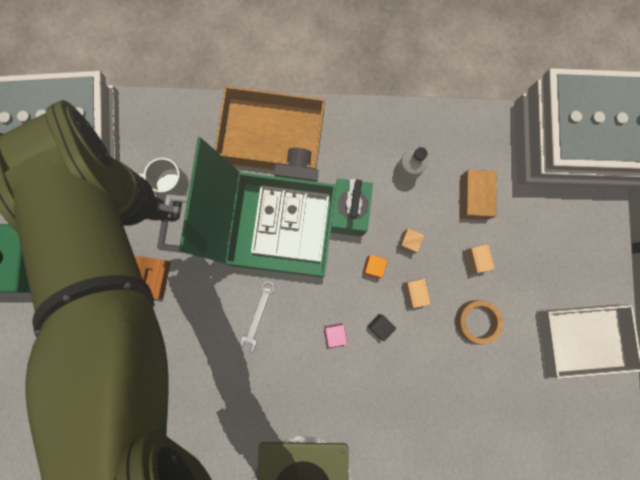

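```bash
python3 -c "
from h import *
b=cv2.imread('pics/t17.png');crop(b,'t17c',235,175,105,100,7)
crop(b,'t17d',355,220,150,110,5)
"
```

```text
(no output)
```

View pics/t17c.png

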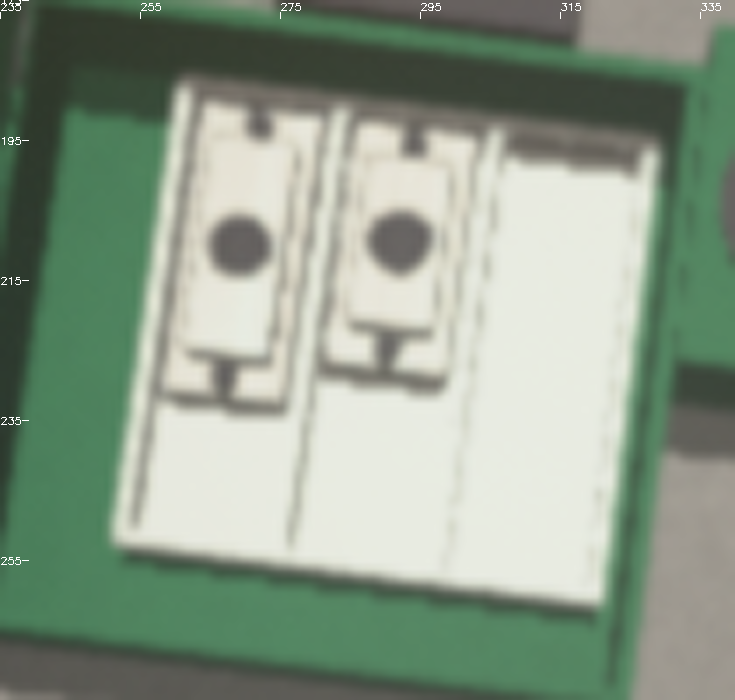

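```bash
python3 -c "
from h import *
y=np.radians(-6.3);R=np.array([[np.cos(y),-np.sin(y)],[np.sin(y),np.cos(y)]])
O=np.array([.608,.0482]);bias=np.array([.0045,.0017])
f=lambda u,v:(235+u/7-.5,175+v/7-.5)
def show(n,u,v,z):
    w=plane('top',f(u,v),z)[:2]+bias;print(n,'world',w,'box',(R.T@(w-O))*1000)
show('tray TL wall top',183,78,.04);show('tray TR',660,140,.04);show('BR',600,607,.04);show('BL',113,545,.04)
show('cast0 ledge -x end',383,372,.037);show('cast0 base -x end',383,390,.015)
show('cast0 hole',400,242,.049);show('cast1 hole',240,246,.049)
show('cast1 ledge -x end',223,400,.037);show('cast1 base',223,412,.015)
show('cast0 step -x',392,328,.049);show('cast1 step -x',228,355,.049)
"
```

```text
tray TL wall top world [0.6935 0.121 ] box [77.0043 81.7143]
tray TR world [ 0.6771 -0.0413] box [ 78.4957 -81.3516]
BR world [ 0.5179 -0.0248] box [-81.5686 -82.4603]
BL world [0.5342 0.1377] box [-83.1547  80.9   ]
cast0 ledge -x end world [0.5953 0.0501] box [-12.8389   0.5198]
cast0 base -x end world [0.5921 0.0508] box [-16.0742   0.8658]
cast0 hole world [0.6377 0.0454] box [29.838   0.4776]
cast1 hole world [0.6348 0.0987] box [21.0528 53.1592]
cast1 ledge -x end world [0.5843 0.1034] box [-29.6468  52.2949]
cast1 base world [0.583  0.1052] box [-31.1396  53.9376]
cast0 step -x world [0.6085 0.0471] box [ 0.6446 -1.0115]
cast1 step -x world [0.5979 0.1013] box [-15.9014  51.6626]
```

View pics/t17d.png

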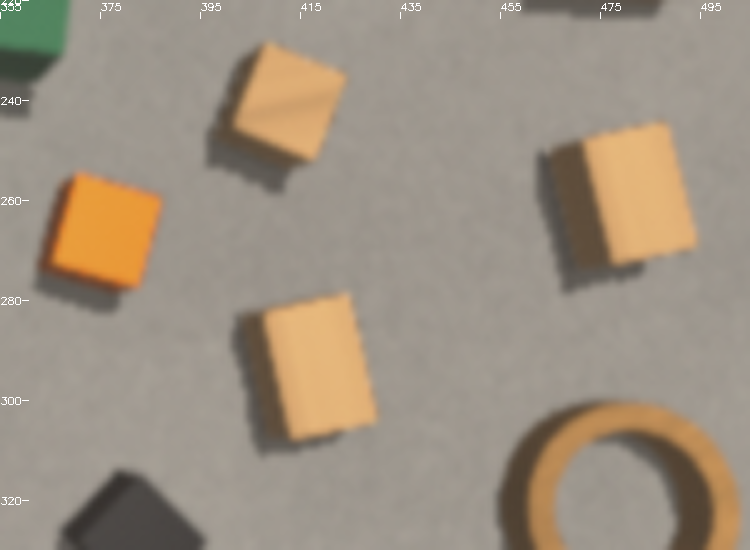

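```bash
cat > blk.py <<'E'
from h import *
def blocks(t):
    hs=cv2.cvtColor(t,cv2.COLOR_BGR2HSV)
    m=(hs[...,0]>8)&(hs[...,0]<20)&(hs[...,1]>60)&(hs[...,1]<175)&(hs[...,2]>160)
    for c in cv2.findContours(m.astype(np.uint8),cv2.RETR_EXTERNAL,cv2.CHAIN_APPROX_NONE)[0]:
        r=cv2.minAreaRect(c)
        if not 60<cv2.contourArea(c)<900 or r[0][0]<330 or r[0][1]<215: continue
        q=np.array([plane("top",p,.065)[:2] for p in cv2.boxPoints(r)]);e=q[1]-q[0];f=q[2]-q[1]
        print("blk",np.round(r[0],1),"w",plane("top",r[0],.065)[:2],"L %.1f a %.1f | L %.1f a %.1f"%(np.linalg.norm(e)*1e3,np.degrees(np.arctan2(e[1],e[0])),np.linalg.norm(f)*1e3,np.degrees(np.arctan2(f[1],f[0]))))
E
python3 -c "
from blk import *
blocks(cv2.imread('pics/t17.png'));go(.57,-.236,.36,70)"
```

```text
blk [418.8 292.7] w [ 0.4458 -0.2522] L 42.1 a -76.2 | L 62.0 a -167.5
blk [482.9 258. ] w [ 0.5289 -0.4011] L 41.9 a -74.6 | L 62.3 a -166.9
blk [412.7 239.7] w [ 0.567  -0.2382] L 44.5 a -21.4 | L 42.8 a -110.4
pos [0.5659 0.2591 0.3459] yaw -96.34 shift cm  x 49.16 y -5.87 z -1.41 rows>= 12 roll -166.3 | grip 0.351 F [ 0.1 -0.5 -0.6] t 22.23
```

Emit:
move_arm([
  [4.1,-0.49,-0.1,0],
  [4.1,-0.49,-0.1,0],
  [4.1,-0.49,0,0],
  [4.1,-0.49,0,0],
  [4.1,-0.49,0,0],
  [4.1,-0.49,0,0],
  [4.1,-0.49,0,0],
  [4.1,-0.49,0,0],
  [4.1,-0.49,0,0],
  [4.1,-0.49,0,0],
  [4.1,-0.49,0,0],
  [4.1,-0.49,0,0],
], gripper=0.65)

```text
time_s: 23.23
tool_pos: [0.5693, -0.2379, 0.3469]
orientation: [-0.667, 0.745, 0.001, -0.001]
wrist_force: [1.2, -0.4, -0.0]
grip_width: 0.352
```

Emit:
move_arm([
  [0,0,2,5],
  [0,0,2,5],
  [0,0,3,5],
  [0,0,3,0],
  [0,0,3,0],
  [0,0,2,0],
  [0,0,0,0],
  [0,0,0,0],
], gripper=0)

```text
time_s: 23.9
tool_pos: [0.5693, -0.2357, 0.1967]
orientation: [-0.564, 0.826, 0.001, -0.001]
wrist_force: [0.6, -0.7, 0.2]
grip_width: 0.998
```

```bash
python3 -c "
from h import *
go(.5705,-.2365,.045,-111.4)
b=env.capture('side');crop(b,'s18c',290,90,130,130,5)
b=env.capture('top');cv2.imwrite('pics/t18.png',b)
"
```

```text
pos [ 0.5693 -0.2357  0.1967] yaw -111.32 shift cm  x 0.03 y -0.14 z 15.17 rows>= 4 roll 0.1 | grip 0.998 F [ 0.6 -0.7  0.2] t 23.9
```

View pics/s18c.png

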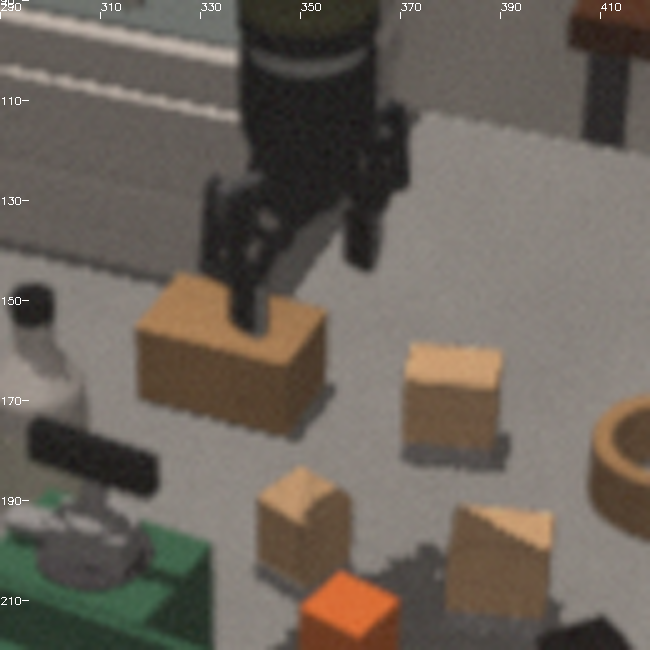

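Emit:
move_arm([
  [0,-0.14,2.5,0],
  [0,0,2.5,0],
  [0,0,2.5,0],
  [0,0,2.5,0],
  [0,0,2.5,0],
  [0,0,2,0],
  [0,0,1.3,0],
  [0,0,0,0],
  [0,0,0,0],
])

```text
time_s: 24.75
tool_pos: [0.5725, -0.2369, 0.0408]
orientation: [-0.564, 0.826, -0.001, 0.0]
wrist_force: [-0.0, 0.1, -0.6]
grip_width: 1.0
```

Emit:
move_arm([
  [0,0,0,0],
  [0,0,0,0],
  [0,0,0,0],
  [0,0,0,0],
  [0,0,0,0],
  [0,0,0,0],
], gripper=1, force=30)

```text
time_s: 25.25
tool_pos: [0.5723, -0.2373, 0.0412]
orientation: [-0.564, 0.826, -0.001, 0.0]
wrist_force: [-0.1, -1.0, 7.0]
grip_width: 0.485
```

```bash
python3 -c "
from h import *
go(.5705,-.2365,.038,-111.4)
b=env.capture('side');crop(b,'s19c',290,90,130,130,5)
"
```

```text
pos [ 0.5723 -0.2373  0.0412] yaw -111.35 shift cm  x -0.01 y 0.20 z 0.32 rows>= 1 roll 0.0 | grip 0.485 F [-0.1 -1.   7. ] t 25.25
```

View pics/s19c.png

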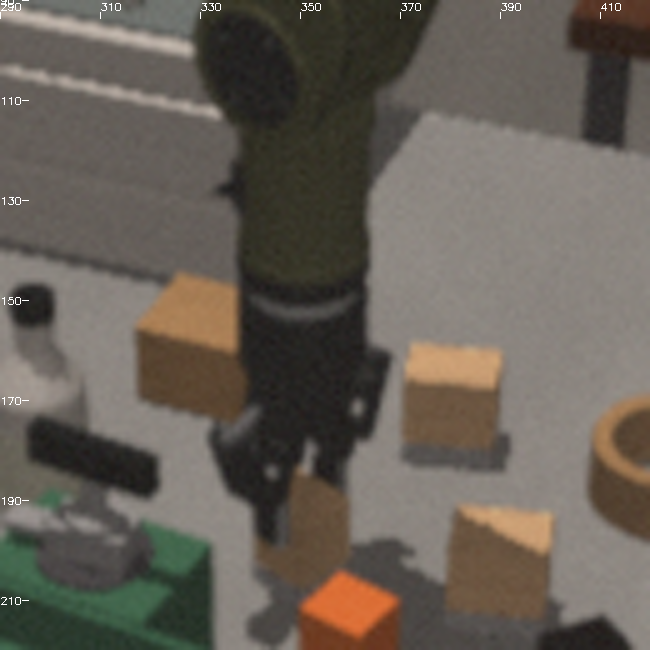

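Emit:
move_arm([
  [0,0,0,0],
  [0,0,0,0],
  [0,0,0,0],
  [0,0,0,0],
  [0,0,-2,0],
  [0,0,-3,0],
  [0,0,0,-6.9],
  [0,0,0,-6.9],
  [0,0,0,-6.9],
  [0,0,0,-6.9],
  [0,0,0,-6.9],
  [0,0,0,-6.9],
], gripper=0)

```text
time_s: 26.3
tool_pos: [0.5716, -0.2365, 0.0898]
orientation: [0.821, -0.571, -0.0, 0.0]
wrist_force: [-0.9, -0.8, -0.4]
grip_width: 0.998
```

Emit:
move_arm([
  [0,0,0,-6.9],
  [0,0,0,-6.9],
  [0,0,0,-6.9],
  [0,0,0,-6.9],
  [0,0,0,-6.9],
  [0,0,0,-6.9],
  [0,0,0,-6.9],
  [0,0,0,0],
  [0,0,0,0],
  [0,0,0,0],
])

```text
time_s: 27.13
tool_pos: [0.5716, -0.2366, 0.0898]
orientation: [0.982, -0.189, -0.0, 0.0]
wrist_force: [-0.3, 0.4, 0.7]
grip_width: 1.001
```

```bash
python3 -c "
from h import *
go(.5723,-.2373,.038,-21.4)
b=env.capture('side');crop(b,'s20c',290,90,130,130,5)
"
```

```text
pos [ 0.5716 -0.2366  0.0898] yaw -21.80 shift cm  x 0.09 y 0.04 z 5.18 rows>= 2 roll -0.4 | grip 1.001 F [-0.3  0.4  0.7] t 27.13
```

View pics/s20c.png

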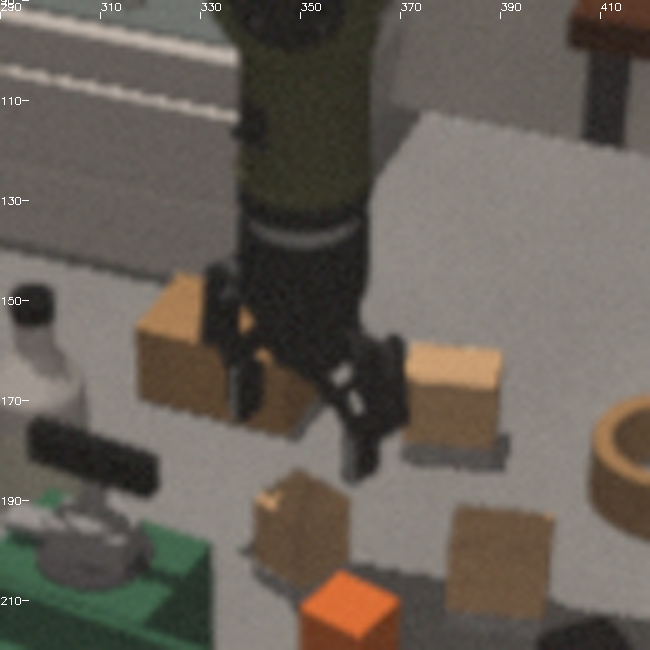

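Emit:
move_arm([
  [0.07,0.04,2,-0.4],
  [0,0,2,0],
  [0,0,1.2,0],
  [0,0,0,0],
  [0,0,0,0],
])

```text
time_s: 27.6
tool_pos: [0.5719, -0.2369, 0.0375]
orientation: [0.983, -0.184, -0.001, 0.0]
wrist_force: [1.3, -0.2, -0.1]
grip_width: 0.999
```

Emit:
move_arm([
  [0,0,0,0],
  [0,0,0,0],
  [0,0,0,0],
  [0,0,0,0],
  [0,0,0,0],
  [0,0,0,0],
  [0,0,0,0],
], gripper=1, force=80)

```text
time_s: 28.18
tool_pos: [0.5727, -0.2373, 0.0391]
orientation: [0.983, -0.184, 0.001, 0.0]
wrist_force: [-1.7, 0.1, 4.2]
grip_width: 0.494
```

Emit:
move_arm([
  [0,0,-0.5,0],
  [0,0,-2,0],
  [0,0,-3,0],
  [0,0,-4,0],
  [0,0,-4,0],
  [0,0,-4,0],
  [0,0,-4,0],
  [0,0,-2,0],
  [0,0,0,0],
  [0,0,0,0],
])

```text
time_s: 29.02
tool_pos: [0.572, -0.2373, 0.2734]
orientation: [0.983, -0.184, 0.001, 0.0]
wrist_force: [-0.7, -0.4, -4.2]
grip_width: 0.503
```

```bash
python3 -c "
from h import *
y=np.radians(-6.3);R=np.array([[np.cos(y),-np.sin(y)],[np.sin(y),np.cos(y)]])
T=np.array([.6072,.0478]);a=T+R@[-.051,.053];b=T+R@[-.0422,0];print('C tgt',a,'A tgt',b)
go(*a,.27,-6.3)
im=env.capture('side');crop(im,'s21c',290,60,130,130,5)
"
```

```text
C tgt [0.5623 0.1061] A tgt [0.5653 0.0524]
pos [ 0.572  -0.2373  0.2734] yaw -21.23 shift cm  x -13.34 y -31.65 z 0.34 rows>= 9 roll -14.9 | grip 0.503 F [-0.7 -0.4 -4.2] t 29.02
```

View pics/s21c.png

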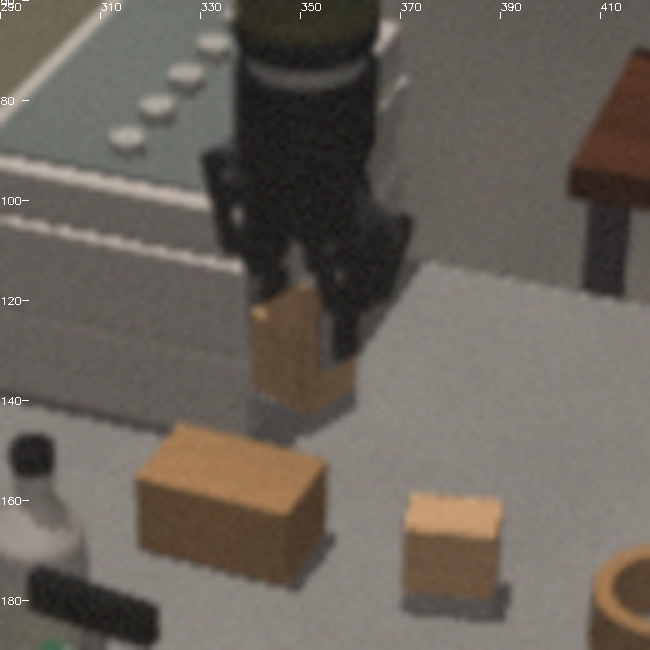

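Emit:
move_arm([
  [0,0,0,-5],
  [0,0,0,-5],
  [0,0,0,-5],
  [-0.52,-3.78,0,0],
  [-0.52,-3.78,0,0],
  [-0.52,-3.78,0,0],
  [-0.52,-3.78,0,0],
  [-0.52,-3.78,0,0],
  [-0.52,-3.78,0,0],
  [-0.52,-3.78,0,0],
  [-0.52,-3.78,0,0],
  [-0.52,-3.78,0,0],
])

```text
time_s: 30.07
tool_pos: [0.5606, 0.1069, 0.2701]
orientation: [0.999, -0.054, -0.003, 0.001]
wrist_force: [1.4, -0.6, -3.8]
grip_width: 0.495
```

Emit:
move_arm([
  [0,0,0,0],
  [0,0,0,0],
  [0,0,0,0],
])

```text
time_s: 30.32
tool_pos: [0.5613, 0.1051, 0.2706]
orientation: [0.999, -0.054, -0.002, 0.001]
wrist_force: [0.1, -0.7, -3.5]
grip_width: 0.5
```

```bash
python3 -c "
from h import *
go(.5623,.1061,.12,-6.3)
"
```

```text
pos [0.5613 0.1051 0.2706] yaw -6.18 shift cm  x 0.09 y -0.11 z 15.06 rows>= 4 roll 0.1 | grip 0.500 F [ 0.1 -0.7 -3.5] t 30.32
```

Emit:
move_arm([
  [0.09,-0.1,2,0],
  [0,0,3,0],
  [0,0,3,0],
  [0,0,3,0],
  [0,0,3,0],
  [0,0,2.5,0],
  [0,0,0,0],
  [0,0,0,0],
])

```text
time_s: 30.98
tool_pos: [0.5624, 0.1047, 0.1063]
orientation: [0.998, -0.055, -0.002, 0.001]
wrist_force: [0.2, -0.0, -3.4]
grip_width: 0.494
```

```bash
python3 -c "
from h import *
go(.5623,.1061,.0535,-6.3)
im=env.capture('side');crop(im,'s22c',230,170,120,120,6)
im=env.capture('top');cv2.imwrite('pics/t22.png',im);crop(im,'t22c',215,170,120,110,6)
"
```

```text
pos [0.5624 0.1047 0.1063] yaw -6.35 shift cm  x -0.02 y -0.14 z 5.28 rows>= 2 roll -0.0 | grip 0.494 F [ 0.2 -0.  -3.4] t 30.98
```

View pics/s22c.png

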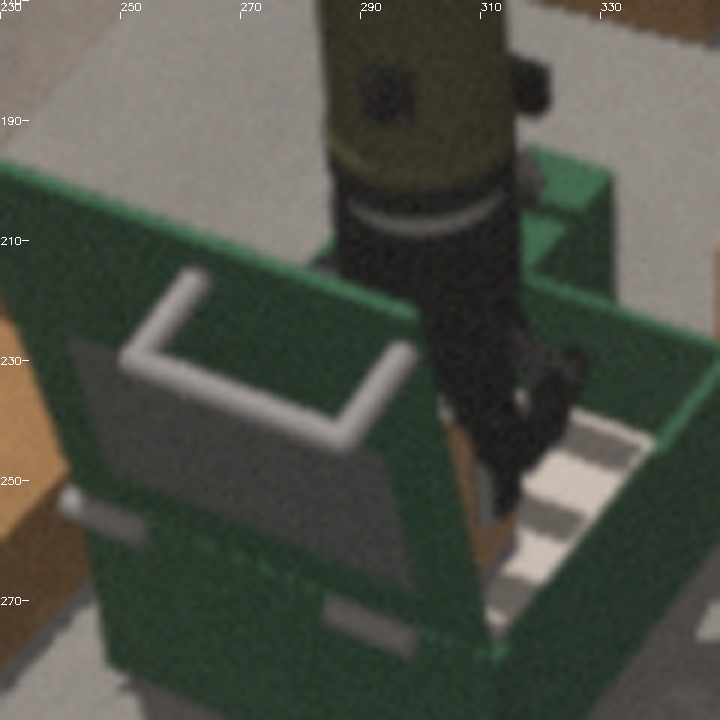

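View pics/t22c.png

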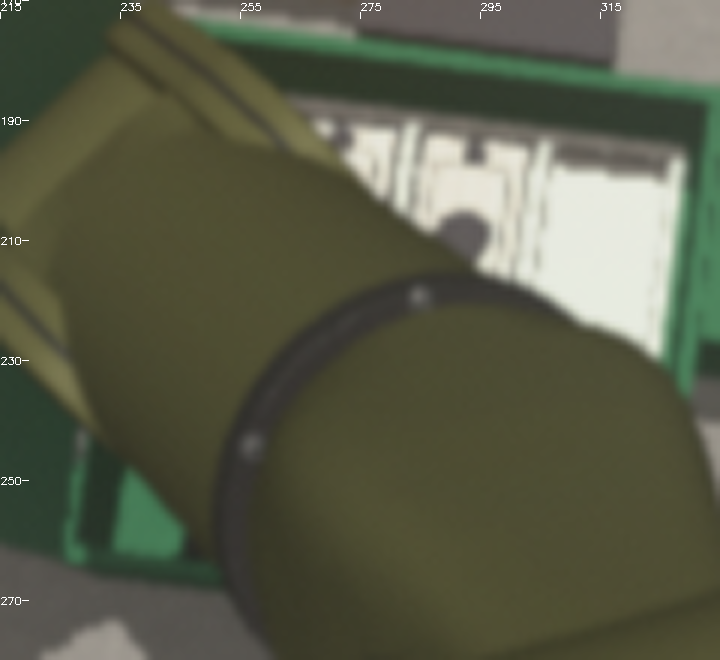

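Emit:
move_arm([
  [0,-0.14,0.5,0],
  [0,0,0.8,0],
  [0,0,0.8,0],
  [0,0,0.8,0],
  [0,0,0.6,0],
  [0,0,0.4,0],
  [0,0,0,0],
])

```text
time_s: 31.67
tool_pos: [0.5636, 0.1037, 0.074]
orientation: [0.998, -0.055, 0.001, 0.005]
wrist_force: [-11.4, -12.2, 49.2]
grip_width: 0.499
```

```bash
python3 -c "
from h import *
go(.5623,.1061,.0535,-6.3)
im=env.capture('side');crop(im,'s23c',270,210,80,80,8)
"
```

```text
pos [0.5636 0.1037 0.074 ] yaw -6.36 shift cm  x -0.15 y -0.23 z 2.05 rows>= 1 roll -0.1 | grip 0.499 F [-11.4 -12.2  49.2] t 31.67
```

View pics/s23c.png

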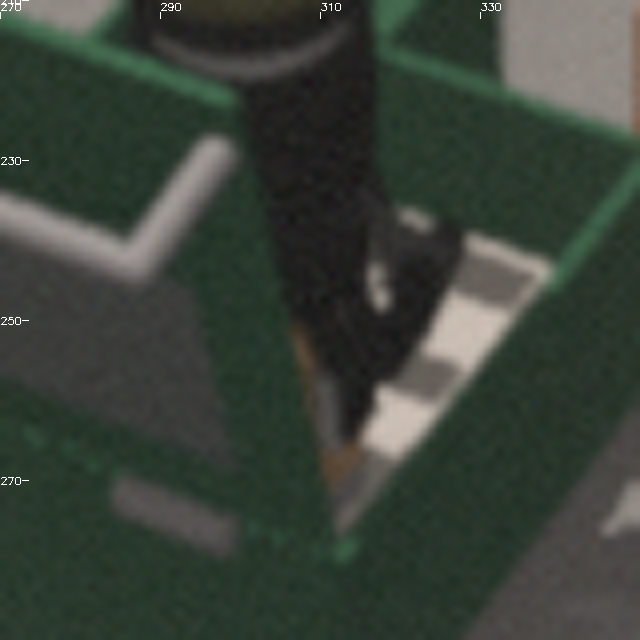

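```bash
python3 -c "
from h import *
print(env.observe()['wrist_torque'],env.observe()['wrist_force'])
"
```

```text
[-1.9108  2.8161  0.232 ] [-12.779  -11.9152  49.3212]
```

Emit:
move_arm([
  [0,0,-1,0],
  [0,0,-1,0],
  [0,0,-1,0],
  [0,0,0,0],
  [0,0,0,0],
])

```text
time_s: 32.13
tool_pos: [0.564, 0.1088, 0.0989]
orientation: [0.999, -0.054, 0.0, -0.0]
wrist_force: [0.1, -0.2, -3.0]
grip_width: 0.492
```

```bash
python3 -c "
from h import *
go(.5623,.1061,.0535,-6.3)
print(env.observe()['wrist_torque'],env.observe()['wrist_force'])
im=env.capture('side');crop(im,'s24c',270,200,80,80,8)
"
```

```text
pos [0.564  0.1088 0.0989] yaw -6.21 shift cm  x -0.14 y 0.28 z 4.54 rows>= 2 roll 0.1 | grip 0.492 F [ 0.1 -0.2 -3. ] t 32.13
[-0.0243 -0.0243 -0.031 ] [ 0.0562 -0.2132 -3.0298]
```

View pics/s24c.png

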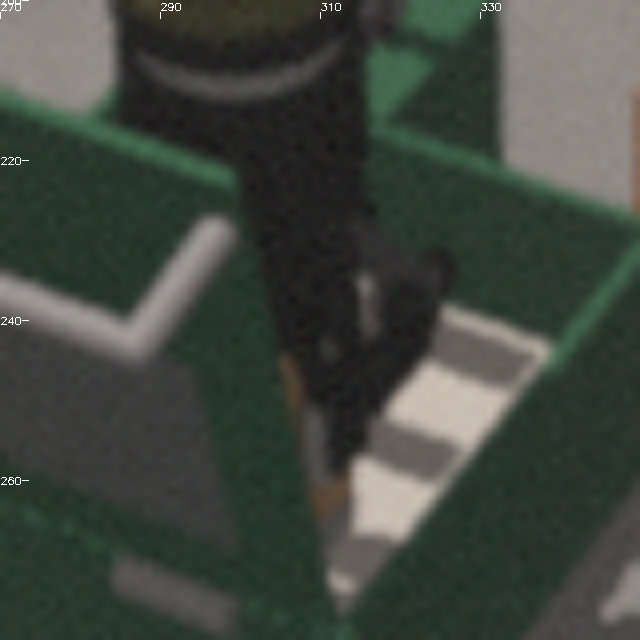

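Emit:
move_arm([
  [-0.15,0.3,0,0.1],
  [0,0,1,0],
  [0,0,0,0],
  [0,0,0,0],
])

```text
time_s: 32.52
tool_pos: [0.561, 0.1051, 0.0876]
orientation: [0.998, -0.055, -0.001, 0.001]
wrist_force: [0.4, -0.0, -3.2]
grip_width: 0.497
```

```bash
python3 -c "
from h import *
go(.5622,.1057,.0535,-6.3)
"
```

```text
pos [0.561  0.1051 0.0876] yaw -6.32 shift cm  x 0.12 y -0.07 z 3.41 rows>= 1 roll -0.0 | grip 0.497 F [ 0.4 -0.  -3.2] t 32.52
```

Emit:
move_arm([
  [0.1,-0.05,0.3,0],
  [0,0,0.4,0],
  [0,0,0.4,0],
  [0,0,0,0],
  [0,0,0,0],
])

```text
time_s: 32.93
tool_pos: [0.5627, 0.1059, 0.0775]
orientation: [0.998, -0.055, -0.0, 0.0]
wrist_force: [0.1, -0.3, -2.4]
grip_width: 0.501
```

```bash
python3 -c "
from h import *
go(.5622,.1057,.0535,-6.3)
"
```

```text
pos [0.5627 0.1059 0.0775] yaw -6.32 shift cm  x -0.05 y 0.02 z 2.40 rows>= 1 roll -0.0 | grip 0.501 F [ 0.1 -0.3 -2.4] t 32.93
```

Emit:
move_arm([
  [0,0,0.3,0],
  [0,0,0.3,0],
  [0,0,0.3,0],
  [0,0,0,0],
  [0,0,0,0],
])

```text
time_s: 33.35
tool_pos: [0.5632, 0.1056, 0.0741]
orientation: [0.998, -0.055, 0.002, 0.001]
wrist_force: [-11.1, -5.8, 41.1]
grip_width: 0.497
```

```bash
python3 -c "
from h import *
go(.5622,.1057,.0535,-6.3);print(env.observe()['wrist_torque'])
"
```

```text
pos [0.5632 0.1056 0.0741] yaw -6.33 shift cm  x -0.10 y -0.00 z 2.06 rows>= 1 roll -0.0 | grip 0.497 F [-11.1  -5.8  41.1] t 33.35
[-0.5367  2.5392  0.1716]
```

Emit:
move_arm([
  [0,0,-0.5,0],
  [0,0,-0.6,0],
  [-0.35,0,0,0],
  [0,0,0,0],
  [0,0,0,0],
])

```text
time_s: 33.77
tool_pos: [0.5588, 0.1062, 0.0792]
orientation: [0.998, -0.055, -0.001, 0.0]
wrist_force: [0.1, -0.5, -3.5]
grip_width: 0.5
```

```bash
python3 -c "
from h import *
go(.5595,.1063,.0535,-6.3)
"
```

```text
pos [0.5588 0.1062 0.0792] yaw -6.31 shift cm  x 0.07 y -0.01 z 2.57 rows>= 1 roll -0.0 | grip 0.500 F [ 0.1 -0.5 -3.5] t 33.77
```

Emit:
move_arm([
  [0.05,0,0.3,0],
  [0,0,0.3,0],
  [0,0,0.2,0],
  [0,0,0.2,0],
  [0,0,0,0],
])

```text
time_s: 34.18
tool_pos: [0.56, 0.106, 0.0741]
orientation: [0.998, -0.055, 0.001, 0.001]
wrist_force: [-9.4, -5.5, 39.7]
grip_width: 0.499
```

```bash
python3 -c "
from h import *
go(.5595,.1063,.0535,-6.3);print(env.observe()['wrist_torque'])
"
```

```text
pos [0.56   0.106  0.0741] yaw -6.32 shift cm  x -0.05 y -0.03 z 2.06 rows>= 1 roll -0.0 | grip 0.499 F [-9.4 -5.5 39.7] t 34.18
[-0.5304  2.3351  0.181 ]
```

Emit:
move_arm([
  [0,0,-0.5,0],
  [0,0,-0.5,0],
  [0.05,0.25,0,0],
  [0,0,0,0],
  [0,0,0,0],
])

```text
time_s: 34.6
tool_pos: [0.5598, 0.1031, 0.0789]
orientation: [0.998, -0.056, -0.001, 0.0]
wrist_force: [0.1, 0.1, -4.5]
grip_width: 0.498
```

```bash
python3 -c "
from h import *
go(.5605,.1037,.0535,-6.3)
"
```

```text
pos [0.5598 0.1031 0.0789] yaw -6.37 shift cm  x 0.06 y -0.07 z 2.54 rows>= 1 roll -0.1 | grip 0.498 F [ 0.1  0.1 -4.5] t 34.6
```

Emit:
move_arm([
  [0.05,-0.03,0.3,0],
  [0,0,0.3,0],
  [0,0,0.2,0],
  [0,0,0.2,0],
  [0,0,0,0],
])

```text
time_s: 35.02
tool_pos: [0.5609, 0.1032, 0.0735]
orientation: [0.998, -0.055, 0.001, 0.001]
wrist_force: [-8.4, -5.7, 34.7]
grip_width: 0.498
```

```bash
python3 -c "
from h import *
go(.5605,.1037,.0535,-6.3);print(env.observe()['wrist_torque'])
"
```

```text
pos [0.5609 0.1032 0.0735] yaw -6.33 shift cm  x -0.04 y -0.04 z 2.00 rows>= 1 roll -0.0 | grip 0.498 F [-8.4 -5.7 34.7] t 35.02
[-0.533   1.9201  0.1615]
```

```bash
python3 -c "
from h import *
im=env.capture('side');cv2.imwrite('pics/s25.png',im)
c=cv2.convertScaleAbs(cv2.resize(im[225:285,290:350],None,fx=10,fy=10,interpolation=cv2.INTER_CUBIC),alpha=1.8)
# overlay tray lane walls tops (z .04) in box frames
y=np.radians(-6.3);R=np.array([[np.cos(y),-np.sin(y)],[np.sin(y),np.cos(y)]]);O=np.array([.6060,.0475])
def ln(a,b,z,col):
    p=[((proj('side',[*(O+R@np.array(q)),z])-[290,225]+.5)*10).astype(int) for q in(a,b)];cv2.line(c,tuple(p[0].tolist()),tuple(p[1].tolist()),col,1)
for yy in(-.082,-.077,-.029,-.024,.024,.029,.077,.082): ln((-.08,yy),(.08,yy),.04,(0,0,255))
for xx in(-.08,-.075): ln((xx,-.082),(xx,.082),.04,(0,255,0))
ln((-.11,-.088),(-.11,.123),.104,(255,0,0))
cv2.imwrite('pics/s25c.png',c)
"
```

```text
(no output)
```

View pics/s25c.png

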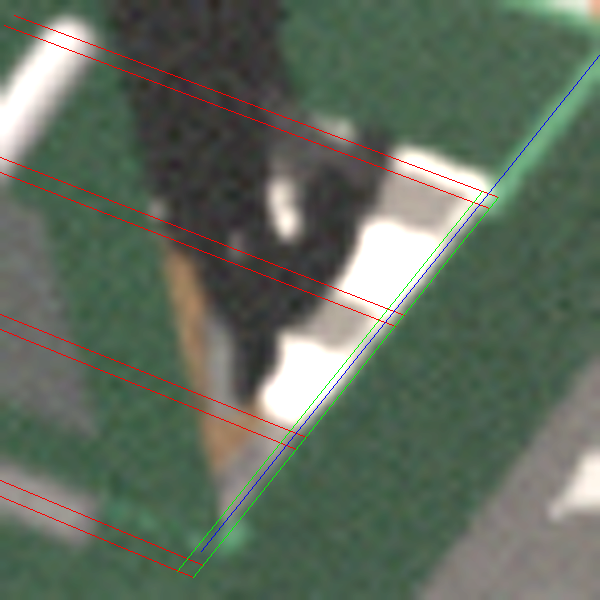

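```bash
python3 -c "
from h import *
y=np.radians(-6.3);R=np.array([[np.cos(y),-np.sin(y)],[np.sin(y),np.cos(y)]])
c=np.array([.5609,.1032])
for q in((-.022,-.021),(-.022,.021),(.022,-.021)):
    for z in(.036,.1): print(q,z,(proj('side',[*(c+R@np.array(q)),z])-[290,225]+.5)*10)
print(plane('side',(290+49.7-.5,225+18.3-.5),.04),plane('side',(290+26.2-.5,225+41.2-.5),.036))
O=np.array([.6060,.0475]);print(O+R@[-.08,-.082])
"
```

```text
(-0.022, -0.021) 0.036 [273.7956 451.681 ]
(-0.022, -0.021) 0.1 [266.0858 279.742 ]
(-0.022, 0.021) 0.036 [192.3711 552.7646]
(-0.022, 0.021) 0.1 [182.1329 380.626 ]
(0.022, -0.021) 0.036 [133.552  395.1851]
(0.022, -0.021) 0.1 [121.9385 223.5805]
[ 0.5202 -0.0306  0.04  ] [0.5458 0.0724 0.036 ]
[ 0.5175 -0.0252]
```

Emit:
move_arm([
  [0,0,-0.5,0],
  [0,0,-0.4,0],
  [0,0.28,0,0],
  [0,0,0,0],
  [0,0,0.3,0],
  [0,0,0.3,0],
  [0,0,0.2,0],
  [0,0,0,0],
  [0,0,0,0],
])

```text
time_s: 35.82
tool_pos: [0.5601, 0.1012, 0.0704]
orientation: [0.998, -0.055, -0.0, 0.0]
wrist_force: [0.2, 0.7, -2.2]
grip_width: 0.501
```

```bash
python3 -c "
from h import *
go(.5605,.1037,.0535,-6.3);print(env.observe()['wrist_torque'])
"
```

```text
pos [0.5601 0.1012 0.0704] yaw -6.31 shift cm  x 0.01 y -0.25 z 1.69 rows>= 1 roll -0.0 | grip 0.501 F [ 0.2  0.7 -2.2] t 35.82
[ 0.0228 -0.0317 -0.015 ]
```

Emit:
move_arm([
  [0,0.1,0.3,0],
  [0,0,0.3,0],
  [0,0,0.3,0],
  [0,0,0.3,0],
  [0,0,0,0],
  [0,0,0,0],
])

```text
time_s: 36.32
tool_pos: [0.5601, 0.1002, 0.0586]
orientation: [0.998, -0.055, -0.0, 0.0]
wrist_force: [0.2, -0.1, -4.1]
grip_width: 0.502
```

```bash
python3 -c "
from h import *
go(.5605,.1037,.0535,-6.3);print(env.observe()['wrist_torque'])
"
```

```text
pos [0.5601 0.1002 0.0586] yaw -6.32 shift cm  x -0.00 y -0.35 z 0.51 rows>= 1 roll -0.0 | grip 0.502 F [ 0.2 -0.1 -4.1] t 36.32
[-0.0248 -0.0238  0.0215]
```

Emit:
move_arm([
  [0,0,0.3,0],
  [0,0,0.2,0],
  [0,0,0.2,0],
  [0,0,0,0],
  [0,0,0,0],
])

```text
time_s: 36.73
tool_pos: [0.5605, 0.1005, 0.0533]
orientation: [0.998, -0.055, 0.001, 0.0]
wrist_force: [-2.3, -0.5, 10.5]
grip_width: 0.501
```

```bash
python3 -c "
from h import *
go(.5605,.1037,.0535,-6.3);print(env.observe()['wrist_torque'])
im=env.capture('side');crop(im,'s26c',270,210,80,80,8)
"
```

```text
pos [0.5605 0.1005 0.0533] yaw -6.31 shift cm  x -0.03 y -0.32 z -0.02 rows>= 1 roll -0.0 | grip 0.501 F [-2.3 -0.5 10.5] t 36.73
[-0.3324  0.6534 -0.0333]
```

View pics/s26c.png

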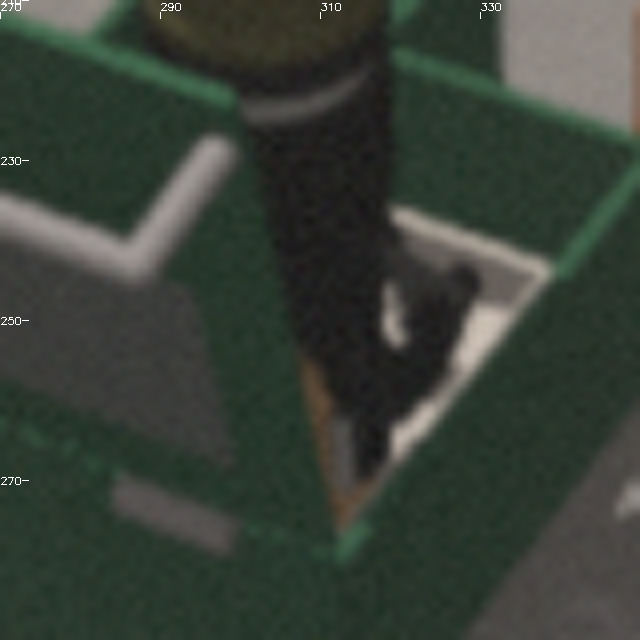

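Emit:
move_arm([
  [0,0,0,0],
  [0,0,0,0],
  [0,0,0,0],
  [0,0,0,0],
  [0,0,-0.5,0],
  [0,0,-1,0],
  [0,0,-2,0],
  [0,0,-3,0],
  [0,0,-4,0],
  [0,0,-4,0],
  [0,0,-4,0],
  [0,0,0,0],
], gripper=0.35)

```text
time_s: 37.78
tool_pos: [0.5642, 0.1026, 0.2453]
orientation: [0.998, -0.055, 0.007, -0.003]
wrist_force: [1.0, 0.9, 0.1]
grip_width: 0.649
```

```bash
python3 -c "
from h import *
from blk import blocks
im=env.capture('side');crop(im,'s27c',270,210,80,80,8)
go(.448,-.250,.24,-76.5)
"
```

```text
pos [0.5626 0.1015 0.2419] yaw -6.33 shift cm  x -7.51 y 36.20 z 0.19 rows>= 9 roll 70.2 | grip 0.647 F [0.8 0.3 0.1] t 37.83
```

View pics/s27c.png

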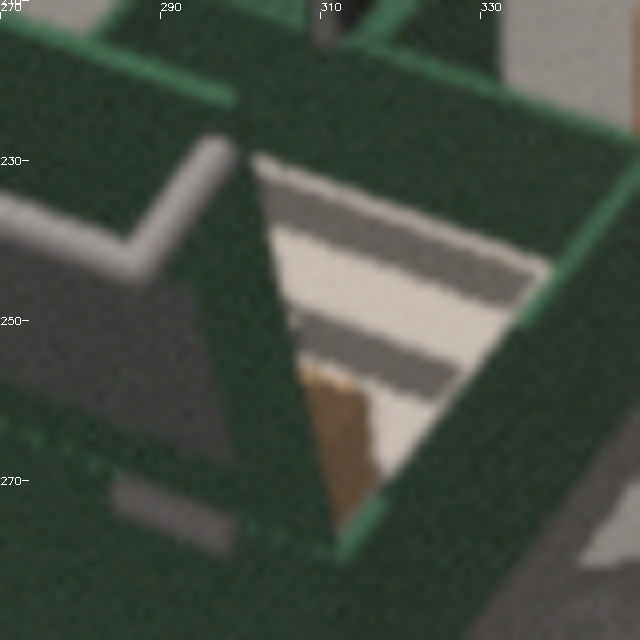

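```bash
python3 -c "
from h import *
from blk import blocks
t=env.capture('top');cv2.imwrite('pics/t27.png',t);blocks(t)
"
```

```text
blk [418.8 292.7] w [ 0.4458 -0.2522] L 42.1 a -76.2 | L 62.0 a -167.5
blk [482.9 257.9] w [ 0.5292 -0.401 ] L 41.9 a -74.6 | L 61.7 a -166.9
```

View pics/t27.png

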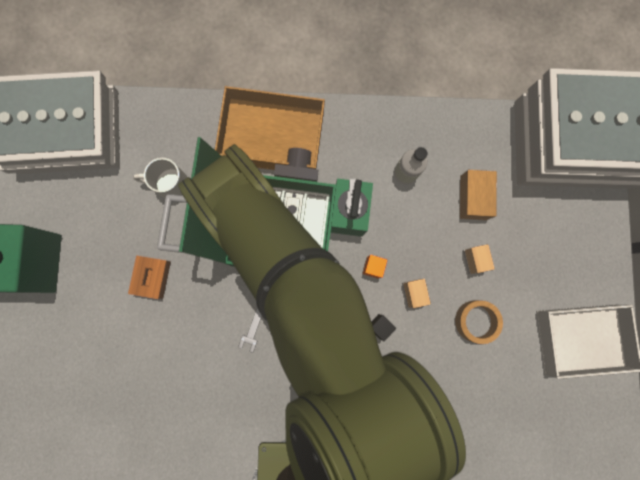

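Emit:
move_arm([
  [-0.8,4.02,0,0],
  [-0.8,4.02,0,0],
  [-0.8,4.02,0,0],
  [-0.8,4.02,0,0],
  [-0.8,4.02,0,0],
  [-0.8,4.02,0,0],
  [-0.8,4.02,0,0],
  [-0.8,4.02,0,0],
  [-0.8,4.02,0,0],
], gripper=0)

```text
time_s: 38.63
tool_pos: [0.4464, -0.2529, 0.2355]
orientation: [0.998, -0.055, -0.002, -0.001]
wrist_force: [0.9, 0.1, 0.4]
grip_width: 0.999
```

Emit:
move_arm([
  [0,0,0.5,7],
  [0,0,0.5,7],
  [0,0,0.5,7],
  [0,0,0.5,7],
  [0,0,0.5,7],
  [0,0,0.5,7],
  [0,0,0.5,7],
  [0,0,0.5,7],
  [0,0,0.5,7],
  [0,0,0.5,7],
  [0,0,0,0],
  [0,0,0,0],
])

```text
time_s: 39.63
tool_pos: [0.4477, -0.2509, 0.1858]
orientation: [0.787, -0.616, -0.002, 0.001]
wrist_force: [-0.8, -0.3, 0.1]
grip_width: 1.004
```

```bash
python3 -c "
from h import *
im=env.capture('side');crop(im,'s28c',310,100,130,130,5)
go(.450,-.2515,.038,-76.5)
"
```

```text
pos [ 0.4481 -0.2511  0.1862] yaw -76.11 shift cm  x 0.09 y -0.17 z 14.82 rows>= 4 roll 0.4 | grip 1.004 F [ 0.2  1.2 -0.4] t 39.68
```

View pics/s28c.png

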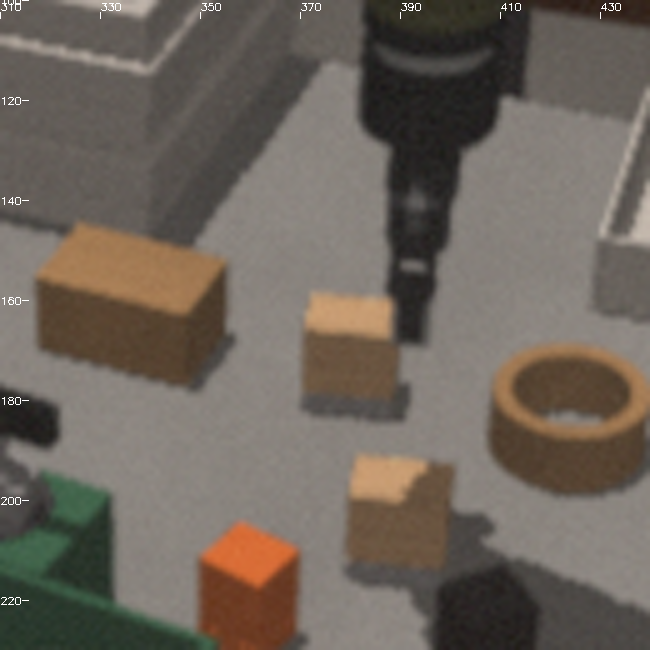

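Emit:
move_arm([
  [0.09,-0.15,2.5,0.4],
  [0,0,2.5,0],
  [0,0,2.5,0],
  [0,0,2.5,0],
  [0,0,2.5,0],
  [0,0,1.5,0],
  [0,0,0.8,0],
  [0,0,0,0],
  [0,0,0,0],
])

```text
time_s: 40.43
tool_pos: [0.4507, -0.252, 0.0391]
orientation: [0.784, -0.62, -0.0, -0.0]
wrist_force: [-0.5, 0.3, -0.5]
grip_width: 0.997
```

Emit:
move_arm([
  [0,0,0,0],
  [0,0,0,0],
  [0,0,0,0],
  [0,0,0,0],
  [0,0,0,0],
  [0,0,0,0],
], gripper=1, force=30)

```text
time_s: 40.93
tool_pos: [0.4511, -0.2523, 0.0398]
orientation: [0.784, -0.621, 0.001, -0.0]
wrist_force: [-0.5, -0.2, 6.0]
grip_width: 0.486
```

```bash
python3 -c "
from h import *
go(.450,-.2515,.038,-76.5)
"
```

```text
pos [ 0.4511 -0.2523  0.0398] yaw -76.72 shift cm  x -0.11 y 0.09 z 0.18 rows>= 1 roll -0.2 | grip 0.486 F [-0.5 -0.2  6. ] t 40.93
```

Emit:
move_arm([
  [0,0,0,0],
  [0,0,0,0],
  [0,0,0,0],
  [0,0,0,0],
  [0,0,-2,0],
  [0,0,-3,0],
  [0,0,0,-6.9],
  [0,0,0,-6.9],
  [0,0,0,-6.9],
  [0,0,0,-6.9],
  [0,0,0,-6.9],
  [0,0,0,-6.9],
], gripper=0)

```text
time_s: 41.93
tool_pos: [0.4504, -0.252, 0.0888]
orientation: [0.954, -0.301, -0.0, 0.0]
wrist_force: [0.7, -0.3, 0.3]
grip_width: 0.999
```

Emit:
move_arm([
  [0,0,0,-6.9],
  [0,0,0,-6.9],
  [0,0,0,-6.9],
  [0,0,0,-6.9],
  [0,0,0,-6.9],
  [0,0,0,-6.9],
  [0,0,0,-6.9],
  [0,0,0,-0.3],
  [0,0,0,0],
  [0,0,0,0],
])

```text
time_s: 42.77
tool_pos: [0.4505, -0.252, 0.0888]
orientation: [0.993, 0.114, -0.0, -0.0]
wrist_force: [-0.3, 0.4, 0.1]
grip_width: 0.996
```

```bash
python3 -c "
from h import *
go(.450,-.2515,.038,13.5)
im=env.capture('side');crop(im,'s29c',310,100,130,130,5)
"
```

```text
pos [ 0.4505 -0.252   0.0888] yaw 13.10 shift cm  x -0.03 y -0.06 z 5.08 rows>= 2 roll -0.4 | grip 0.996 F [-0.3  0.4  0.1] t 42.77
```

View pics/s29c.png

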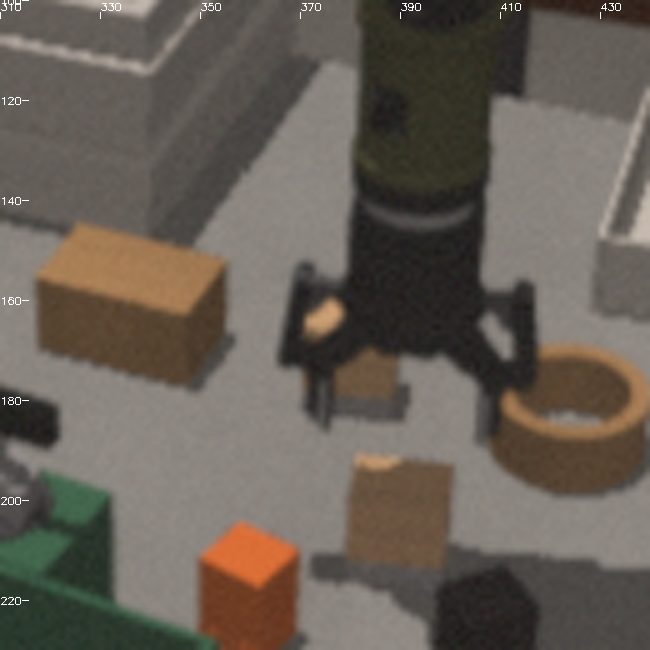

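Emit:
move_arm([
  [-0.02,0,2,-0.2],
  [0,0,2,0],
  [0,0,1.1,0],
  [0,0,0,0],
  [0,0,0,0],
])

```text
time_s: 43.23
tool_pos: [0.4502, -0.2517, 0.0377]
orientation: [0.993, 0.117, -0.0, -0.0]
wrist_force: [0.9, 0.3, 0.7]
grip_width: 1.002
```

Emit:
move_arm([
  [0,0,0,0],
  [0,0,0,0],
  [0,0,0,0],
  [0,0,0,0],
  [0,0,0,0],
  [0,0,0,0],
  [0,0,0,0],
], gripper=1, force=80)

```text
time_s: 43.82
tool_pos: [0.4507, -0.2525, 0.0392]
orientation: [0.993, 0.117, 0.001, 0.001]
wrist_force: [-0.8, -0.6, 5.0]
grip_width: 0.685
```

Emit:
move_arm([
  [0,0,-0.5,0],
  [0,0,-2,0],
  [0,0,-3,0],
  [0,0,-4,0],
  [0,0,-4,0],
  [0,0,-4,0],
  [0,0,-4,0],
  [0,0,-2,0],
  [0,0,0,6.5],
  [0,0,0,6.5],
  [0,0,0,6.5],
  [0,0,0,0],
])

```text
time_s: 44.82
tool_pos: [0.4495, -0.2519, 0.2733]
orientation: [0.999, -0.054, -0.0, 0.0]
wrist_force: [-0.4, 0.8, -4.4]
grip_width: 0.688
```

```bash
python3 -c "
from h import *
y=np.radians(-6.3);R=np.array([[np.cos(y),-np.sin(y)],[np.sin(y),np.cos(y)]])
c=np.array([.5605,.1005])  # C placed; 
T=c-R@[-.052,.053];print('T from C',T,'A tgt',T+R@[-.0425,0])
go(*(T+R@[-.0425,0]),.27,-6.3)
im=env.capture('side');crop(im,'s30c',310,50,130,130,5)
"
```

```text
T from C [0.6064 0.0421] A tgt [0.5641 0.0468]
pos [ 0.4495 -0.2519  0.2733] yaw -6.19 shift cm  x 8.18 y -30.93 z 0.33 rows>= 8 roll 0.1 | grip 0.688 F [-0.4  0.8 -4.4] t 44.82
```

View pics/s30c.png

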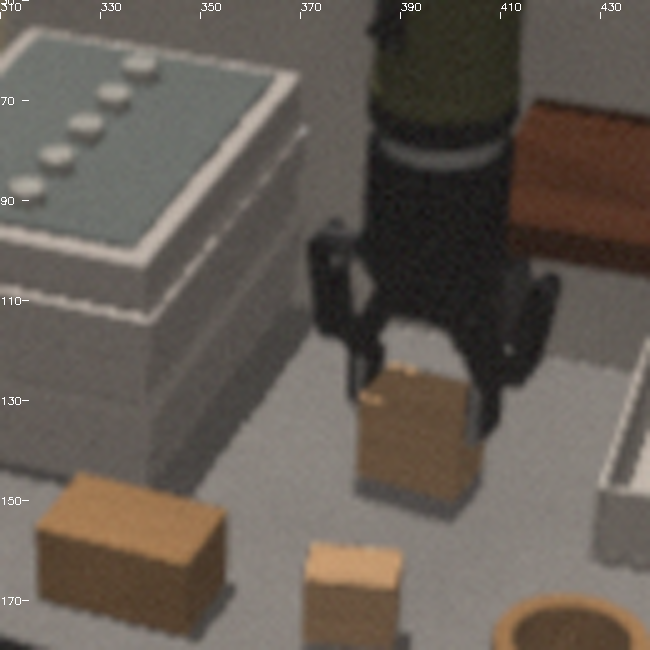

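```bash
python3 -c "
from h import *
t=env.capture('top');cv2.imwrite('pics/t30.png',t);crop(t,'t30c',235,175,105,100,7)
"
```

```text
(no output)
```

View pics/t30c.png

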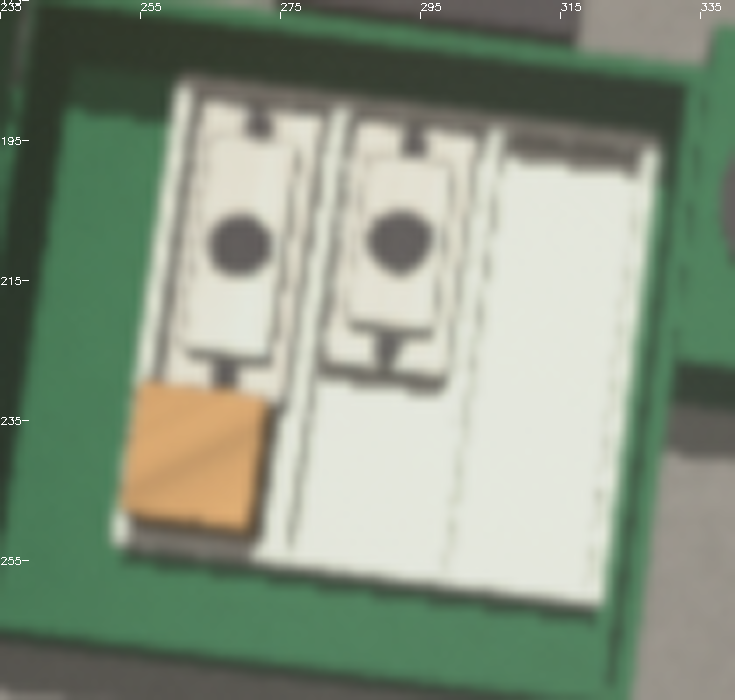

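```bash
python3 -c "
from h import *
f=lambda u,v:(235+u/7-.5,175+v/7-.5)
c=plane('top',f(196,456),.08);print('C cam',c,'bias',np.array([.5605,.1005])-c[:2])
y=np.radians(-6.3);R=np.array([[np.cos(y),-np.sin(y)],[np.sin(y),np.cos(y)]])
b=np.array([.5605,.1005])-c[:2]
q=[plane('top',f(*p),.04)[:2]+b for p in((183,78),(660,140),(600,607),(113,545))];T=np.mean(q,0);print('tray',T)
for n,u,v,z in(('hole0',400,242,.049),('hole1',240,246,.049)): print(n,R.T@(plane('top',f(u,v),z)[:2]+b-T)*1000)
print('A tgt',T+R@[-.0425,0])
"
```

```text
C cam [0.5558 0.1059 0.08  ] bias [ 0.0047 -0.0054]
tray [0.6059 0.0411]
hole0 [32.1439  0.777 ]
hole1 [23.3586 53.4586]
A tgt [0.5636 0.0458]
```

Emit:
move_arm([
  [1.01,-3.92,0,0],
  [1.01,-3.92,0,0],
  [1.01,-3.92,0,0],
  [1.01,-3.92,0,0],
  [1.01,-3.92,0,0],
  [1.01,-3.92,0,0],
  [1.01,-3.92,0,0],
  [1.01,-3.92,0,0],
  [0,0,0,0],
  [0,0,0,0],
  [0,0,0,0],
])

```text
time_s: 45.83
tool_pos: [0.563, 0.051, 0.2723]
orientation: [0.999, -0.051, -0.001, 0.001]
wrist_force: [0.3, -0.6, -4.1]
grip_width: 0.682
```

```bash
python3 -c "
from h import *
go(.5637,.0515,.095,-6.3)
"
```

```text
pos [0.563  0.051  0.2723] yaw -5.88 shift cm  x 0.06 y -0.06 z 17.73 rows>= 5 roll 0.4 | grip 0.682 F [ 0.3 -0.6 -4.1] t 45.83
```

Emit:
move_arm([
  [0,0,2,0.4],
  [0,0,3,0],
  [0,0,3,0],
  [0,0,3,0],
  [0,0,3,0],
  [0,0,2,0],
  [0,0,1.7,0],
  [0,0,0,0],
  [0,0,0,0],
  [0,0,0,0],
])

```text
time_s: 46.67
tool_pos: [0.5644, 0.0506, 0.0969]
orientation: [0.998, -0.057, 0.001, -0.0]
wrist_force: [0.3, -0.1, -4.7]
grip_width: 0.678
```

```bash
python3 -c "
from h import *
go(.5637,.0515,.0535,-6.3)
im=env.capture('side');crop(im,'s31c',260,190,100,90,7)
"
```

```text
pos [0.5644 0.0506 0.0969] yaw -6.49 shift cm  x -0.08 y -0.09 z 4.34 rows>= 2 roll -0.2 | grip 0.678 F [ 0.3 -0.1 -4.7] t 46.67
```

View pics/s31c.png

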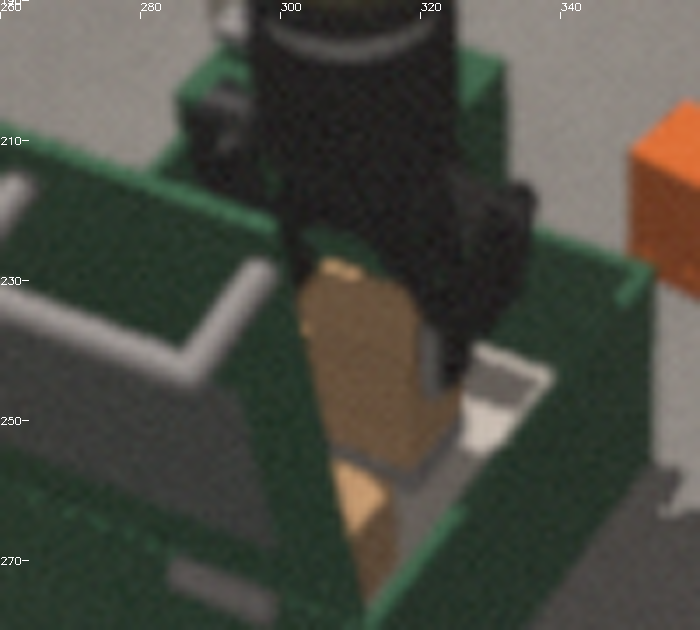

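Align and descend in small steps.

Emit:
move_arm([
  [-0.08,-0.05,0.4,-0.2],
  [0,0,0.4,0],
  [0,0,0.4,0],
  [0,0,0.3,0],
  [0,0,0,0],
  [0,0,0,0],
  [0,0,0,0],
])

```text
time_s: 47.3
tool_pos: [0.563, 0.052, 0.0809]
orientation: [0.999, -0.054, 0.0, -0.0]
wrist_force: [0.0, -0.6, -4.1]
grip_width: 0.686
```

```bash
python3 -c "
from h import *
go(.5637,.0515,.0535,-6.3)
"
```

```text
pos [0.563  0.052  0.0809] yaw -6.22 shift cm  x 0.08 y 0.05 z 2.74 rows>= 1 roll 0.1 | grip 0.686 F [ 0.  -0.6 -4.1] t 47.3
```

Emit:
move_arm([
  [0.05,0.05,0.2,0],
  [0,0,0.2,0],
  [0,0,0.2,0],
  [0,0,0.1,0],
  [0,0,0,0],
  [0,0,0,0],
])

```text
time_s: 47.8
tool_pos: [0.5633, 0.0514, 0.0738]
orientation: [0.999, -0.054, -0.0, 0.0]
wrist_force: [0.6, 0.5, -4.9]
grip_width: 0.685
```

```bash
python3 -c "
from h import *
go(.5637,.0515,.0535,-6.3)
"
```

```text
pos [0.5633 0.0514 0.0738] yaw -6.22 shift cm  x 0.04 y -0.01 z 2.03 rows>= 1 roll 0.1 | grip 0.685 F [ 0.6  0.5 -4.9] t 47.8
```

No contact; go on.

Emit:
move_arm([
  [0,0,0.25,0],
  [0,0,0.25,0],
  [0,0,0.25,0],
  [0,0,0,0],
  [0,0,0,0],
])

```text
time_s: 48.22
tool_pos: [0.5632, 0.0514, 0.0661]
orientation: [0.999, -0.054, -0.0, 0.0]
wrist_force: [0.7, -0.5, -4.3]
grip_width: 0.682
```

```bash
python3 -c "
from h import *
go(.5637,.0515,.0535,-6.3)
"
```

```text
pos [0.5632 0.0514 0.0661] yaw -6.22 shift cm  x 0.05 y -0.02 z 1.26 rows>= 1 roll 0.1 | grip 0.682 F [ 0.7 -0.5 -4.3] t 48.22
```

Emit:
move_arm([
  [0,0,0.3,0],
  [0,0,0.3,0],
  [0,0,0.3,0],
  [0,0,0.2,0],
  [0,0,0.15,0],
  [0,0,0,0],
  [0,0,0,0],
])

```text
time_s: 48.8
tool_pos: [0.5631, 0.0513, 0.0542]
orientation: [0.999, -0.054, -0.0, 0.0]
wrist_force: [-1.9, 0.2, 2.4]
grip_width: 0.684
```

```bash
python3 -c "
from h import *
go(.5637,.0515,.0535,-6.3)
"
```

```text
pos [0.5631 0.0513 0.0542] yaw -6.22 shift cm  x 0.06 y -0.02 z 0.07 rows>= 1 roll 0.1 | grip 0.684 F [-1.9  0.2  2.4] t 48.8
```

Emit:
move_arm([
  [0,0,0.1,0],
  [0,0,0,0],
  [0,0,0,0],
])

```text
time_s: 49.05
tool_pos: [0.5631, 0.0513, 0.0542]
orientation: [0.999, -0.054, 0.0, 0.0]
wrist_force: [-3.7, -1.2, 11.7]
grip_width: 0.683
```

Emit:
move_arm([
  [0,0,0,0],
  [0,0,0,0],
  [0,0,0,0],
  [0,0,-0.5,0],
  [0,0,-1,0],
  [0,0,-2,0],
  [0,0,-4,0],
  [0,0,-4,0],
  [0,0,-4,0],
  [0,0,-4,0],
  [0,0,-4,0],
  [0,0,0,0],
], gripper=0.18)

```text
time_s: 50.05
tool_pos: [0.5674, 0.0538, 0.2968]
orientation: [0.998, -0.054, 0.007, -0.002]
wrist_force: [1.1, 0.7, -0.5]
grip_width: 0.822
```

```bash
python3 -c "
from h import *
im=env.capture('side');crop(im,'s32c',260,190,100,90,7)
go(.5638,.2607,.36,-96.3)
print(env.observe()['joints'])
"
```

```text
pos [0.5658 0.0528 0.2932] yaw -6.23 shift cm  x -2.45 y -20.64 z -6.68 rows>= 6 roll 90.1 | grip 0.819 F [ 0.   0.7 -1.1] t 50.1
[ 0.2272  0.6023 -0.6846  1.6555  0.4331  1.0294 -0.7036]
```

View pics/s32c.png

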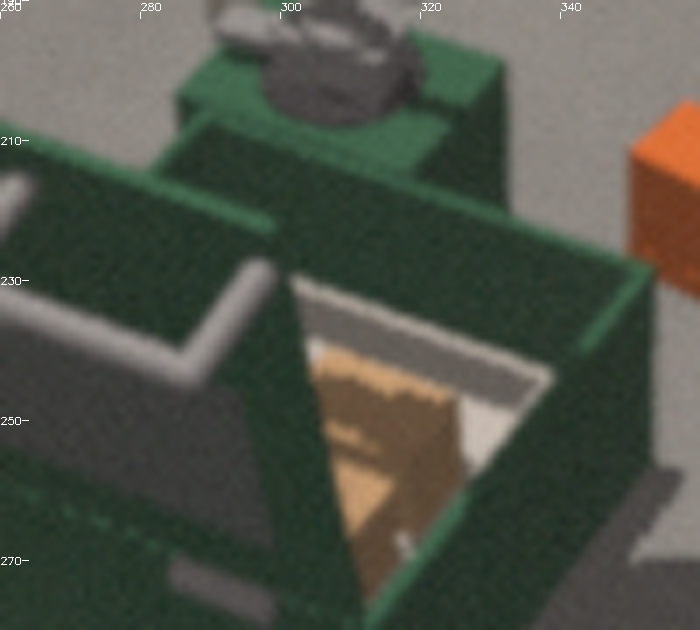

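Emit:
move_arm([
  [0,0,-3.4,0],
  [0,0,-3.4,0],
  [-0.4,-3.44,0,0],
  [-0.4,-3.44,0,0],
  [-0.4,-3.44,0,0],
  [-0.4,-3.44,0,0],
  [-0.4,-3.44,0,0],
  [-0.4,-3.44,0,0],
  [0,0,0,0],
], gripper=0.65)

```text
time_s: 50.85
tool_pos: [0.5581, 0.2684, 0.3554]
orientation: [0.999, -0.048, -0.002, -0.003]
wrist_force: [-0.8, 1.3, 0.4]
grip_width: 0.348
```

Emit:
move_arm([
  [0,0,0,6.9],
  [0,0,0,6.9],
  [0,0,0,6.9],
  [0,0,0,6.9],
  [0,0,0,6.9],
  [0,0,0,6.9],
  [0,0,0,6.9],
  [0,0,0,6.9],
  [0,0,0,6.9],
  [0,0,0,6.9],
  [0,0,0,6.9],
  [0,0,0,6.9],
])

```text
time_s: 51.85
tool_pos: [0.5612, 0.2587, 0.3551]
orientation: [0.711, -0.703, -0.0, 0.001]
wrist_force: [-0.8, 0.4, -1.0]
grip_width: 0.353
```

Emit:
move_arm([
  [0,0,0,6.9],
  [0,0,0,0],
  [0,0,0,0],
  [0,0,0,0],
])

```text
time_s: 52.18
tool_pos: [0.5615, 0.259, 0.3555]
orientation: [-0.671, 0.742, 0.0, -0.0]
wrist_force: [-0.1, -0.5, 0.9]
grip_width: 0.346
```

```bash
python3 -c "
from h import *
t=env.capture('top');cv2.imwrite('pics/t33.png',t);crop(t,'t33c',235,175,105,100,7)
im=env.capture('side');crop(im,'s33c',170,60,190,220,3)
go(.5638,.2607,.2803,-96.3)
print(env.observe()['joints'])
"
```

```text
pos [0.5617 0.259  0.3557] yaw -95.81 shift cm  x -0.19 y -0.19 z 7.54 rows>= 2 roll 0.5 | grip 0.351 F [0.3 0.6 0.6] t 52.28
[-0.3581  0.5699 -0.2704  1.4029  0.1556  1.1902 -2.3178]
```

View pics/t33c.png

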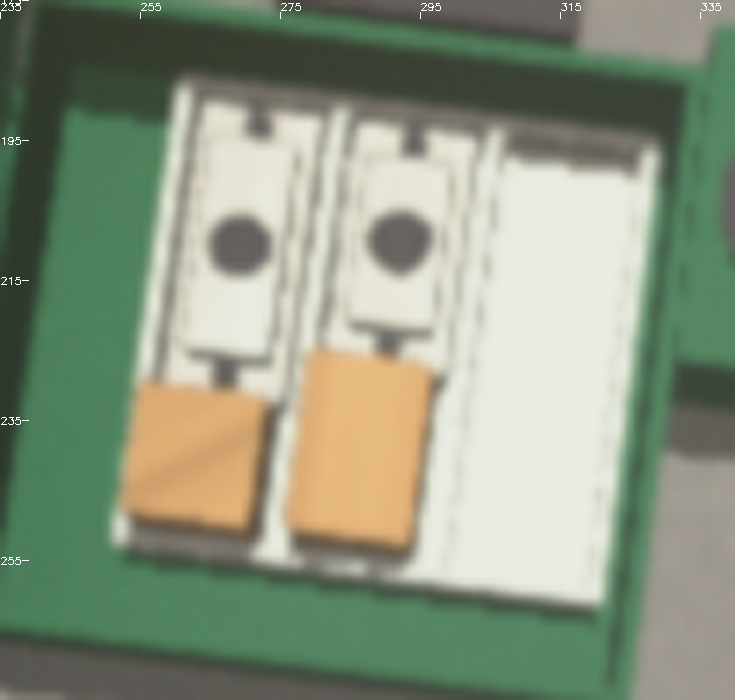

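View pics/s33c.png

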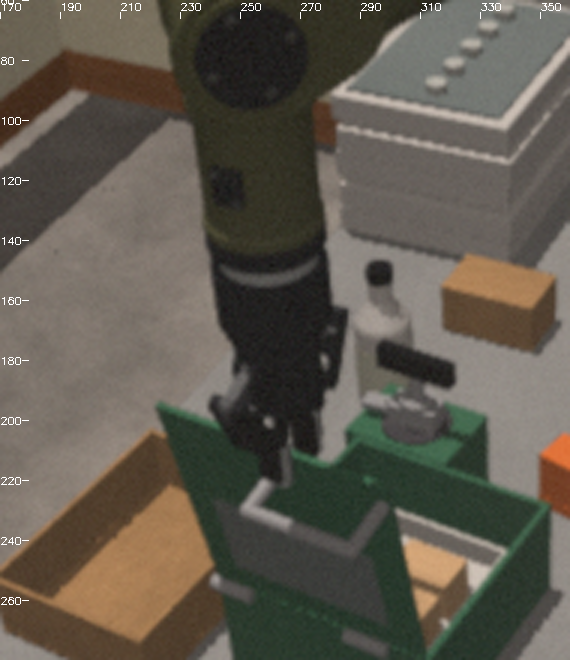

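Emit:
move_arm([
  [-0.15,-0.1,1.5,0.4],
  [0,0,2,0],
  [0,0,2,0],
  [0,0,1.4,0],
  [0,0,0.7,0],
  [0,0,0,0],
  [0,0,0,0],
])

```text
time_s: 52.87
tool_pos: [0.5633, 0.2608, 0.2805]
orientation: [-0.667, 0.745, 0.0, 0.001]
wrist_force: [0.7, 0.6, 1.6]
grip_width: 0.35
```

```bash
python3 -c "
from h import *
go(.5638,.2607,.2803,-96.3)
"
```

```text
pos [0.5633 0.2608 0.2805] yaw -96.26 shift cm  x 0.01 y -0.06 z 0.02 rows>= 1 roll 0.0 | grip 0.350 F [0.7 0.6 1.6] t 52.87
```

Emit:
move_arm([
  [0,0,0,0],
  [0,0,0,0],
  [0,0,0,0],
  [0,0,0,0],
  [0,0,0,0],
  [0,0,0,0],
], gripper=1, force=40)

```text
time_s: 53.37
tool_pos: [0.5631, 0.2607, 0.2801]
orientation: [-0.667, 0.745, -0.0, 0.0]
wrist_force: [-0.3, 0.8, 2.9]
grip_width: 0.124
```

```bash
python3 -c "
from h import *
go(.5638,.2607,.2803,-96.3)
im=env.capture('side');crop(im,'s34c',200,150,150,150,4)
"
```

```text
pos [0.5631 0.2607 0.2801] yaw -96.31 shift cm  x -0.00 y -0.07 z -0.02 rows>= 1 roll -0.0 | grip 0.124 F [-0.3  0.8  2.9] t 53.37
```

View pics/s34c.png

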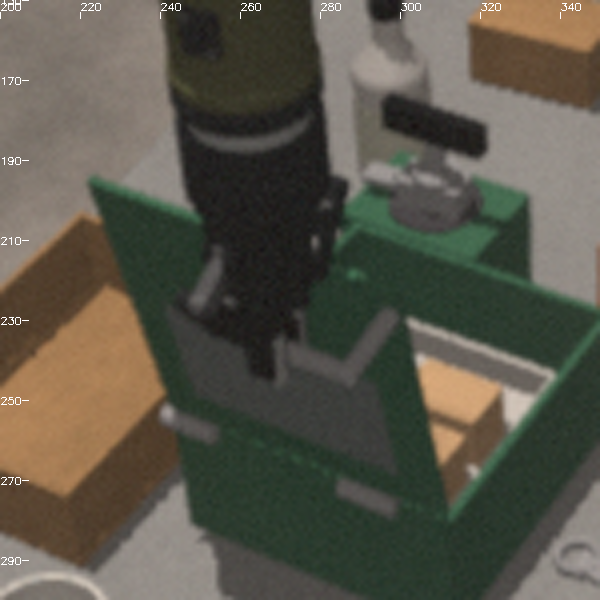

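Emit:
move_arm([
  [1.34,0,-0.53,0],
  [1.37,0,-0.43,0],
  [1.4,0,-0.34,0],
  [1.42,0,-0.24,0],
  [1.43,0,-0.14,0],
  [1.44,0,-0.04,0],
  [1.43,0,0.06,0],
  [1.43,0,0.16,0],
  [0,0,0,0],
])

```text
time_s: 54.17
tool_pos: [0.5513, 0.1442, 0.2954]
orientation: [-0.665, 0.746, -0.002, -0.001]
wrist_force: [1.2, -3.4, 8.5]
grip_width: 0.121
```

```bash
python3 -c "
from h import *
go(.5352,-.0207,.1405,-96.3)
"
```

```text
pos [0.5513 0.1442 0.2954] yaw -96.58 shift cm  x 16.56 y -0.29 z 15.49 rows>= 6 roll -0.3 | grip 0.121 F [ 1.2 -3.4  8.5] t 54.17
```

Emit:
move_arm([
  [1.41,0,0.26,0],
  [1.39,0,0.36,0],
  [1.36,0,0.46,0],
  [1.33,0,0.55,0],
  [1.28,0,0.64,0],
  [1.24,0,0.73,0],
  [1.18,0,0.81,0],
  [1.12,0,0.89,0],
  [1.06,0,0.97,0],
  [0,0,0,0],
])

```text
time_s: 55.0
tool_pos: [0.5392, 0.0317, 0.2361]
orientation: [-0.666, 0.746, -0.001, -0.0]
wrist_force: [8.7, -1.9, -6.9]
grip_width: 0.125
```

```bash
python3 -c "
from h import *
go(.5352,-.0207,.1405,-96.3)
"
```

```text
pos [0.5392 0.0317 0.2361] yaw -96.55 shift cm  x 5.25 y -0.20 z 9.56 rows>= 3 roll -0.2 | grip 0.125 F [ 8.7 -1.9 -6.9] t 55.0
```

Emit:
move_arm([
  [0.9,0,1.0,0],
  [0.85,0,1.1,0],
  [0.8,0,1.15,0],
  [0.72,0,1.2,0],
  [0.62,0,1.25,0],
  [0.55,0,1.3,0],
  [0.45,0,1.3,0],
  [0.36,0,1.3,0],
  [0,0,0,0],
  [0,0,0,0],
])

```text
time_s: 55.83
tool_pos: [0.5339, -0.0198, 0.1409]
orientation: [-0.666, 0.746, -0.002, 0.0]
wrist_force: [8.8, -3.5, -4.9]
grip_width: 0.121
```

```bash
python3 -c "
from h import *
go(.5352,-.0207,.1405,-96.3)
im=env.capture('side');crop(im,'s35c',240,140,150,150,4)
"
```

```text
pos [ 0.5339 -0.0198  0.1409] yaw -96.44 shift cm  x 0.08 y -0.14 z 0.04 rows>= 1 roll -0.1 | grip 0.121 F [ 8.8 -3.5 -4.9] t 55.83
```

View pics/s35c.png

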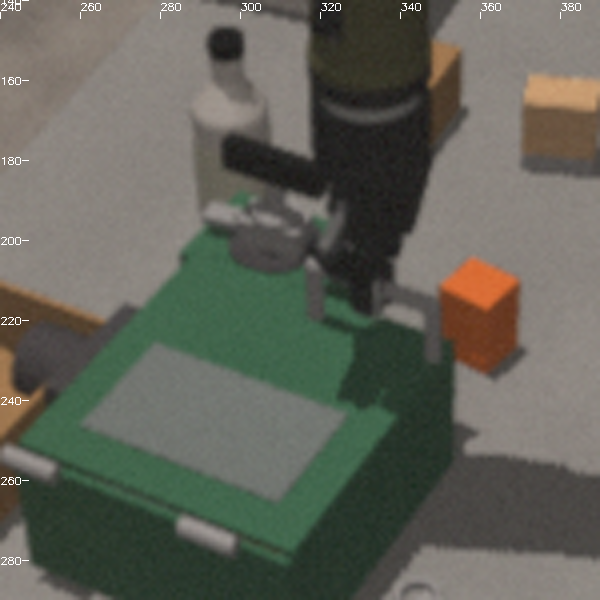

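Emit:
move_arm([
  [0,0,0.2,0],
  [0,0,0.2,0],
  [0,0,0,0],
  [0,0,0,0],
])

```text
time_s: 56.22
tool_pos: [0.5339, -0.0204, 0.1379]
orientation: [-0.666, 0.746, -0.002, -0.0]
wrist_force: [7.6, -4.6, -0.5]
grip_width: 0.121
```

```bash
python3 -c "
from h import *
go(.5352,-.0207,.1405,-96.3)
"
```

```text
pos [ 0.5339 -0.0204  0.1379] yaw -96.47 shift cm  x 0.01 y -0.14 z -0.26 rows>= 1 roll -0.2 | grip 0.121 F [ 7.6 -4.6 -0.5] t 56.22
```

Emit:
move_arm([
  [0,0,0.2,0],
  [0,0,0.2,0],
  [0,0,0,0],
  [0,0,0,0],
])

```text
time_s: 56.55
tool_pos: [0.534, -0.0206, 0.1371]
orientation: [-0.666, 0.746, -0.003, 0.0]
wrist_force: [0.4, -5.4, 30.1]
grip_width: 0.123
```

```bash
python3 -c "
from h import *
go(.5352,-.0207,.1405,-96.3)
"
```

```text
pos [ 0.534  -0.0206  0.1371] yaw -96.48 shift cm  x -0.01 y -0.12 z -0.34 rows>= 1 roll -0.2 | grip 0.123 F [ 0.4 -5.4 30.1] t 56.55
```

Emit:
move_arm([
  [0,0,-0.3,0],
  [0,0,0,0],
  [0,0,0,0],
  [0,0,0,0],
  [0,0,0,0],
  [0,0,-0.5,0],
  [0,0,-1.5,0],
  [0,0,-3,0],
  [0,0,-4,0],
  [0,0,-4,0],
  [0,0,0,0],
], gripper=0.2)

```text
time_s: 57.47
tool_pos: [0.5365, -0.0158, 0.2744]
orientation: [-0.667, 0.745, -0.004, 0.005]
wrist_force: [1.6, 0.7, 0.1]
grip_width: 0.8
```

```bash
python3 -c "
from h import *
go(.6438,-.095,.265,-96.6)
im=env.capture('side');crop(im,'s36c',240,140,150,150,4)
"
```

```text
pos [ 0.5365 -0.0158  0.2744] yaw -96.32 shift cm  x 6.69 y -11.53 z 0.94 rows>= 4 roll 0.3 | grip 0.800 F [1.6 0.7 0.1] t 57.47
```

View pics/s36c.png

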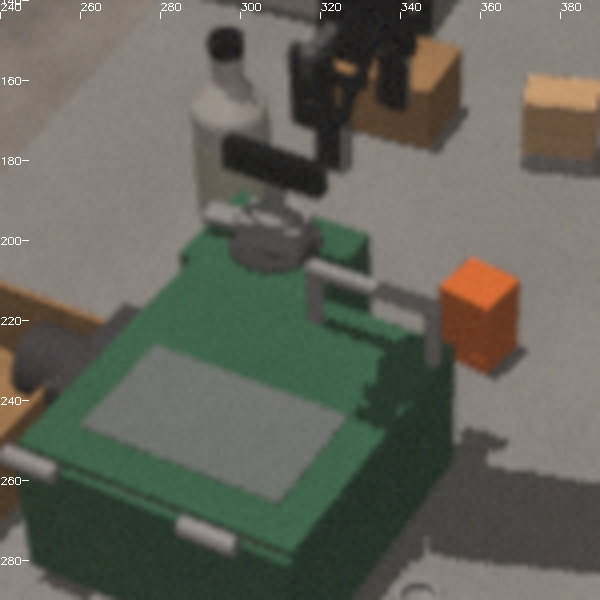

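Panel shut. Go to the key.

Emit:
move_arm([
  [1.67,-2.88,0,0],
  [1.67,-2.88,0,0.3],
  [1.67,-2.88,0,0],
  [1.67,-2.88,0,0],
  [0,0,0,0],
  [0,0,0,0],
  [0,0,0,0],
], gripper=0)

```text
time_s: 58.1
tool_pos: [0.638, -0.0951, 0.2658]
orientation: [-0.665, 0.747, 0.001, -0.001]
wrist_force: [-1.0, 0.7, -0.7]
grip_width: 0.997
```

```bash
python3 -c "
from h import *
go(.6435,-.095,.159,-96.6)
"
```

```text
pos [ 0.638  -0.0951  0.2658] yaw -96.58 shift cm  x -0.08 y -0.55 z 10.68 rows>= 3 roll 0.0 | grip 0.997 F [-1.   0.7 -0.7] t 58.1
```

Emit:
move_arm([
  [-0.05,-0.55,1.5,0],
  [0,0,2,0],
  [0,0,2,0],
  [0,0,2,0],
  [0,0,1.8,0],
  [0,0,1.3,0],
  [0,0,0,0],
  [0,0,0,0],
  [0,0,0,0],
])

```text
time_s: 58.85
tool_pos: [0.645, -0.0954, 0.1617]
orientation: [-0.665, 0.746, -0.0, 0.0]
wrist_force: [0.1, 0.1, 0.1]
grip_width: 1.002
```

```bash
python3 -c "
from h import *
go(.6435,-.095,.159,-96.6)
im=env.capture('side');crop(im,'s37c',260,120,110,110,5)
"
```

```text
pos [ 0.645  -0.0954  0.1617] yaw -96.57 shift cm  x -0.02 y 0.16 z 0.27 rows>= 1 roll 0.0 | grip 1.002 F [0.1 0.1 0.1] t 58.85
```

View pics/s37c.png

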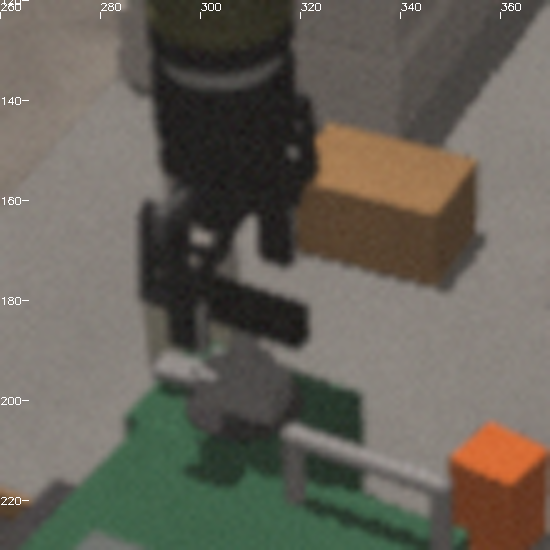

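Emit:
move_arm([
  [0,0.15,0.25,0],
  [0,0,0,0],
  [0,0,0,0],
])

```text
time_s: 59.15
tool_pos: [0.6433, -0.0959, 0.1591]
orientation: [-0.665, 0.747, -0.0, 0.0]
wrist_force: [0.6, 0.2, -0.3]
grip_width: 0.996
```

Emit:
move_arm([
  [0,0,0,0],
  [0,0,0,0],
  [0,0,0,0],
  [0,0,0,0],
  [0,0,0,0],
  [0,0,0,0],
  [0,0,0,0],
  [0,0,0,0],
  [0,0,0,0],
], gripper=1, force=90)

```text
time_s: 59.9
tool_pos: [0.6434, -0.0956, 0.1589]
orientation: [-0.665, 0.747, -0.0, 0.0]
wrist_force: [0.9, 0.9, 1.3]
grip_width: 0.148
```

Emit:
move_arm([
  [0,0,0,-4],
  [0,0,0,-6],
  [0,0,0,-6],
  [0,0,0,-6],
  [0,0,0,-6],
  [0,0,0,-6],
  [0,0,0,-6],
  [0,0,0,-6],
  [0,0,0,-6],
  [0,0,0,-6],
  [0,0,0,0],
])

```text
time_s: 60.82
tool_pos: [0.6429, -0.0946, 0.1589]
orientation: [0.944, -0.329, -0.001, -0.001]
wrist_force: [-2.1, 2.2, 3.6]
grip_width: 0.149
```

```bash
python3 -c "
from h import *
go(.6435,-.095,.159,-6.3);print(env.observe()['wrist_torque'])
"
```

```text
pos [ 0.6429 -0.0946  0.1589] yaw -38.45 shift cm  x 0.07 y -0.01 z -0.01 rows>= 1 roll -32.1 | grip 0.149 F [-2.1  2.2  3.6] t 60.82
[ 0.5953  0.4069 -0.0503]
```

Emit:
move_arm([
  [0,0,0,-6],
  [0,0,0,-6],
  [0,0,0,-6],
  [0,0,0,-6],
  [0,0,0,-6],
  [0,0,0,-3],
  [0,0,0,0],
  [0,0,0,0],
  [0,0,0,0],
])

```text
time_s: 61.57
tool_pos: [0.6426, -0.0946, 0.1588]
orientation: [0.999, -0.05, -0.001, -0.001]
wrist_force: [-4.4, 4.2, 5.2]
grip_width: 0.146
```

```bash
python3 -c "
from h import *
go(.6435,-.095,.159,-6.3);print(env.observe()['wrist_torque'])
im=env.capture('side');crop(im,'s38c',260,120,110,110,5)
im=env.capture('top');crop(im,'t38c',220,155,160,130,4)
"
```

```text
pos [ 0.6426 -0.0946  0.1588] yaw -5.73 shift cm  x 0.09 y 0.03 z -0.02 rows>= 1 roll 0.6 | grip 0.146 F [-4.4  4.2  5.2] t 61.57
[ 0.9398  0.9656 -0.0588]
```

View pics/t38c.png

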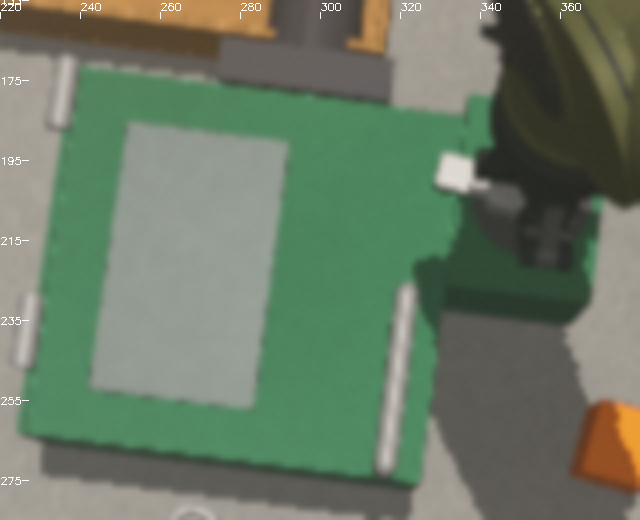

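Emit:
move_arm([
  [0,0,0,-3],
  [0,0,0,-3],
  [0,0,0,-3],
  [0,0,0,0],
  [0,0,0,0],
])

```text
time_s: 62.08
tool_pos: [0.6425, -0.0947, 0.1589]
orientation: [1.0, 0.028, -0.001, -0.001]
wrist_force: [-4.1, 4.7, 4.7]
grip_width: 0.147
```

```bash
python3 -c "
from h import *
go(.6435,-.095,.159,-6.3);print(env.observe()['wrist_torque'])
im=env.capture('top');crop(im,'t39c',300,165,80,70,8)
"
```

```text
pos [ 0.6425 -0.0947  0.1589] yaw 3.19 shift cm  x 0.09 y 0.04 z -0.01 rows>= 1 roll 9.5 | grip 0.147 F [-4.1  4.7  4.7] t 62.08
[ 1.0038  0.9644 -0.4512]
```

View pics/t39c.png

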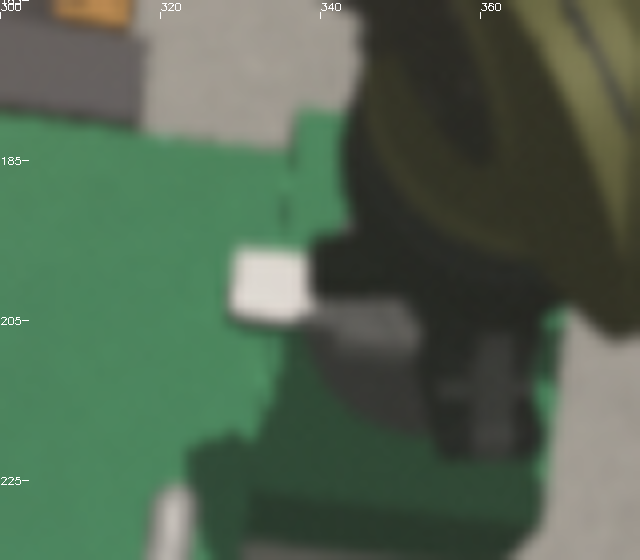

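Emit:
move_arm([
  [0,0,0,3],
  [0,0,0,3],
  [0,0,0,2],
  [0,0,0,0],
  [0,0,-0.3,0],
  [0,0,-0.5,0],
  [0,0,-1,0],
  [0,0,-1,0],
  [0,0,-2,0],
  [0,0,-3,0],
  [0,0,-3,0],
  [0,0,0,0],
])

```text
time_s: 63.13
tool_pos: [0.6468, -0.0973, 0.2745]
orientation: [0.999, -0.042, 0.006, 0.001]
wrist_force: [1.4, 0.9, -0.4]
grip_width: 0.146
```

```bash
python3 -c "
from h import *
im=env.capture('side');crop(im,'s40c',260,100,110,130,5)
go(.4681,.3716,.27,82.8)
"
```

```text
pos [ 0.6455 -0.0975  0.2716] yaw -4.76 shift cm  x -21.57 y -45.27 z 0.16 rows>= 13 roll -87.6 | grip 0.152 F [-0.2 -0.1 -2.4] t 63.18
```

View pics/s40c.png

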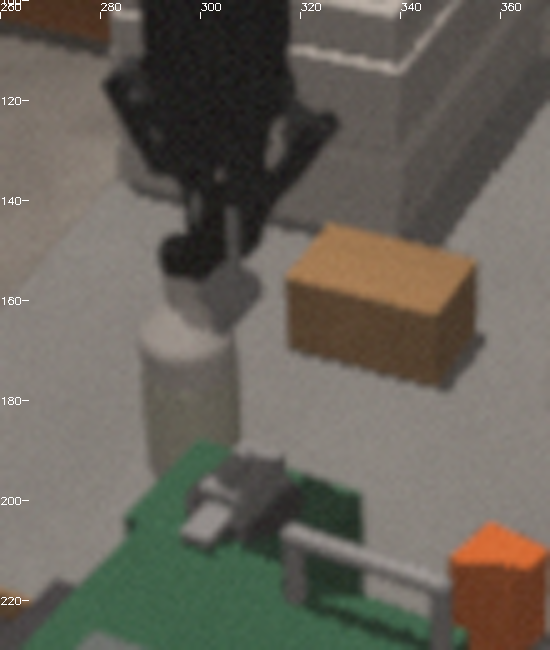

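Emit:
move_arm([
  [-1.66,-3.48,0,0],
  [-1.66,-3.48,0,0],
  [-1.66,-3.48,0,0],
  [-1.66,-3.48,0,0],
  [-1.66,-3.48,0,0],
  [-1.66,-3.48,0,0],
  [-1.66,-3.48,0,0],
  [-1.66,-3.48,0,0],
  [-1.66,-3.48,0,0],
  [-1.66,-3.48,0,0],
  [-1.66,-3.48,0,0],
  [-1.66,-3.48,0,0],
])

```text
time_s: 64.18
tool_pos: [0.4783, 0.3361, 0.2663]
orientation: [0.999, -0.041, 0.0, 0.002]
wrist_force: [0.9, 0.6, -0.9]
grip_width: 0.148
```

Emit:
move_arm([
  [-1.66,-3.48,0,0],
  [0,0,0,-6.9],
  [0,0,0,-6.9],
  [0,0,0,-6.9],
  [0,0,0,-6.9],
  [0,0,0,-6.9],
  [0,0,0,-6.9],
  [0,0,0,-6.9],
  [0,0,0,-6.9],
  [0,0,0,-6.9],
  [0,0,0,-6.9],
  [0,0,0,-6.9],
])

```text
time_s: 65.18
tool_pos: [0.4658, 0.3705, 0.2661]
orientation: [0.811, 0.584, -0.0, 0.002]
wrist_force: [0.9, -0.8, -1.7]
grip_width: 0.143
```

Emit:
move_arm([
  [0,0,1,-6.9],
  [0,0,2,-4.8],
  [0,0,2,0],
  [0,0,2,0],
  [0,0,0,0],
  [0,0,0,0],
  [0,0,0,0],
])

```text
time_s: 65.77
tool_pos: [0.4653, 0.3725, 0.1976]
orientation: [0.749, 0.662, 0.001, 0.0]
wrist_force: [-0.7, 0.0, -0.9]
grip_width: 0.145
```

```bash
python3 -c "
from h import *
im=env.capture('side');crop(im,'s41c',235,250,120,140,5)
go(.4681,.3716,.0686,82.8)
"
```

```text
pos [0.4653 0.3729 0.198 ] yaw 82.95 shift cm  x -0.10 y 0.30 z 12.94 rows>= 4 roll 0.1 | grip 0.149 F [-0.7  0.6 -1. ] t 65.82
```

View pics/s41c.png

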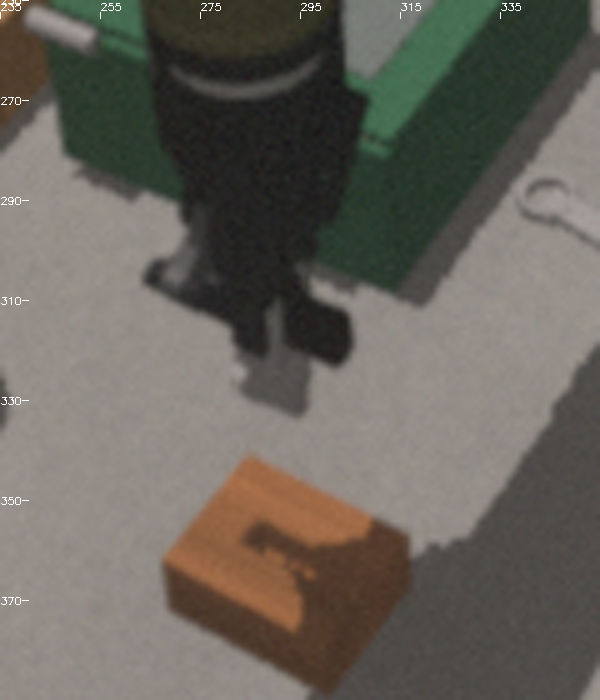

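Emit:
move_arm([
  [-0.1,0.25,2,0.1],
  [0,0,2,0],
  [0,0,2,0],
  [0,0,1.5,0],
  [0,0,0.8,0],
  [0,0,0,0],
  [0,0,0,0],
  [0,0,0,0],
])

```text
time_s: 66.48
tool_pos: [0.4673, 0.3721, 0.115]
orientation: [0.75, 0.662, 0.001, -0.0]
wrist_force: [1.1, -0.3, -1.3]
grip_width: 0.151
```

```bash
python3 -c "
from h import *
im=env.capture('side');crop(im,'s42c',245,290,100,110,6)
go(.4681,.3716,.0686,82.8)
"
```

```text
pos [0.4674 0.3721 0.115 ] yaw 82.88 shift cm  x -0.04 y 0.08 z 4.64 rows>= 2 roll 0.1 | grip 0.147 F [-0.6 -0.3 -0.5] t 66.53
```

View pics/s42c.png

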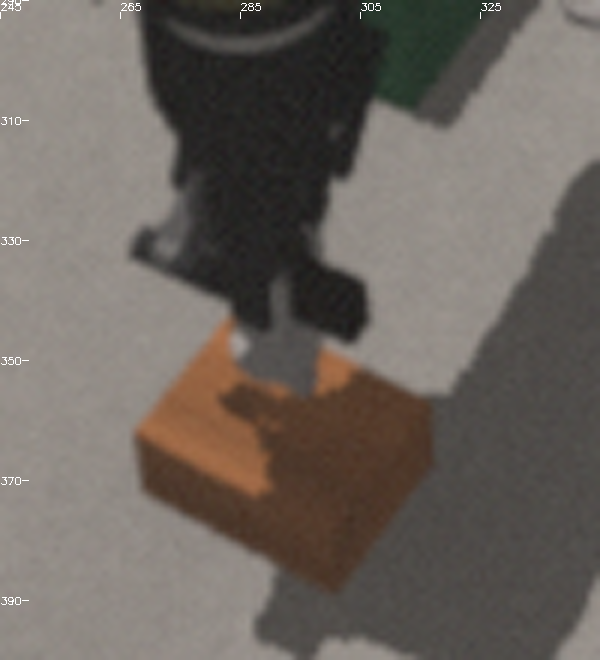

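Emit:
move_arm([
  [-0.03,0.05,1,0],
  [0,0,1,0],
  [0,0,0.6,0],
  [0,0,0.4,0],
  [0,0,0.4,0],
  [0,0,0,0],
  [0,0,0,0],
])

```text
time_s: 67.12
tool_pos: [0.4673, 0.3708, 0.0794]
orientation: [0.75, 0.662, -0.0, -0.0]
wrist_force: [-0.2, -0.1, -1.3]
grip_width: 0.146
```

```bash
python3 -c "
from h import *
go(.4681,.3716,.0686,82.8)
"
```

```text
pos [0.4673 0.3708 0.0794] yaw 82.89 shift cm  x 0.09 y 0.07 z 1.08 rows>= 1 roll 0.1 | grip 0.146 F [-0.2 -0.1 -1.3] t 67.12
```

In the slot, no force; seat it.

Emit:
move_arm([
  [0,0,0.3,0],
  [0,0,0.3,0],
  [0,0,0.3,0],
  [0,0,0.2,0],
  [0,0,0,0],
  [0,0,0,0],
])

```text
time_s: 67.62
tool_pos: [0.4674, 0.3708, 0.0689]
orientation: [0.75, 0.662, 0.0, 0.0]
wrist_force: [-1.2, -1.0, 2.0]
grip_width: 0.15
```

```bash
python3 -c "
from h import *
go(.4681,.3716,.0686,82.8)
"
```

```text
pos [0.4674 0.3708 0.0689] yaw 82.88 shift cm  x 0.08 y 0.06 z 0.03 rows>= 1 roll 0.1 | grip 0.150 F [-1.2 -1.   2. ] t 67.62
```

Seated at the original height. Release and rise.

Emit:
move_arm([
  [0,0,0,0],
  [0,0,0,0],
  [0,0,0,0],
  [0,0,0,0],
  [0,0,0,0],
  [0,0,-0.5,0],
  [0,0,-2,0],
  [0,0,-3,0],
  [0,0,-4,0],
  [0,0,-4,0],
  [0,0,-4,0],
  [0,0,0,0],
], gripper=0)

```text
time_s: 68.62
tool_pos: [0.4685, 0.3755, 0.2524]
orientation: [0.75, 0.662, 0.007, -0.002]
wrist_force: [0.8, 0.7, 0.6]
grip_width: 1.003
```

Emit:
move_arm([
  [0,3,-1,0],
  [0,3,-1,0],
  [0,0,0,0],
  [0,0,0,0],
])

```text
time_s: 68.95
tool_pos: [0.5285, 0.3627, 0.2638]
orientation: [0.751, 0.66, 0.0, -0.0]
wrist_force: [-0.6, 1.0, 0.2]
grip_width: 0.999
```

```bash
python3 -c "
from h import *
a=env.capture('side');b=env.capture('top');cv2.imwrite('pics/s50.png',a);cv2.imwrite('pics/t50.png',b)
crop(a,'s50c',225,170,170,210,3);go(.4681,.3716,.0686,82.8)
"
```

```text
pos [0.5258 0.3636 0.2634] yaw 82.95 shift cm  x 0.09 y -5.83 z 19.48 rows>= 5 roll 0.2 | grip 0.997 F [-0.1  0.2  0.3] t 69.05
```

View pics/s50c.png

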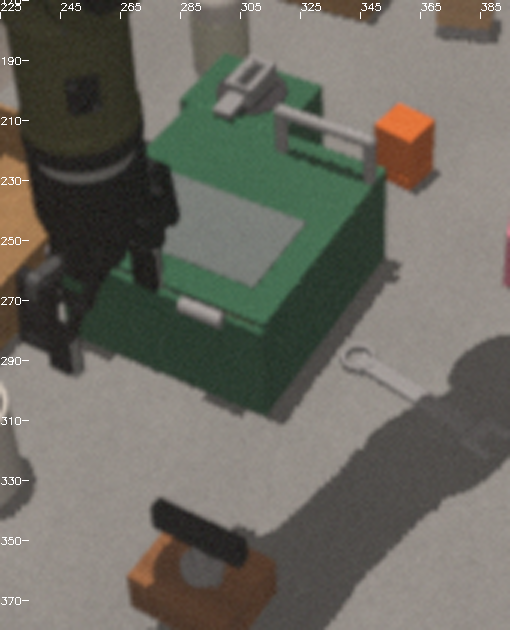

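View pics/t50.png

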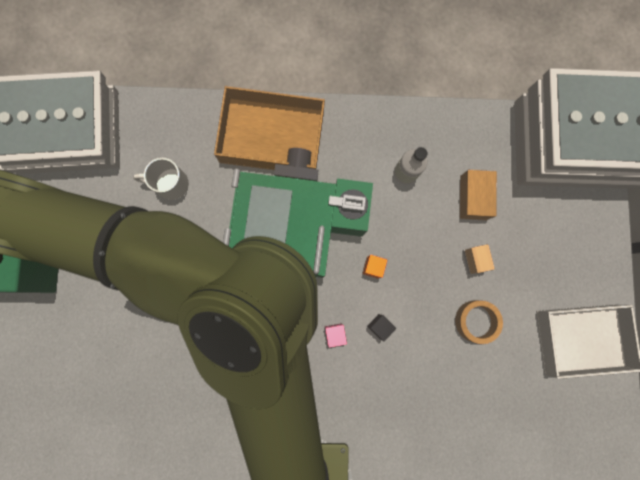

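```bash
python3 -c "
from h import *
a=cv2.imread('pics/s50.png').astype(int);b=cv2.imread('pics/side0.png').astype(int)
for nm,im in(('0',b),('1',a)):
    m=(im[330:362,268:312].max(2)<45);ys,xs=np.nonzero(m);print(nm,'key bar px',xs.mean()+268,ys.mean()+330,m.sum())
print(env.close_job())
"
```

```text
0 key bar px 290.5233644859813 347.8130841121495 214
1 key bar px 291.7089552238806 347.60074626865674 268
the job is handed in; nothing more can be done
None
```

I finished the job and handed it in at about 69 s of the 210 s. No verdict is reported, so the result rests on my own last checks.

**What was done**
- I unlocked the latch with the T-key and swung the panel fully open.
- Only two castings were present. The 100 mm one was in the +y lane and the 84 mm one in the middle lane.
- I stood the 44 mm block beside the 100 mm casting and a 60 mm block beside the 84 mm casting. I then shut the panel, locked the latch, and put the key back in its stand.

**Last checks**
- **Blocks:** both stood upright in their lanes in the pictures taken before shutting. The tool heights when each met the floor matched fully down.
- **Panel:** it met its stop at about 30 N when pressed shut.
- **Latch:** the cam is back where it was at the start, and I felt the latch stop.
- **Key:** it stands at its original height, and the bar in the side view is about 1 px from where it started.
- **Bystanders:** the mug, oil bottle, tape roll, carton and wrench look unmoved. The look-alike blocks and the spare 60 mm block are also where they were. I judged these by eye from the final pictures and did not measure them.

**What went wrong or disagreed**
- The two cameras disagreed with each other and with the robot by 3–5 mm. The key therefore met the edge of the latch slot three times before it went in.
- The 44 mm block landed on an edge four times before it went in, pressing with up to about 49 N of wrist force, and slid about 5 mm sideways in the gripper. It still ended fully down in its lane.

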